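# Dock and bolt the vial rack, then load the swabs

## Robot

A 6-joint arm with a two-finger parallel gripper is mounted at the origin on the work surface. World frame = base frame: x ahead of the robot, y to its left, z up, the work surface at z = 0. Lengths are in mm, angles in rad, forces in N, time in s.
With the tool pointing down it reaches from about 350 to 775 mm from the base axis. Payload 7.3 kg.
Tool frame: the origin (TCP) lies at the very end of the fingers, on their centre line; the grasp point (between the pads) lies 19 mm behind it; x points along the fingers, y is the direction in which the jaws open and shut, and the axes are right-handed (so a half turn about x gives the same grasp; the last joint's range is limited). The gripper opens to 92 mm and grips with 3 to 60 N. Pads are 19 mm wide; open, the fingers measure 130 mm over their backs; the gripper's body (75 mm by 190 mm) begins 47 mm behind the grasp point.
Start: joints at [1.078, 0.342, 1.524, -0, 1.275, -0.146], TCP at [178.43, 493.772, 196.141] pointing down, gripper open.
Joint ranges: [-2.53, 2.53], [-0.77, 2.02], [0.04, 2.7], [-1, 4.14], [0.28, 2.66], [-3.11, 3.11]. Speed limits (rad/s): [2.57, 2.57, 3.14, 3.14, 3.14, 3.14].

## Interface

Orientations are given as [roll, pitch, yaw] about the fixed x, y, z axes, in that order (R = Rz(yaw) Ry(pitch) Rx(roll)).
In Python, from plant import sensors, capture, bot gives the robot as it stands.
- The arm moves only by the shell command python3 -m crank 'ROWS' [OPENING]. ROWS is JSON, a list of rows, each an object of numbers: "dx", "dy", "dz": the shift along the tool's x, y, z in cm; "spin": the turn about the tool's x in rad. A call has 1 to 20 rows; each row is the pose to reach, as a shift and turn from the pose commanded when the call began, along the tool's axes at that moment; what a row does not reach only later rows make up. A row lasts 1/12 s, in which the tool goes at most 41.7 mm and 7.16 degrees, less where a joint would pass 70% of its speed; a pose out of reach is approached as far as the arm can. A call with a gripper value outside its range is refused whole. OPENING is the opening in per cent of the stroke, from 0 (shut) to 100 (fully open), set as the call begins (- or left out, the last holds). The fingers move at their own pace and stop on an object; the grip force is fixed at half the most. Time passes only in rows, so rows that repeat a pose let the fingers close. It gives the time, the measured TCP pose, the force and the opening at its end, in the units of the state.
- sensors.get_obs(): the state, without advancing time (a new reading comes with each control period).
- capture(name): name is "side" or "top"; returns a dict with "frame" (420x560x3 uint8, blue, green, red), "vfov" (degrees; the focal length in pixels is half the picture's height over the tangent of half this angle, whatever the lens; pixels are square), "cx", "cy" (the principal point, pixels), "k1" (the pictures are not rectified: a ray, as slopes to the right and down, at radius r is drawn at 1 + k1 r^2 times it, then the intrinsics apply), "view" (4x4, takes a point from world to camera coordinates). Camera axes: x right, y down, z forward; pixel columns grow to the right and rows downward; lengths in mm; the calibration is good to about 2 mm. A picture is of the moment at which its call begins. There is no depth.
- bot.close_job(): hands the job in, once; it reports no verdict.
The state is a dict: "time": time; "joint_positions": joint angles; "dq": joint speeds; "tau": joint torques, N m; "tool_pos": TCP position; "tcp_rot": TCP orientation; "contact_force": force on the tool from outside, world axes, zero at the start; "moment": the same for the moment, N m; "grip_width": finger opening in mm.
Only numpy, scipy, OpenCV 4.12 (cv2) and the standard library are available. Lean on these libraries where they do the work, as an engineer would, in place of code of your own. Each camera call takes 0.05 s, during which the arm holds its last target.

## Task

Get the swab samples ready for shaking: draw the cradle's bolt fully back, set the empty vial rack down flat in the cradle with its tongue towards the bolt, and slide the bolt fully home over the tongue into its keeper. Only once the rack is bolted, push every swab from the stand down into a vial of its own until its cap sits on the vial's rim, and leave the rack bolted. Do not disturb the bottle, the beaker or the carton.

Things in the scene. Friction and masses are not known exactly. Their poses are not given: they have to be found in the camera images.
- rack: Loose grey vial rack, 0.35 kg: tray 150 (its x) x 44 mm (its y), side walls 48 mm high; five amber vials fixed in a row along x, pitch 28 mm, mouths 66 mm up. A flat tongue 16 mm wide, 10 mm high juts from its +x end at the bottom, x = 75 to 115 mm. Origin: centre of the tray's underside, z up. Lift by the side walls across y at mid-length, fingertips 28 mm above the underside to clear the cradle.
- vial0 (a point): Centre of the mouth (rim plane) of vial 0 of the rack, counted from the end without the tongue; at x = -56 mm, z = 66 mm in the rack frame. The mouth funnels from 14 mm to a 9 mm bore in its top 6 mm; floor 56 mm below the rim; rim 21 mm across.
- vial1 (a point): Centre of the mouth (rim plane) of vial 1 of the rack, counted from the end without the tongue; at x = -28 mm, z = 66 mm in the rack frame. The mouth funnels from 14 mm to a 9 mm bore in its top 6 mm; floor 56 mm below the rim; rim 21 mm across.
- vial2 (a point): Centre of the mouth (rim plane) of vial 2 of the rack, counted from the end without the tongue; at x = 0 mm, z = 66 mm in the rack frame. The mouth funnels from 14 mm to a 9 mm bore in its top 6 mm; floor 56 mm below the rim; rim 21 mm across.
- vial3 (a point): Centre of the mouth (rim plane) of vial 3 of the rack, counted from the end without the tongue; at x = 28 mm, z = 66 mm in the rack frame. The mouth funnels from 14 mm to a 9 mm bore in its top 6 mm; floor 56 mm below the rim; rim 21 mm across.
- vial4 (a point): Centre of the mouth (rim plane) of vial 4 of the rack, counted from the end without the tongue; at x = 56 mm, z = 66 mm in the rack frame. The mouth funnels from 14 mm to a 9 mm bore in its top 6 mm; floor 56 mm below the rim; rim 21 mm across.
- nest (a point): Centre of the floor of the cradle's nest (fixed aluminium tray; floor 6 mm above bench). x along the nest to the bolt end, y to the keeper, z up. Inside 156 (x) x 50 mm (y), 3 mm play all round; walls and flared guides to 22 mm above the floor; a 28 mm gap in the +x end wall lets the tongue out. The seated rack's origin and axes coincide with this frame.
- bolt (a joint): Travel of the barrel bolt across the cradle's +x end, along nest +y: 0 = fully drawn, 0.055 m = home in its keeper. Steel rod 10 mm thick, axis 16.5 mm above the nest floor at nest x = 100 mm; it passes just over a seated rack's tongue and, unless drawn, is in the tongue's way. Stays where left; about 2.5 N to move.
- bolt_knob (a point): Top centre of the bolt's upright black knob, a cylinder 14 mm across, 55 mm tall, standing on the rod, at nest x = 100 mm, nest y = -80 mm drawn, -25 mm home; top 77.5 mm above the bench. Axes as the nest's. Free to pinch along nest y with the fingertips 32 mm or more above the bench.
- stand: Loose black swab stand (0.9 kg), block 170 x 64 x 62 mm with five holes 11 mm across in a row along its x, pitch 32 mm. Origin: centre of the underside. May hold three to five swabs.
- swab0: Swab: a white square cap 18 x 18 mm, 34 mm tall (sides along its x and y), on a straight shaft 6 mm thick (tip 6.8 mm, round) reaching 47 mm below the cap; 20 g. Starts upright, cap on the stand's top, squared with the stand to 0.1 rad. Origin: centre of the cap's underside; z up through the cap. Fully in: cap on a vial rim (origin at its mouth point). None if absent.
- swab1: Swab: a white square cap 18 x 18 mm, 34 mm tall (sides along its x and y), on a straight shaft 6 mm thick (tip 6.8 mm, round) reaching 47 mm below the cap; 20 g. Starts upright, cap on the stand's top, squared with the stand to 0.1 rad. Origin: centre of the cap's underside; z up through the cap. Fully in: cap on a vial rim (origin at its mouth point). None if absent.
- swab2: Swab: a white square cap 18 x 18 mm, 34 mm tall (sides along its x and y), on a straight shaft 6 mm thick (tip 6.8 mm, round) reaching 47 mm below the cap; 20 g. Starts upright, cap on the stand's top, squared with the stand to 0.1 rad. Origin: centre of the cap's underside; z up through the cap. Fully in: cap on a vial rim (origin at its mouth point). None if absent.
- swab3: Swab: a white square cap 18 x 18 mm, 34 mm tall (sides along its x and y), on a straight shaft 6 mm thick (tip 6.8 mm, round) reaching 47 mm below the cap; 20 g. Starts upright, cap on the stand's top, squared with the stand to 0.1 rad. Origin: centre of the cap's underside; z up through the cap. Fully in: cap on a vial rim (origin at its mouth point). None if absent.
- swab4: Swab: a white square cap 18 x 18 mm, 34 mm tall (sides along its x and y), on a straight shaft 6 mm thick (tip 6.8 mm, round) reaching 47 mm below the cap; 20 g. Starts upright, cap on the stand's top, squared with the stand to 0.1 rad. Origin: centre of the cap's underside; z up through the cap. Fully in: cap on a vial rim (origin at its mouth point). None if absent.
- spray: Bystander: white bottle 64 mm across, 160 mm tall. Origin: centre of the underside.
- beaker: Bystander: glass beaker 70 mm across, 90 mm tall. Origin: centre of the underside.
- carton: Bystander: cardboard carton 80 x 120 x 60 mm. Origin: centre of the underside.
Things that resemble listed ones, but are neither listed nor needed, are in the scene too. What is shaped like the swab0 but brown is not meant. Leave any green look-alike of the swab4 alone.

How it is judged (in metres and radians):
On the way, in this order (a step that is already met when the one before it is completed fails the run):
1. the bolt is drawn fully back (within 6 mm of its stop) (value of joint bolt below 0.006 m), for 0.1 s.
2. the rack lies flat in the cradle, tongue towards the bolt (horizontal distance between rack and nest below 0.008 m and z of rack in the frame of nest between -0.005 and 0.005 m and x of vial4 in the frame of nest above 0.04 m and angle between rack's own z axis and vertical below 0.06 rad), for 0.2 s.
3. the bolt is home in the keeper (within 5 mm of its stop) over the seated rack's tongue (all of step 2 and value of joint bolt above 0.05 m), for 0.2 s.
At the end, for the whole second after the job is handed in: Rack flat in the nest (within 8 mm sideways, 5 mm in height), tongue towards the bolt; bolt within 5 mm of fully home; every swab present upright (within 0.12 rad) in a vial, its cap's underside within 6 mm of the vial's mouth, at rest (all of step 3 and (distance between swab0 and vial0 below 0.006 m or distance between swab0 and vial1 below 0.006 m or distance between swab0 and vial2 below 0.006 m or distance between swab0 and vial3 below 0.006 m or distance between swab0 and vial4 below 0.006 m) and angle between each of swab0, swab1, swab2, swab3, swab4's own z axis and vertical below 0.12 rad and (distance between swab1 and vial0 below 0.006 m or distance between swab1 and vial1 below 0.006 m or distance between swab1 and vial2 below 0.006 m or distance between swab1 and vial3 below 0.006 m or distance between swab1 and vial4 below 0.006 m) and (distance between swab2 and vial0 below 0.006 m or distance between swab2 and vial1 below 0.006 m or distance between swab2 and vial2 below 0.006 m or distance between swab2 and vial3 below 0.006 m or distance between swab2 and vial4 below 0.006 m) and (distance between swab3 and vial0 below 0.006 m or distance between swab3 and vial1 below 0.006 m or distance between swab3 and vial2 below 0.006 m or distance between swab3 and vial3 below 0.006 m or distance between swab3 and vial4 below 0.006 m) and (distance between swab4 and vial0 below 0.006 m or distance between swab4 and vial1 below 0.006 m or distance between swab4 and vial2 below 0.006 m or distance between swab4 and vial3 below 0.006 m or distance between swab4 and vial4 below 0.006 m) and linear speed of each of swab0, swab1, swab2, swab3, swab4 below 0.03 m/s); the robot touches nothing.
It fails at once if a swab was put into a vial while the bolt was not home (value of joint bolt below 0.04 m and ((z of swab0 in the frame of rack between 0.05 and 0.095 m and x of swab0 in the frame of rack between -0.07 and 0.07 m and y of swab0 in the frame of rack between -0.012 and 0.012 m) or (z of swab1 in the frame of rack between 0.05 and 0.095 m and x of swab1 in the frame of rack between -0.07 and 0.07 m and y of swab1 in the frame of rack between -0.012 and 0.012 m) or (z of swab2 in the frame of rack between 0.05 and 0.095 m and x of swab2 in the frame of rack between -0.07 and 0.07 m and y of swab2 in the frame of rack between -0.012 and 0.012 m) or (z of swab3 in the frame of rack between 0.05 and 0.095 m and x of swab3 in the frame of rack between -0.07 and 0.07 m and y of swab3 in the frame of rack between -0.012 and 0.012 m) or (z of swab4 in the frame of rack between 0.05 and 0.095 m and x of swab4 in the frame of rack between -0.07 and 0.07 m and y of swab4 in the frame of rack between -0.012 and 0.012 m))).
It fails at once if the bottle was disturbed (moved over 40 mm) (distance of spray from where it was at the start of the episode above 0.04 m).
It fails at once if the beaker was disturbed (moved over 40 mm) (distance of beaker from where it was at the start of the episode above 0.04 m).
It fails at once if the carton was disturbed (moved over 40 mm) (distance of carton from where it was at the start of the episode above 0.04 m).
Of swab0, swab1, swab2, swab3, swab4 only 3 to 5 are there at a start; the rules pass over those that are not, and their reading is None.
At some moment in a run one of rack, stand may be knocked a few centimetres aside while the robot is not near it.
It also fails if it takes over 210 s, if anything falls off the work surface, if the arm or the gripper's body presses on something with over 40 N, if the wrist force passes 120 N, or if a joint passes its speed limit or range.

## Working session

There is one attempt and no reset: what is moved stays moved. The work goes in short steps, Python scripts to look and compute and a shell command to move; the robot and the scene stay as the last step left them, time stands still between calls to the robot, and variables do not carry over. Pictures are saved under pics/ and viewed, and the job is handed in when it is done.

```bash
ls; mkdir -p pics; cat > h.py <<'E'
import numpy as np, cv2, json
from plant import sensors, capture, bot
from scipy.spatial.transform import Rotation as R
def cam(n):
    c=capture(n); c['view']=np.array(c['view']).reshape(4,4)
    c['frame']=np.array(c['frame'],dtype=np.uint8); h=c['frame'].shape[0]
    c['f']=h/2/np.tan(np.radians(c['vfov'])/2); return c
def proj(c,p):
    p=np.atleast_2d(p).astype(float); q=p@c['view'][:3,:3].T+c['view'][:3,3]
    s=q[:,:2]/q[:,2:]; r2=(s**2).sum(1,keepdims=True); s=s*(1+c['k1']*r2)
    return s*c['f']+[c['cx'],c['cy']]
def ray(c,uv):
    d=(np.array(uv,float)-[c['cx'],c['cy']])/c['f']; s=d.copy()
    for _ in range(30): s=d/(1+c['k1']*(s**2).sum())
    Rm=c['view'][:3,:3]; o=-Rm.T@c['view'][:3,3]; v=Rm.T@np.array([s[0],s[1],1]); return o,v/np.linalg.norm(v)
def onz(c,uv,z):
    o,v=ray(c,uv); return o+v*(z-o[2])/v[2]
def tri(c1,u1,c2,u2):
    o1,v1=ray(c1,u1);o2,v2=ray(c2,u2)
    A=np.stack([v1,-v2],1); t=np.linalg.lstsq(A,o2-o1,rcond=None)[0]
    a=o1+v1*t[0];b=o2+v2*t[1]; return (a+b)/2,np.linalg.norm(a-b)
def save(n,im): cv2.imwrite('pics/'+n+'.png',im)
def crop(c,u0,v0,u1,v1,k): return cv2.resize(c['frame'][v0:v1,u0:u1],None,fx=k,fy=k,interpolation=cv2.INTER_CUBIC)
E
python3 - <<'E'
from h import *
import pickle
for n in('top','side'):
    c=cam(n); save(n+'0',c['frame']); pickle.dump(c,open(n+'0.pkl','wb'))
    print(n,c['f'],c['cx'],c['cy'],c['k1'],c['vfov'],c['view'].round(3).tolist())
print(sensors.get_obs())
E
```

```text
pics
top 410.7868817369791 279.1771624767098 211.8972466789728 -0.01617607610403494 54.153507129886364 [[-0.152, -0.988, -0.005, 67.67], [-0.968, 0.15, -0.202, 567.26], [0.201, -0.026, -0.979, 810.577], [0.0, 0.0, 0.0, 1.0]]
side 406.7570661379672 283.2895720453425 215.65759106867029 -0.09930054127293178 54.61268448464952 [[-0.93, -0.368, 0.017, 520.768], [-0.202, 0.471, -0.859, 179.623], [0.308, -0.802, -0.512, 649.584], [0.0, 0.0, 0.0, 1.0]]
{'time': 0.1, 'joint_positions': array([ 1.07798916e+00,  3.42647839e-01,  1.52492177e+00,  5.11257936e-06,
        1.27542632e+00, -1.45995563e-01]), 'dq': array([-2.87583564e-05, -2.95248842e-03, -3.10829174e-03,  1.36672805e-03,
       -1.40148699e-03, -5.65552200e-04]), 'tau': array([ 1.39556254e-03, -4.32004380e+01, -2.44694567e+01,  7.17878644e-02,
        5.26623591e-02, -7.76259458e-05]), 'tool_pos': array([178.22523851, 493.38232266, 195.5171071 ]), 'tcp_rot': array([-1.72027591,  1.56939304, -2.067089  ]), 'contact_force': array([-0.32776423, -0.18469585,  0.23388092]), 'moment': array([2.69588133e-02, 2.88400116e-05, 5.51083813e-03]), 'grip_width': 92.03994822083729}
```

View pics/top0.png

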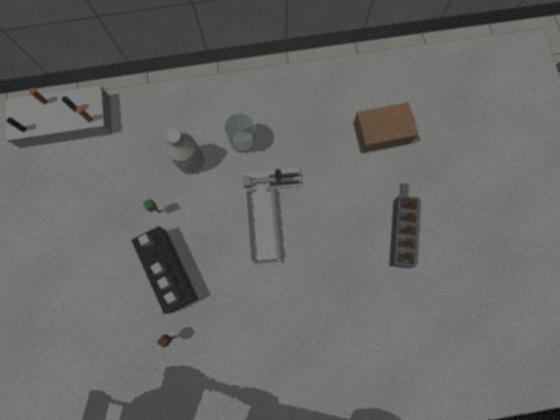

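View pics/side0.png

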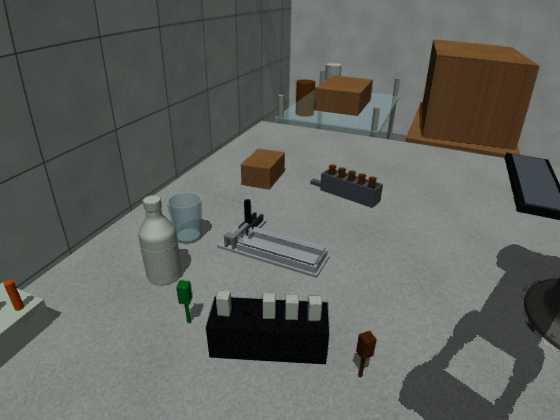

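```bash
python3 - <<'E'
from h import *
import pickle
t=pickle.load(open('top0.pkl','rb'));s=pickle.load(open('side0.pkl','rb'))
g=lambda im: np.clip(im.astype(float)*1.6,0,255).astype(np.uint8)
a=g(crop(t,230,150,320,280,4)); b=g(crop(t,370,170,440,280,4)); d=g(crop(t,120,190,210,320,4))
H=520; pad=lambda i: cv2.copyMakeBorder(i,0,H-i.shape[0],0,0,cv2.BORDER_CONSTANT)
im=np.hstack([pad(a[:H])[:, :270+90],pad(b)])
save('c1',im); save('c2',np.hstack([pad(d)]))
save('c3',g(crop(s,200,180,400,370,4))[:600,:800])
print(onz(t,(150,268),0),onz(t,(264,222),6),onz(t,(406,230),0))
E
```

```text
[501.56885278 279.49346206   0.        ] [564.03280174  16.02932418   6.        ] [ 4.98526453e+02 -2.95461587e+02  1.13686838e-13]
```

View pics/c1.png

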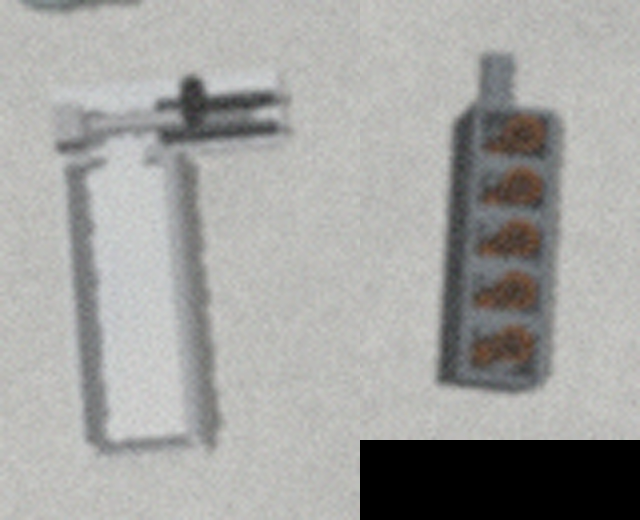

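View pics/c2.png

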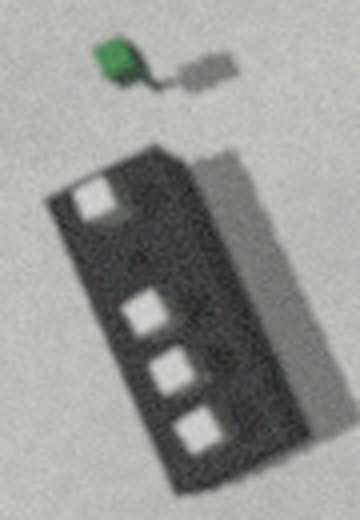

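View pics/c3.png

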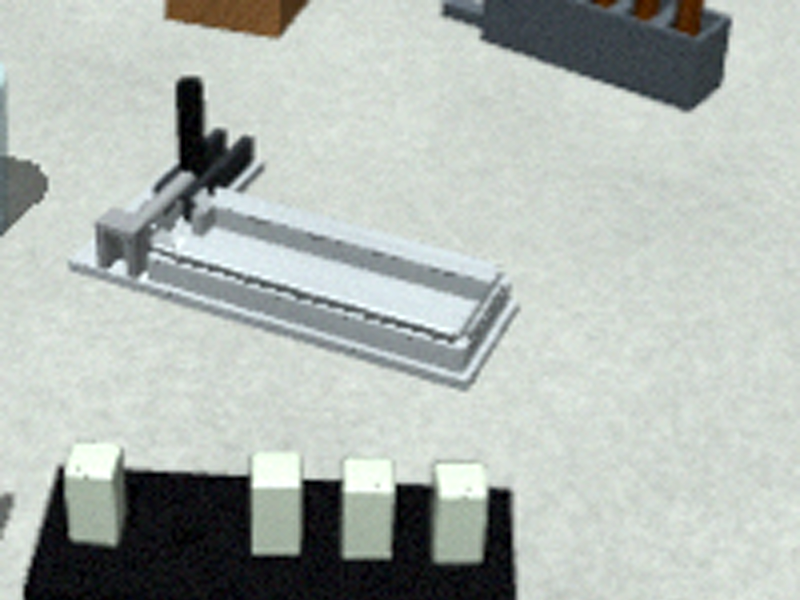

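```bash
python3 - <<'E'
from h import *
import pickle
t=pickle.load(open('top0.pkl','rb'));s=pickle.load(open('side0.pkl','rb'))
for c in(t,s): print(ray(c,(280,210)))
g=lambda im: np.clip(im.astype(float)*1.6,0,255).astype(np.uint8)
save('n1',g(crop(t,240,155,310,230,8))); save('n2',g(crop(t,240,210,310,270,8)))
save('n3',g(crop(s,215,190,335,280,6.5)))
E
```

```text
(array([396.6958498 ,   3.1256625 , 908.85687723]), array([ 0.20475192, -0.0288071 , -0.9783899 ]))
(array([320.34004096, 627.88431623, 478.08700323]), array([ 0.31835001, -0.80513646, -0.50040839]))
```

View pics/n1.png

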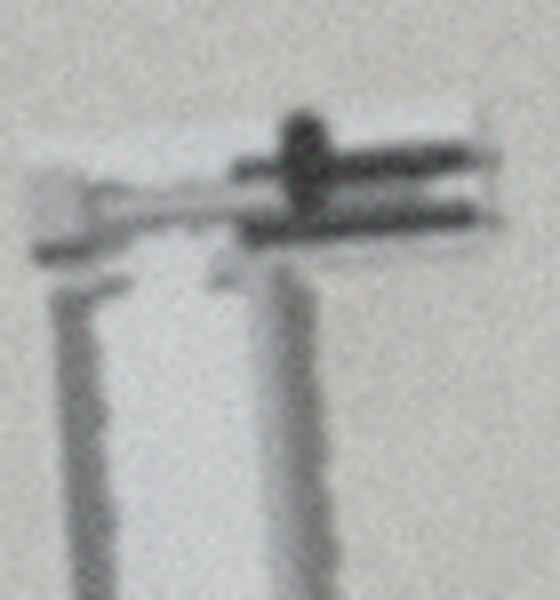

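View pics/n2.png

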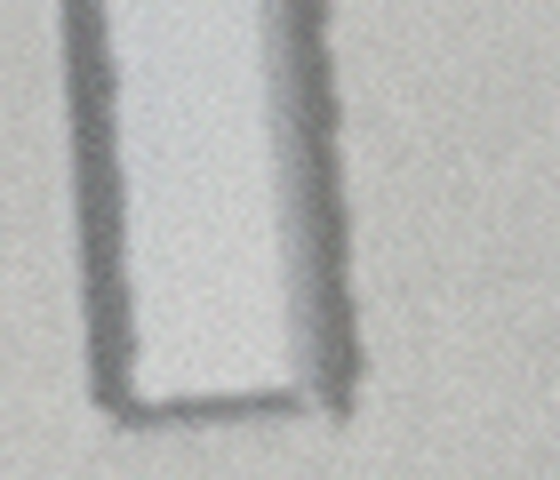

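View pics/n3.png

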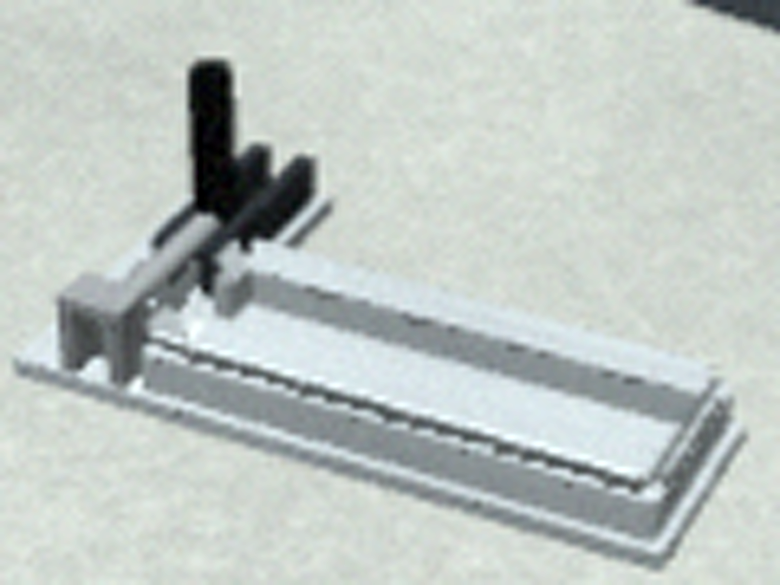

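```bash
python3 - <<'E'
from h import *
import pickle
s=pickle.load(open('side0.pkl','rb'));t=pickle.load(open('top0.pkl','rb'))
def g(im):
    im=im.astype(float); return np.clip((im-60)*1.7,0,255).astype(np.uint8)
save('m1',g(crop(s,280,225,335,280,10))); save('m2',g(crop(s,215,205,290,265,10)))
E
```

```text
(no output)
```

View pics/m1.png

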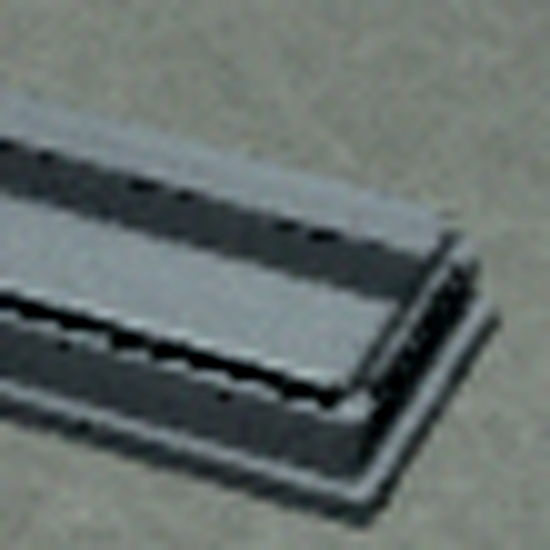

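View pics/m2.png

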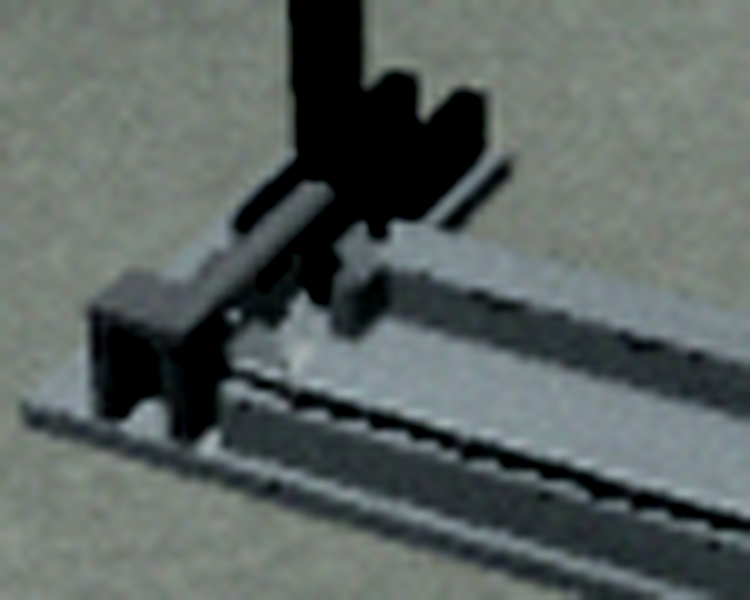

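```bash
python3 - <<'E'
from h import *
import pickle
s=pickle.load(open('side0.pkl','rb'));t=pickle.load(open('top0.pkl','rb'))
p=lambda n,z: onz(s,n,z).round(1)
A=p((280+40,225+30),6); B=p((215+38.5,205+31.8),6)
print('floor -x-y',A,'+x-y',B,np.linalg.norm(A-B),np.arctan2(*(B-A)[[1,0]]))
# line further points
print(p((280,225+19),6),p((290,205+41),6))
# base plate top edge at z=6 near: corner and left corner
C=p((280+36.5,225+50.5),6);D=p((215+2,205+40.5),6);E=p((280+49.5,225+31),6)
print('plate',C,D,E,np.arctan2(*(D-C)[[1,0]]),np.arctan2(*(E-C)[[1,0]]))
# knob
k=(215+212/6.5,190+64/6.5)
print('knob side on z77.5',p(k,77.5))
for kt in[(240+305/8,155+125/8),(240+305/8,155+115/8),(240+305/8,155+130/8)]: print(tri(s,k,t,kt),onz(t,kt,77.5))
E
```

```text
floor -x-y [482.8   0.5   6. ] +x-y [629.6  -6.6   6. ] 146.97159589526134 -0.048327463798427776
[569.   -3.9   6. ] [547.8  -5.2   6. ]
plate [470.   63.4   6. ] [683.7  50.9   6. ] [464.7  -3.6   6. ] -0.05842664074484001 -1.6497364219019803
knob side on z77.5 [651.8 -29.   77.5]
(array([654.2047497 , -30.80331701,  76.5012757 ]), np.float64(2.681151139892013)) [655.23519471 -30.38141169  77.5       ]
(array([655.84925189, -31.56702209,  76.15517734]), np.float64(5.0518262357035955)) [657.95728149 -30.79838068  77.5       ]
(array([653.38130362, -30.41990964,  76.67887013]), np.float64(1.4970417151712807)) [653.87549207 -30.17313232  77.5       ]
```

```bash
cat >> h.py <<'E'
def pose():
    o=sensors.get_obs(); return np.array(o['tool_pos']),R.from_euler('xyz',o['tcp_rot']).as_matrix(),o
def plan(x,y,z,jaw):
    """jaw = world heading (rad) of jaw axis (mod pi); prints rows target in cm/rad"""
    p,M,o=pose(); d=M.T@(np.array([x,y,z])-p)/10
    ya=np.arctan2(M[1,1],M[0,1]); # positive spin about tool x (down) = clockwise from above
    e=(jaw-ya+np.pi/2)%np.pi-np.pi/2
    print('dx %.2f dy %.2f dz %.2f spin %.3f (alt %.3f) | tcp %s jaw %.3f j6 %.2f t %.1f w %.1f F %s'%(*d,-e,-e+np.pi*(1 if e>0 else -1),p.round(1),ya,o['joint_positions'][5],o['time'],o['grip_width'],np.array(o['contact_force']).round(1)))
E
python3 - <<'E'
from h import *
p,M,o=pose(); print(M.round(3))
plan(653,-30,196,1.513)
plan(653,-30,44,1.513)
E
```

```text
[[-0.001  0.34   0.94 ]
 [-0.001  0.94  -0.34 ]
 [-1.    -0.001 -0.   ]]
dx -0.02 dy -33.08 dz 62.44 spin -0.289 (alt 2.853) | tcp [178.2 493.4 195.5] jaw 1.224 j6 -0.15 t 0.1 w 92.0 F [-0.3 -0.2  0.2]
dx 15.18 dy -33.06 dz 62.44 spin -0.289 (alt 2.853) | tcp [178.2 493.4 195.5] jaw 1.224 j6 -0.15 t 0.1 w 92.0 F [-0.3 -0.2  0.2]
```

```bash
python3 -m crank '[{"dx":-2,"dy":-10,"dz":20,"spin":-0.1},{"dx":-2,"dy":-20,"dz":40,"spin":-0.2},{"dx":-2,"dy":-33.1,"dz":62.4,"spin":-0.289},{"dx":-2,"dy":-33.1,"dz":62.4,"spin":-0.289},{"dx":-2,"dy":-33.1,"dz":62.4,"spin":-0.289},{"dx":-2,"dy":-33.1,"dz":62.4,"spin":-0.289},{"dx":-2,"dy":-33.1,"dz":62.4,"spin":-0.289},{"dx":-2,"dy":-33.1,"dz":62.4,"spin":-0.289},{"dx":-2,"dy":-33.1,"dz":62.4,"spin":-0.289},{"dx":-2,"dy":-33.1,"dz":62.4,"spin":-0.289},{"dx":-2,"dy":-33.1,"dz":62.4,"spin":-0.289},{"dx":-2,"dy":-33.1,"dz":62.4,"spin":-0.289},{"dx":-2,"dy":-33.1,"dz":62.4,"spin":-0.289},{"dx":-2,"dy":-33.1,"dz":62.4,"spin":-0.289},{"dx":-2,"dy":-33.1,"dz":62.4,"spin":-0.289},{"dx":-2,"dy":-33.1,"dz":62.4,"spin":-0.289},{"dx":-2,"dy":-33.1,"dz":62.4,"spin":-0.289},{"dx":-2,"dy":-33.1,"dz":62.4,"spin":-0.289},{"dx":-2,"dy":-33.1,"dz":62.4,"spin":-0.289}]' 60; python3 - <<'E'
from h import *
plan(653,-30,44,1.513)
E
```

```text
time: 1.68
tool_pos: [653.2, -31.7, 214.1]
tcp_rot: [2.995, 1.568, 2.935]
contact_force: [-0.4, 0.3, -0.4]
grip_width: 55.3
dx 17.01 dy 0.16 dz 0.02 spin -0.003 (alt 3.139) | tcp [653.2 -31.7 214.1] jaw 1.510 j6 -1.68 t 1.7 w 55.3 F [-0.4  0.3 -0.4]
```

```bash
python3 -m crank '[{"dx":3,"dy":0.2},{"dx":6,"dy":0.2},{"dx":9,"dy":0.2},{"dx":12,"dy":0.2},{"dx":14,"dy":0.2},{"dx":16,"dy":0.2},{"dx":17,"dy":0.2},{"dx":17,"dy":0.2}]' ; python3 - <<'E'
from h import *
plan(653,-30,44,1.513)
c=cam('side'); save('k1',crop(c,200,120,360,280,4)[:600,:800])
E
```

```text
dx 17.01 dy 0.16 dz 0.02 spin -0.003 (alt 3.139) | tcp [653.2 -31.7 214.1] jaw 1.510 j6 -1.68 t 1.7 w 55.3 F [-0.4  0.3 -0.4]invalid input at $[0]: expected keys dx, dy, dz, spin
```

View pics/k1.png

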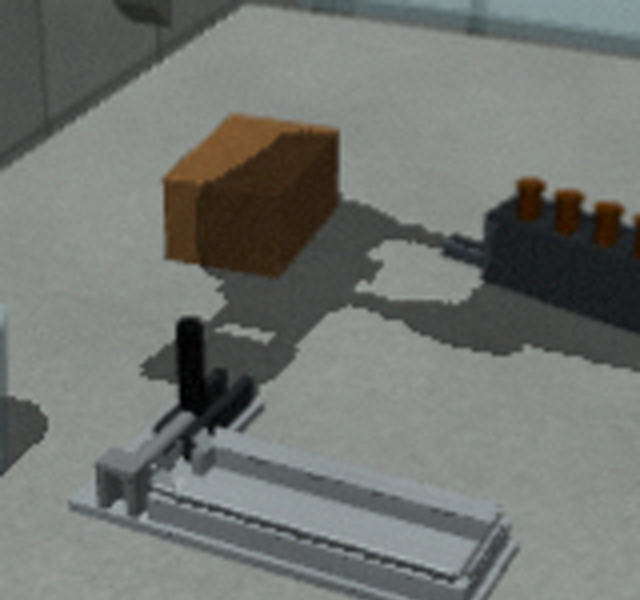

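```bash
python3 -m crank '[{"dx":3,"dy":0.2,"dz":0,"spin":0},{"dx":6,"dy":0.2,"dz":0,"spin":0},{"dx":9,"dy":0.2,"dz":0,"spin":0},{"dx":12,"dy":0.2,"dz":0,"spin":0},{"dx":13,"dy":0.2,"dz":0,"spin":0},{"dx":13,"dy":0.2,"dz":0,"spin":0}]' ; python3 - <<'E'
from h import *
plan(653,-30,44,1.513)
c=cam('side'); save('k2',crop(c,200,120,360,280,4)[:600,:800])
E
```

```text
time: 2.23
tool_pos: [650.5, -26.1, 83.6]
tcp_rot: [3.0, 1.565, 2.943]
contact_force: [0.3, 0.4, 0.5]
grip_width: 54.8
dx 3.96 dy -0.38 dz 0.30 spin 0.001 (alt -3.140) | tcp [650.5 -26.1  83.6] jaw 1.514 j6 -1.67 t 2.2 w 54.8 F [0.3 0.4 0.5]
```

View pics/k2.png

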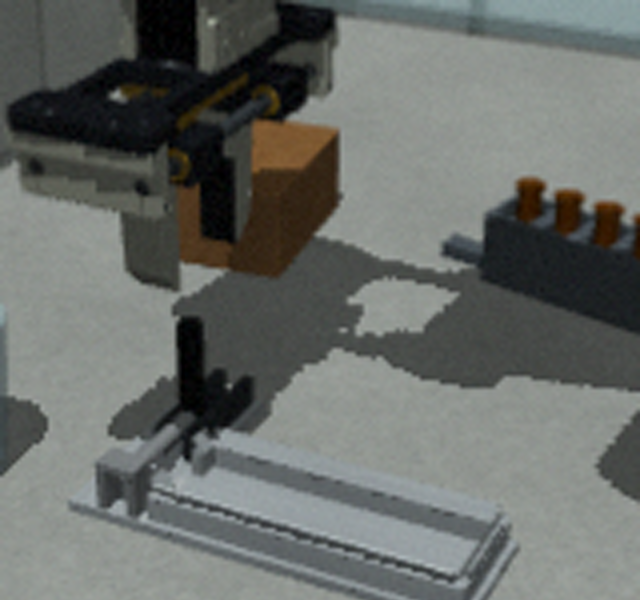

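```bash
python3 -m crank '[{"dx":0,"dy":0,"dz":0,"spin":0},{"dx":0,"dy":0,"dz":0,"spin":0},{"dx":0,"dy":0,"dz":0,"spin":0}]' ; python3 - <<'E'
from h import *
plan(653,-30,44,1.513)
E
```

```text
time: 2.53
tool_pos: [654.0, -27.6, 88.3]
tcp_rot: [-0.076, 1.567, -0.133]
contact_force: [-0.5, -0.0, -0.4]
grip_width: 55.1
dx 4.43 dy -0.24 dz -0.10 spin 0.000 (alt -3.141) | tcp [654.  -27.6  88.3] jaw 1.513 j6 -1.67 t 2.5 w 55.1 F [-0.5 -0.  -0.4]
```

```bash
for i in 1 2 3; do python3 -m crank '[{"dx":0,"dy":0,"dz":0,"spin":0},{"dx":0,"dy":0,"dz":0,"spin":0}]' | grep -E 'time|pos'; done
```

```text
time: 2.7
tool_pos: [653.3, -27.7, 87.0]
time: 2.87
tool_pos: [653.0, -27.7, 86.3]
time: 3.03
tool_pos: [652.9, -27.7, 86.1]
```

```bash
python3 -m crank '[{"dx":1.5,"dy":-0.2,"dz":0,"spin":0},{"dx":3,"dy":-0.2,"dz":0,"spin":0},{"dx":4.3,"dy":-0.2,"dz":0,"spin":0},{"dx":4.3,"dy":-0.2,"dz":0,"spin":0},{"dx":4.3,"dy":-0.2,"dz":0,"spin":0},{"dx":4.3,"dy":-0.2,"dz":0,"spin":0}]' ; python3 - <<'E'
from h import *
plan(653,-30,44,1.513)
c=cam('side'); save('k3',crop(c,200,120,360,280,4)[:600,:800])
E
```

```text
time: 3.53
tool_pos: [653.3, -29.7, 43.9]
tcp_rot: [-0.011, 1.57, -0.069]
contact_force: [0.2, -0.2, -0.9]
grip_width: 55.2
dx -0.01 dy -0.04 dz -0.03 spin 0.000 (alt -3.142) | tcp [653.3 -29.7  43.9] jaw 1.513 j6 -1.68 t 3.5 w 55.2 F [ 0.2 -0.2 -0.9]
```

View pics/k3.png

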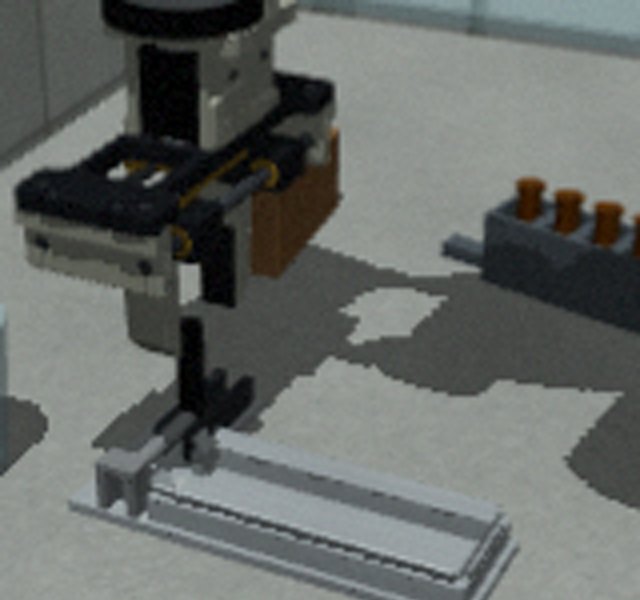

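```bash
python3 - <<'E'
from h import *
c=cam('side'); t=cam('top')
p,M,o=pose()
for q in (p,p+M[:,1]*27.5,p-M[:,1]*27.5,[653,-30,77.5]): print(np.round(q,1),(proj(c,q)-[200,120])*4, proj(t,q))
save('k4',np.hstack([crop(c,200,120,300,260,4),crop(t,220,80,320,220,4)])[:600,:800])
E
```

```text
[653.5 -29.7  44.2] [[190.00796474 373.96505967]] [[278.03451465 176.00494534]]
[655.1  -2.2  44.2] [[163.67875869 398.42226018]] [[265.52250016 177.16680589]]
[651.9 -57.1  44.2] [[215.06611602 350.70134919]] [[290.53540009 174.84520698]]
[653.  -30.   77.5] [[189.32651406 318.07098488]] [[278.10671499 171.65536732]]
```

View pics/k4.png

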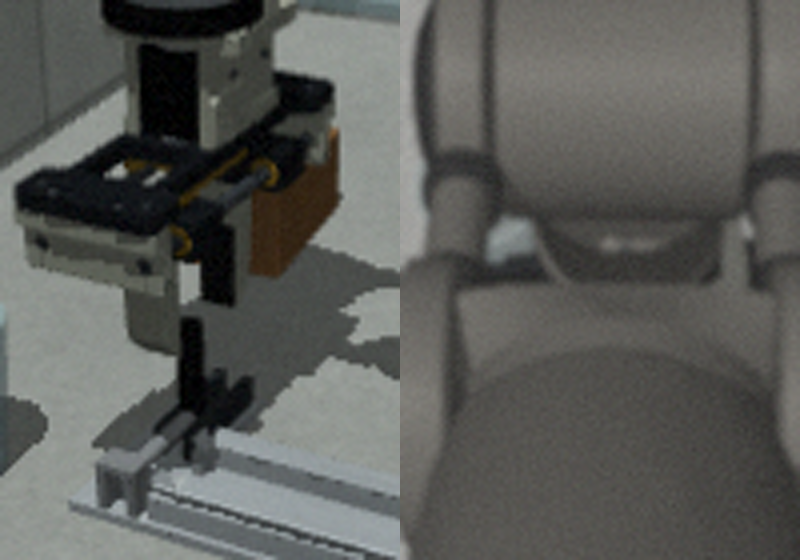

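```bash
python3 - <<'E'
from h import *
c=cam('side')
p,M,o=pose()
im=np.clip(crop(c,200,150,290,240,8).astype(float)*2,0,255).astype(np.uint8)[:600,:720].copy()
for y in(-95,-65,-46,-27.5,27.5,46,65,95):
  for x in (0,66):
    q=(proj(c,p+M[:,1]*y-M[:,0]*x)[0]-[200,150])*8
    cv2.circle(im,tuple(int(v) for v in q),3,(0,0,255) if x==0 else (0,255,0),-1)
save('k5',im); print(o['contact_force'],o['tool_pos'])
E
```

```text
[-0.33562909  0.08931455  0.9549094 ] [653.33491306 -29.66967696  44.10811302]
```

View pics/k5.png

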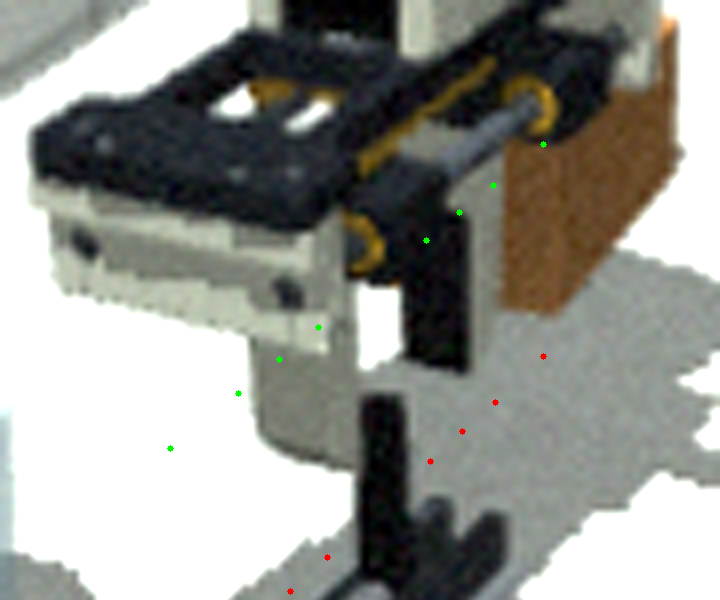

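```bash
python3 -m crank '[{"dx":0,"dy":0,"dz":0,"spin":0},{"dx":0,"dy":0,"dz":0,"spin":0},{"dx":0,"dy":0,"dz":0,"spin":0},{"dx":0,"dy":0,"dz":0,"spin":0},{"dx":0,"dy":0,"dz":0,"spin":0},{"dx":0,"dy":0,"dz":0,"spin":0},{"dx":0,"dy":0,"dz":0,"spin":0},{"dx":0,"dy":0,"dz":0,"spin":0}]' 0; python3 - <<'E'
from h import *
c=cam('side')
p,M,o=pose();print(o['contact_force'],o['moment'])
im=np.clip(crop(c,200,150,290,240,8).astype(float)*2,0,255).astype(np.uint8)[:600,:720].copy()
save('k6',im)
E
```

```text
time: 4.4
tool_pos: [652.8, -29.5, 43.1]
tcp_rot: [1.542, 1.57, 1.484]
contact_force: [0.3, 0.8, -0.6]
grip_width: 11.2
[0.47237531 0.39776655 0.18546425] [ 0.08831141 -0.02694265  0.03933609]
```

View pics/k6.png

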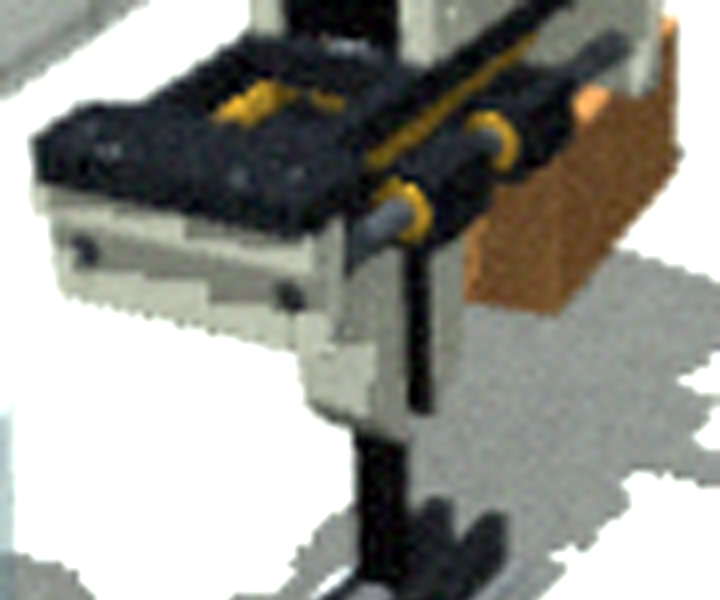

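```bash
python3 -m crank '[{"dx":0,"dy":0,"dz":0,"spin":0},{"dx":0,"dy":0,"dz":0,"spin":0},{"dx":0,"dy":0,"dz":0,"spin":0}]' ; python3 - <<'E'
from h import *
c=cam('side')
p,M,o=pose();print(o['contact_force'],o['moment'])
im=np.clip(crop(c,200,150,290,240,8).astype(float)*2,0,255).astype(np.uint8)[:600,:720].copy()
save('k7',im)
E
```

```text
time: 4.7
tool_pos: [652.8, -29.5, 43.1]
tcp_rot: [1.603, 1.571, 1.545]
contact_force: [-0.6, 0.4, 0.0]
grip_width: 11.2
[-0.97042342  1.14489155  0.27802945] [0.24658272 0.02276027 0.00338783]
```

View pics/k7.png

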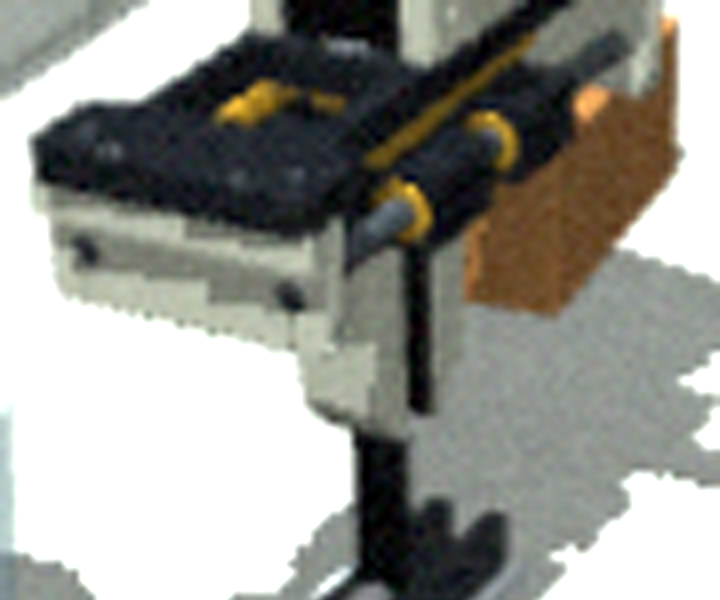

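```bash
python3 -m crank '[{"dx":0,"dy":-0.5,"dz":0,"spin":0},{"dx":0,"dy":-1,"dz":0,"spin":0},{"dx":0,"dy":-1.5,"dz":0,"spin":0},{"dx":0,"dy":-1.5,"dz":0,"spin":0},{"dx":0,"dy":-1.5,"dz":0,"spin":0},{"dx":0,"dy":-1.5,"dz":0,"spin":0}]' ; python3 - <<'E'
from h import *
c=cam('side')
p,M,o=pose();print(o['contact_force'],o['moment'])
im=np.clip(crop(c,200,150,290,240,8).astype(float)*2,0,255).astype(np.uint8)[:600,:720].copy()
save('k8',im)
E
```

```text
time: 5.25
tool_pos: [651.8, -45.8, 43.1]
tcp_rot: [-1.692, 1.569, -1.75]
contact_force: [-0.8, -2.3, -0.0]
grip_width: 11.2
[-1.3880241  -3.09782248 -0.01924818] [-0.45059108  0.13779406  0.04330423]
```

View pics/k8.png

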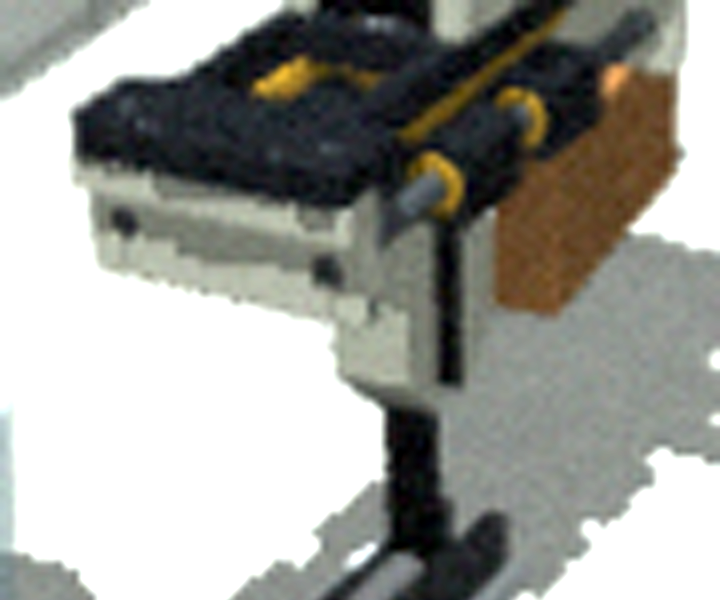

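```bash
python3 -m crank '[{"dx":0,"dy":-0.4,"dz":0,"spin":0},{"dx":0,"dy":-0.8,"dz":0,"spin":0},{"dx":0,"dy":-1.2,"dz":0,"spin":0},{"dx":0,"dy":-1.5,"dz":0,"spin":0},{"dx":0,"dy":-1.6,"dz":0,"spin":0},{"dx":0,"dy":-1.6,"dz":0,"spin":0},{"dx":0,"dy":-1.6,"dz":0,"spin":0},{"dx":0,"dy":-1.6,"dz":0,"spin":0},{"dx":0,"dy":-1.6,"dz":0,"spin":0}]'; python3 -m crank '[{"dx":0,"dy":-0.3,"dz":0,"spin":0},{"dx":0,"dy":-0.3,"dz":0,"spin":0},{"dx":0,"dy":-0.3,"dz":0,"spin":0},{"dx":0,"dy":-0.3,"dz":0,"spin":0},{"dx":0,"dy":-0.3,"dz":0,"spin":0},{"dx":0,"dy":-0.3,"dz":0,"spin":0}]'
```

```text
time: 6.05
tool_pos: [650.9, -61.0, 43.1]
tcp_rot: [-1.85, 1.57, -1.908]
contact_force: [-1.6, -0.5, 1.2]
grip_width: 11.4
time: 6.55
tool_pos: [650.7, -63.5, 43.1]
tcp_rot: [2.949, 1.571, 2.892]
contact_force: [-1.7, 0.9, 1.0]
grip_width: 11.3
```

```bash
for i in 1 2 ; do python3 -m crank '[{"dx":0,"dy":-0.2,"dz":0,"spin":0},{"dx":0,"dy":-0.2,"dz":0,"spin":0},{"dx":0,"dy":-0.2,"dz":0,"spin":0},{"dx":0,"dy":-0.2,"dz":0,"spin":0},{"dx":0,"dy":-0.2,"dz":0,"spin":0}]'; done
```

```text
time: 6.97
tool_pos: [650.6, -65.5, 43.1]
tcp_rot: [2.481, 1.571, 2.423]
contact_force: [-2.8, 1.9, 1.3]
grip_width: 11.5
time: 7.38
tool_pos: [650.6, -65.7, 43.0]
tcp_rot: [1.668, 1.568, 1.61]
contact_force: [-2.3, 8.4, 1.1]
grip_width: 11.6
```

```bash
python3 -m crank '[{"dx":0,"dy":0.2,"dz":0,"spin":0},{"dx":0,"dy":0.2,"dz":0,"spin":0},{"dx":0,"dy":0.2,"dz":0,"spin":0},{"dx":0,"dy":0.2,"dz":0,"spin":0},{"dx":0,"dy":0.2,"dz":0,"spin":0}]' 50;  python3 -m crank '[{"dx":-3,"dy":0.2,"dz":0,"spin":0},{"dx":-6,"dy":0.2,"dz":0,"spin":0},{"dx":-9,"dy":0.2,"dz":0,"spin":0},{"dx":-13,"dy":0.2,"dz":0,"spin":0},{"dx":-17,"dy":0.2,"dz":0,"spin":0},{"dx":-17,"dy":-5,"dz":-2,"spin":0},{"dx":-17,"dy":-10,"dz":-6,"spin":0},{"dx":-17,"dy":-15,"dz":-10,"spin":0},{"dx":-17,"dy":-18,"dz":-14,"spin":0},{"dx":-17,"dy":-20,"dz":-16,"spin":0},{"dx":-17,"dy":-20,"dz":-16,"spin":0},{"dx":-17,"dy":-20,"dz":-16,"spin":0},{"dx":-17,"dy":-20,"dz":-16,"spin":0},{"dx":-17,"dy":-20,"dz":-16,"spin":0}]'
python3 - <<'E'
from h import *
import pickle
for n in('top','side'):
    c=cam(n); save(n+'1',c['frame']); pickle.dump(c,open(n+'1.pkl','wb'))
plan(500,-290,216,0)
E
```

```text
time: 7.8
tool_pos: [651.0, -66.0, 43.2]
tcp_rot: [-0.345, 1.57, -0.403]
contact_force: [-0.1, -0.4, 0.0]
grip_width: 40.3
time: 8.97
tool_pos: [479.7, -256.3, 213.5]
tcp_rot: [0.003, 1.57, -0.057]
contact_force: [0.3, 0.6, 0.6]
grip_width: 45.8
dx -0.28 dy -3.36 dz 2.15 spin 1.514 (alt -1.628) | tcp [ 480.5 -255.3  213.2] jaw 1.514 j6 -2.14 t 9.1 w 45.6 F [ 0.   0.3 -0.5]
```

View pics/top1.png

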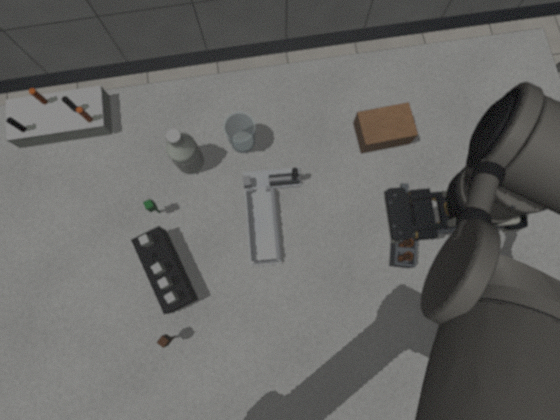

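View pics/side1.png

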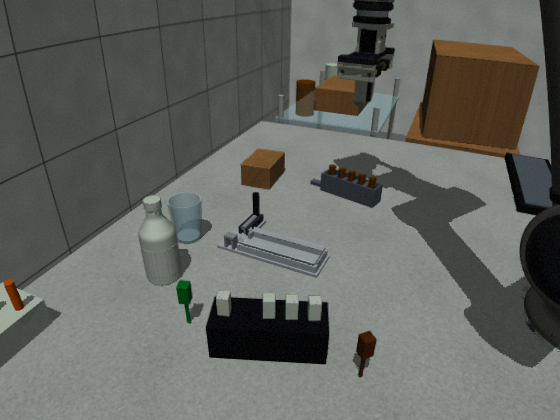

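```bash
python3 - <<'E'
from h import *
import pickle
t=pickle.load(open('top0.pkl','rb'));s=pickle.load(open('side0.pkl','rb'));s1=pickle.load(open('side1.pkl','rb'));t1=pickle.load(open('top1.pkl','rb'))
p,M,o=pose()
print('tcp proj',proj(s1,p),p)
g=lambda im: np.clip(im.astype(float)*1.6,0,255).astype(np.uint8)
save('r1',g(crop(t,385,178,430,273,6)));save('r2',g(crop(s1,300,150,400,215,8)))
save('r3',g(crop(s1,330,40,410,120,7)))
print(np.abs(s['frame'].astype(int)-s1['frame'])[150:215,310:385].mean())
E
```

```text
tcp proj [[360.75993843 116.05465275]] [ 480.45765911 -255.26785778  213.16027736]
13.902564102564103
```

View pics/r1.png

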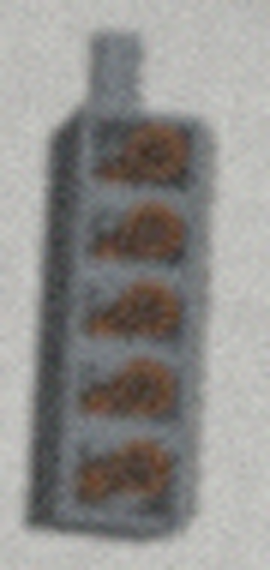

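View pics/r2.png

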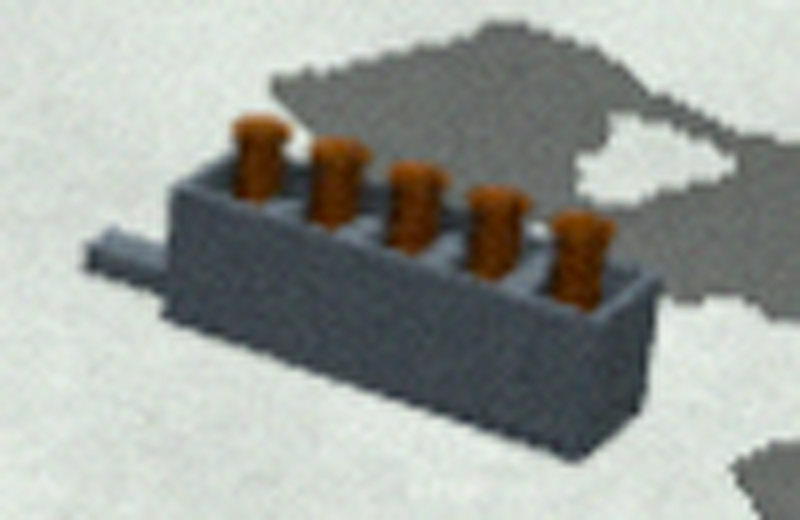

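View pics/r3.png

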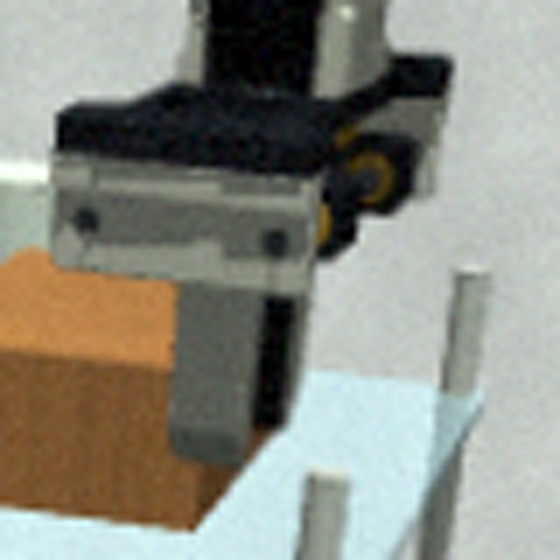

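```bash
python3 - <<'E'
from h import *
plan(480,-140,60,1.514)
E
python3 -m crank '[{"dx":0,"dy":4,"dz":0,"spin":0},{"dx":0,"dy":8,"dz":0,"spin":0},{"dx":4,"dy":11.5,"dz":0,"spin":0},{"dx":8,"dy":11.5,"dz":0,"spin":0},{"dx":12,"dy":11.5,"dz":0,"spin":0},{"dx":15,"dy":11.5,"dz":0,"spin":0},{"dx":17,"dy":11.5,"dz":0,"spin":0},{"dx":17,"dy":11.5,"dz":0,"spin":0},{"dx":17,"dy":11.5,"dz":0,"spin":0},{"dx":17,"dy":11.5,"dz":0,"spin":0},{"dx":17,"dy":11.5,"dz":0,"spin":0}]' 0
```

```text
dx 15.32 dy 11.50 dz -0.71 spin -0.000 (alt 3.142) | tcp [ 480.5 -255.3  213.2] jaw 1.514 j6 -2.14 t 9.1 w 45.6 F [ 0.   0.3 -0.5]
time: 9.98
tool_pos: [487.7, -141.4, 44.9]
tcp_rot: [-0.34, 1.567, -0.397]
contact_force: [-0.4, -0.2, 0.3]
grip_width: 0.7
```

```bash
python3 - <<'E'
from h import *
s=cam('side'); p,M,o=pose(); g=lambda im: np.clip(im.astype(float)*1.6,0,255).astype(np.uint8)
q=proj(s,p)[0]; print(q,o['grip_width']); u,v=int(q[0]),int(q[1])
im=g(crop(s,u-50,v-60,u+50,v+30,7)); 
for z in (0,25,50): cv2.circle(im,tuple(int(a) for a in (proj(s,p+[0,0,z])[0]-[u-50,v-60])*7),3,(0,0,255),-1)
cv2.circle(im,tuple(int(a) for a in (proj(s,[p[0],p[1],0])[0]-[u-50,v-60])*7),3,(255,0,0),-1)
save('z1',im)
E
```

```text
[338.21890159 204.63202719] 0.10929216696452092
```

View pics/z1.png

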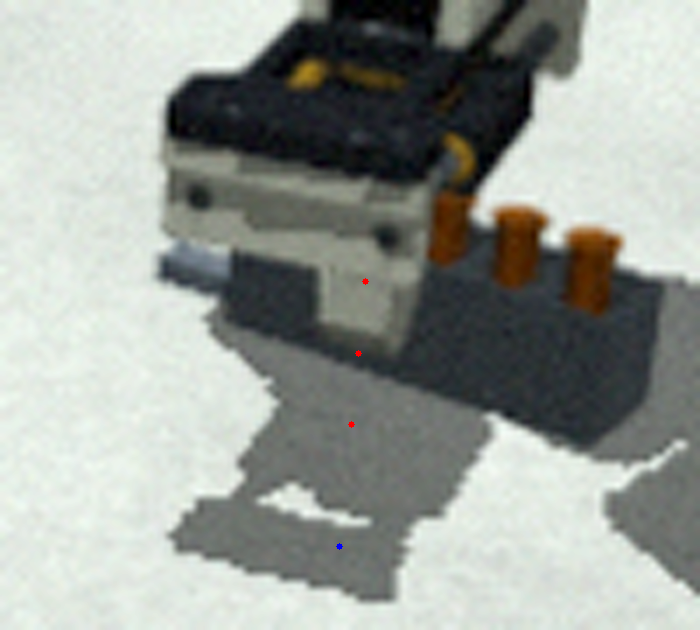

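```bash
python3 -m crank '[{"dx":1.5,"dy":0,"dz":0,"spin":0},{"dx":2.8,"dy":0,"dz":0,"spin":0},{"dx":2.8,"dy":0,"dz":0,"spin":0},{"dx":2.8,"dy":0,"dz":0,"spin":0},{"dx":2.8,"dy":0,"dz":0,"spin":0},{"dx":2.8,"dy":0,"dz":0,"spin":0},{"dx":2.8,"dy":0,"dz":0,"spin":0}]' ; python3 -m crank '[{"dx":0.5,"dy":0,"dz":0,"spin":0},{"dx":0.7,"dy":0,"dz":0,"spin":0},{"dx":0.7,"dy":0,"dz":0,"spin":0},{"dx":0.7,"dy":0,"dz":0,"spin":0},{"dx":0.7,"dy":0,"dz":0,"spin":0},{"dx":0.7,"dy":0,"dz":0,"spin":0}]'
```

```text
time: 10.62
tool_pos: [486.6, -141.4, 16.0]
tcp_rot: [-0.314, 1.569, -0.372]
contact_force: [-0.0, -0.4, -1.3]
grip_width: 0.4
time: 11.12
tool_pos: [486.1, -141.2, 8.1]
tcp_rot: [0.423, 1.571, 0.365]
contact_force: [-1.0, -0.5, -0.9]
grip_width: 0.3
```

```bash
python3 -m crank '[{"dx":0.4,"dy":0,"dz":0,"spin":0},{"dx":0.4,"dy":0,"dz":0,"spin":0},{"dx":0.4,"dy":0,"dz":0,"spin":0},{"dx":0.4,"dy":0,"dz":0,"spin":0},{"dx":0.4,"dy":0,"dz":0,"spin":0},{"dx":0.4,"dy":0,"dz":0,"spin":0}]'; python3 - <<'E'
from h import *
s=cam('side');save('z2',np.clip(crop(s,280,130,400,230,6.5).astype(float)*1.6,0,255).astype(np.uint8))
E
```

```text
time: 11.62
tool_pos: [486.1, -141.2, 4.2]
tcp_rot: [0.197, 1.571, 0.139]
contact_force: [-0.0, 0.1, -0.1]
grip_width: 0.3
```

View pics/z2.png

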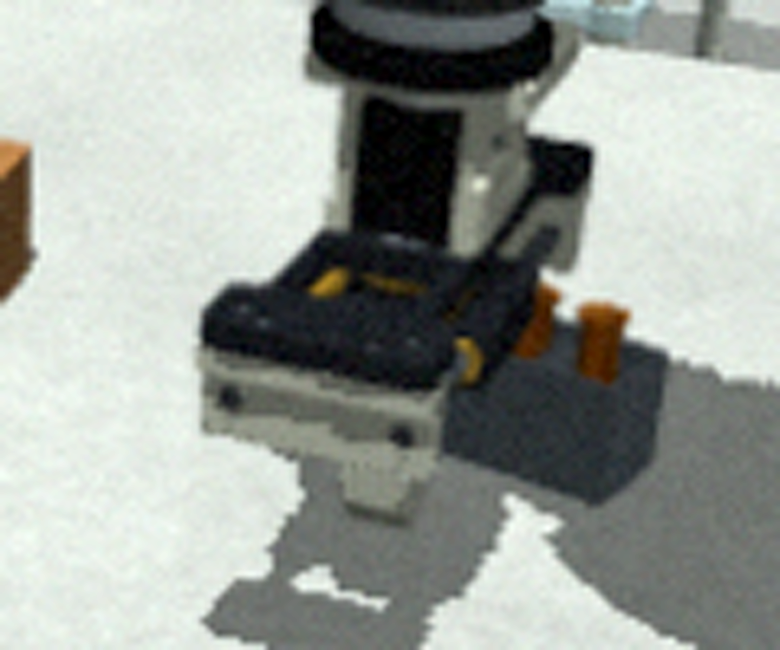

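```bash
for i in 1 2; do python3 -m crank '[{"dx":0.3,"dy":0,"dz":0,"spin":0},{"dx":0.3,"dy":0,"dz":0,"spin":0},{"dx":0.3,"dy":0,"dz":0,"spin":0},{"dx":0.3,"dy":0,"dz":0,"spin":0},{"dx":0.3,"dy":0,"dz":0,"spin":0},{"dx":0.3,"dy":0,"dz":0,"spin":0}]'; done
```

```text
time: 12.17
tool_pos: [486.1, -141.2, 1.1]
tcp_rot: [0.409, 1.571, 0.351]
contact_force: [-0.1, 0.3, -0.1]
grip_width: 0.4
time: 12.67
tool_pos: [486.1, -141.2, -1.9]
tcp_rot: [0.91, 1.571, 0.853]
contact_force: [-0.1, -0.3, -0.0]
grip_width: 0.4
```

```bash
for i in 1 2 3; do python3 -m crank '[{"dx":0.2,"dy":0,"dz":0,"spin":0},{"dx":0.4,"dy":0,"dz":0,"spin":0},{"dx":0.4,"dy":0,"dz":0,"spin":0},{"dx":0.4,"dy":0,"dz":0,"spin":0},{"dx":0.4,"dy":0,"dz":0,"spin":0},{"dx":0.4,"dy":0,"dz":0,"spin":0}]'|grep -E 'pos|force'; done
```

```text
tool_pos: [486.1, -141.2, -5.9]
contact_force: [0.5, 0.3, -0.0]
tool_pos: [486.1, -141.2, -9.9]
contact_force: [0.6, 0.0, 0.4]
tool_pos: [486.1, -141.2, -13.9]
contact_force: [0.4, 0.3, 0.1]
```

```bash
for i in 1 2 3 4; do python3 -m crank '[{"dx":0.1,"dy":0,"dz":0,"spin":0},{"dx":0.2,"dy":0,"dz":0,"spin":0},{"dx":0.2,"dy":0,"dz":0,"spin":0},{"dx":0.2,"dy":0,"dz":0,"spin":0},{"dx":0.2,"dy":0,"dz":0,"spin":0}]'|grep -E 'pos|force'; done;  python3 - <<'E'
from h import *
s=cam('side');save('z3',np.clip(crop(s,280,130,400,230,6.5).astype(float)*1.6,0,255).astype(np.uint8))
E
```

```text
tool_pos: [486.1, -141.1, -15.9]
contact_force: [0.4, 0.8, -0.4]
tool_pos: [486.1, -141.1, -17.9]
contact_force: [-0.7, -0.2, -0.2]
tool_pos: [486.1, -141.2, -19.9]
contact_force: [-0.8, 0.3, 0.8]
tool_pos: [486.1, -141.2, -21.9]
contact_force: [-0.2, 0.9, 0.2]
```

View pics/z3.png

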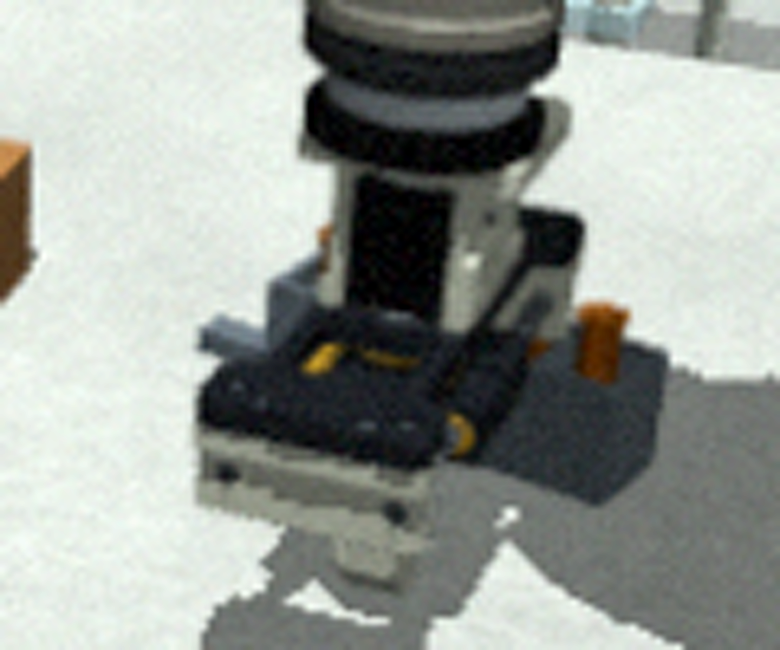

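```bash
for i in 1 2 3; do python3 -m crank '[{"dx":0.1,"dy":0,"dz":0,"spin":0},{"dx":0.2,"dy":0,"dz":0,"spin":0},{"dx":0.2,"dy":0,"dz":0,"spin":0},{"dx":0.2,"dy":0,"dz":0,"spin":0},{"dx":0.2,"dy":0,"dz":0,"spin":0}]'|grep -E 'pos|force'; done
```

```text
tool_pos: [486.1, -141.2, -23.9]
contact_force: [0.1, 0.4, -0.3]
tool_pos: [486.0, -141.2, -25.9]
contact_force: [0.1, 0.6, 0.1]
tool_pos: [486.1, -141.1, -27.9]
contact_force: [-0.8, 0.1, 1.4]
```

```bash
for i in 1 2; do python3 -m crank '[{"dx":0.1,"dy":0,"dz":0,"spin":0},{"dx":0.1,"dy":0,"dz":0,"spin":0},{"dx":0.1,"dy":0,"dz":0,"spin":0},{"dx":0.1,"dy":0,"dz":0,"spin":0},{"dx":0.1,"dy":0,"dz":0,"spin":0}]'|grep -E 'pos|force'; done
```

```text
tool_pos: [486.1, -141.1, -28.9]
contact_force: [1.3, 0.4, -0.0]
tool_pos: [486.1, -141.2, -29.9]
contact_force: [0.8, -0.4, -0.0]
```

```bash
for i in 1 2; do python3 -m crank '[{"dx":0.1,"dy":0,"dz":0,"spin":0},{"dx":0.1,"dy":0,"dz":0,"spin":0},{"dx":0.1,"dy":0,"dz":0,"spin":0},{"dx":0.1,"dy":0,"dz":0,"spin":0},{"dx":0.1,"dy":0,"dz":0,"spin":0}]'|grep -E 'pos|force'; done;  python3 - <<'E'
from h import *
s=cam('side');save('z4',np.clip(crop(s,300,180,380,240,9).astype(float)*1.6,0,255).astype(np.uint8)); print((proj(s,[486,-141,0])-[300,180])*9)
E
```

```text
tool_pos: [486.2, -141.2, -30.4]
contact_force: [-1.8, 1.2, 6.4]
tool_pos: [486.3, -141.2, -30.4]
contact_force: [-3.8, 1.2, 16.3]
[[333.82903949 380.56603009]]
```

View pics/z4.png

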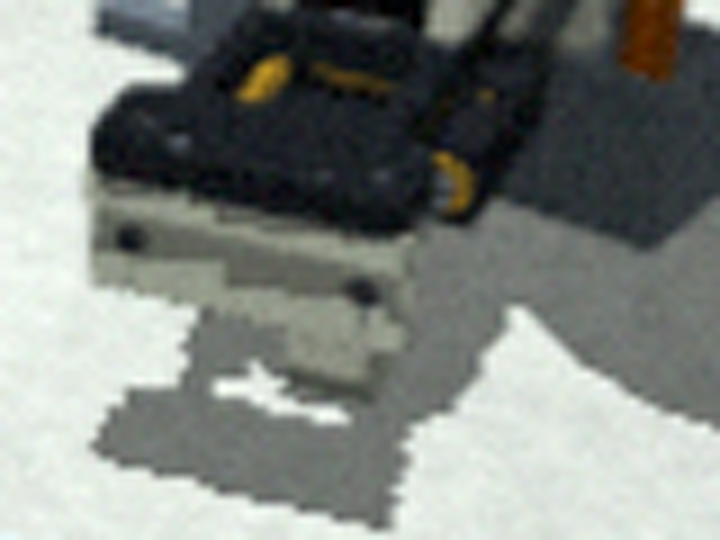

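```bash
python3 -m crank '[{"dx":-3,"dy":0,"dz":0,"spin":0},{"dx":-6,"dy":0,"dz":0,"spin":0},{"dx":-9,"dy":0,"dz":0,"spin":0},{"dx":-13,"dy":0,"dz":0,"spin":0},{"dx":-17,"dy":0,"dz":0,"spin":0},{"dx":-19,"dy":0,"dz":0,"spin":0},{"dx":-19,"dy":0,"dz":0,"spin":0}]' 70
sed -i 's/    p,M,o=pose(); d=M.T/    p,M,o=pose(); p=p+[0,0,30.3]; d=M.T/' h.py
python3 - <<'E'
from h import *
import pickle
t0=pickle.load(open('top0.pkl','rb'));s=pickle.load(open('side1.pkl','rb'));t=pickle.load(open('top1.pkl','rb'))
g=lambda im: np.clip(im.astype(float)*1.6,0,255).astype(np.uint8)
a=g(crop(t,240,155,310,230,7)); b=g(crop(s,235,180,275,240,9)) 
b=cv2.copyMakeBorder(b[:525],0,max(0,525-b.shape[0]),0,0,cv2.BORDER_CONSTANT)[:525]
save('q1',np.hstack([a[:,:440],b])[:, :800])
# vial orange mask in top0 and side
for n,c,box in(('t',t0,(390,190,425,272)),('s',s,(320,155,385,195))):
    u0,v0,u1,v1=box; im=c['frame'][v0:v1,u0:u1].astype(int); m=((im[:,:,2]-im[:,:,0])>(22 if n=='t' else 35)).astype(np.uint8)
    k,l,st,ce=cv2.connectedComponentsWithStats(m)
    for i in range(1,k):
        if st[i,4]>15: print(n,ce[i]+[u0,v0],st[i]+[u0,v0,0,0,0])
E
```

```text
time: 19.43
tool_pos: [488.7, -142.3, 163.3]
tcp_rot: [-0.368, 1.561, -0.426]
contact_force: [0.6, -0.5, -0.3]
grip_width: 42.5
t [411.29166667 214.91666667] [407 212   8   8  24]
t [409.82608696 241.13043478] [406 238   7   9  23]
s [331.75510204 168.48979592] [329 164   7  11  49]
s [341.7755102  171.44897959] [339 167   7  11  49]
s [351.40384615 174.86538462] [349 170   7  12  52]
s [361.58181818 178.09090909] [359 173   7  12  55]
s [372.16129032 181.51612903] [369 176   8  13  62]
```

View pics/q1.png

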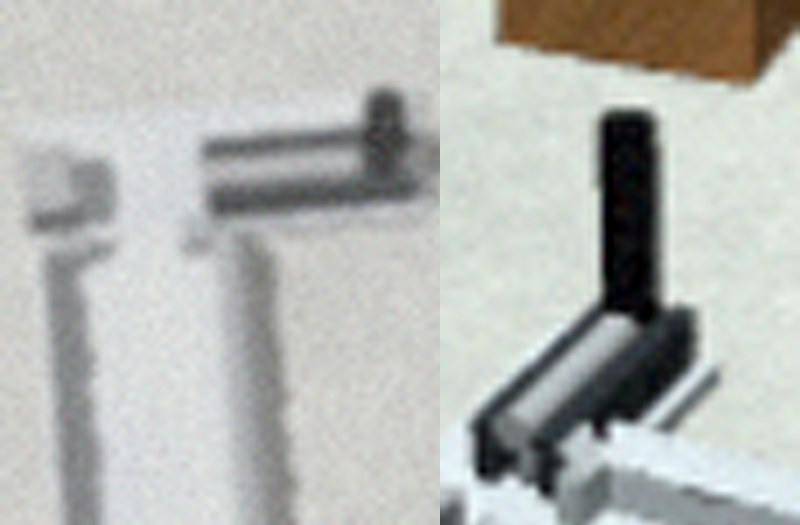

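```bash
python3 - <<'E'
from h import *
import pickle
t0=pickle.load(open('top0.pkl','rb'));s=pickle.load(open('side1.pkl','rb'));t=pickle.load(open('top1.pkl','rb'))
kt=(240+385/7,155+97/7); ks=(235+188/9,180+117/9)
print('knob',tri(s,ks,t,kt),onz(t,kt,77.5),onz(s,ks,77.5))
T=[(158,150),(155,230),(150,308),(145,385),(143,462)]; S=[(263,122),(340,146),(415,172),(498,196),(583,220)]
P=[];Q=[]
for a,b in zip(T,S):
    a=(385+a[0]/6,178+a[1]/6); b=(300+b[0]/8,150+b[1]/8)
    x,e=tri(t0,a,s,b); print(x.round(1),round(e,1),onz(t0,a,66).round(1),onz(s,b,66).round(1)); P.append(onz(t0,a,66));Q.append(onz(s,b,66))
for P in(P,Q):
    P=np.array(P); d=np.linalg.svd(P[:,:2]-P[:,:2].mean(0))[2][0]; d*=np.sign(d[0]); print(P.mean(0),np.arctan2(d[1],d[0]),np.linalg.norm(P[0]-P[-1]))
E
```

```text
knob (array([652.55076708, -66.80397129,  75.52687353]), np.float64(3.3491463223863542)) [653.61940458 -66.19499629  77.5       ] [649.02990734 -63.12759651  77.5       ]
[ 545.2 -297.3   65.7] 1.0 [ 545.7 -297.2   66. ] [ 544.6 -296.7   66. ]
[ 517.9 -290.2   65.3] 0.1 [ 517.9 -290.    66. ] [ 517.6 -288.7   66. ]
[ 491.8 -282.8   64.4] 0.8 [ 491.2 -282.3   66. ] [ 491.5 -279.3   66. ]
[ 465.  -275.3   64.8] 0.6 [ 465.3 -274.8   66. ] [ 464.3 -272.6   66. ]
[ 438.5 -269.    64.7] 2.0 [ 439.4 -268.5   66. ] [ 437.2 -266.4   66. ]
[ 491.90025576 -282.54754987   66.        ] -0.26688246660863524 110.06838976781658
[ 491.04000635 -280.74495876   66.        ] -0.2788937510597686 111.57620174293942
```

```bash
python3 - <<'E'
from h import *
import pickle
t=pickle.load(open('top1.pkl','rb'));s=pickle.load(open('side1.pkl','rb'))
g=lambda im: np.clip((im.astype(float)-70)*2.2,0,255).astype(np.uint8)
save('w1',np.hstack([g(crop(t,242,178,292,208,8)),]));save('w2',g(crop(t,248,245,288,270,12)))
for v in (188,189,190,191,192,193): print(v,onz(t,(254,v),6).round(1),onz(t,(254,v),28).round(1))
for v in (257,258,259,260,261,262,263): print(v,onz(t,(266,v),6).round(1),onz(t,(266,v),28).round(1))
E
```

```text
188 [645.2  27.1   6. ] [639.1  26.6  28. ]
189 [642.9  27.5   6. ] [636.9  26.9  28. ]
190 [640.5  27.8   6. ] [634.6  27.2  28. ]
191 [638.2  28.1   6. ] [632.3  27.5  28. ]
192 [635.9  28.5   6. ] [630.1  27.8  28. ]
193 [633.6  28.8   6. ] [627.8  28.2  28. ]
257 [486.1  23.    6. ] [483.9  22.5  28. ]
258 [483.9  23.3   6. ] [481.8  22.8  28. ]
259 [481.8  23.6   6. ] [479.7  23.1  28. ]
260 [479.6  23.9   6. ] [477.6  23.4  28. ]
261 [477.5  24.3   6. ] [475.5  23.7  28. ]
262 [475.3  24.6   6. ] [473.4  24.   28. ]
263 [473.1  24.9   6. ] [471.3  24.4  28. ]
```

View pics/w1.png

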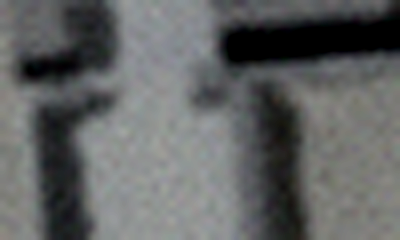

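View pics/w2.png

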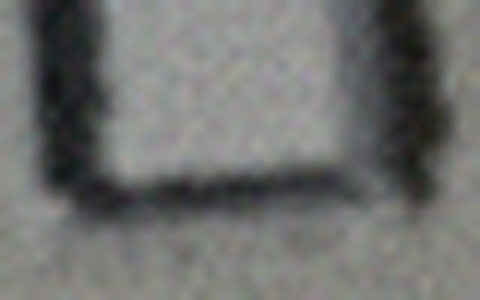

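```bash
python3 - <<'E'
from h import *
import pickle
s=pickle.load(open('side0.pkl','rb'))
O=np.array([556,20.3]);th=-.059
ex=np.array([np.cos(th),np.sin(th)]);ey=np.array([-ex[1],ex[0]])
for nm,off,uv,z in [('rim far -x',(280,225),(450,232),28),('rim far -x outer',(280,225),(475,265),28),('rim near -x inner',(280,225),(345,395),28),('rim near -x outer',(280,225),(372,408),28),('floor far -x',(280,225),(400,300),6),('floor far +x',(215,205),(385,318),6),('rim far +x',(215,205),(395,222),28),('plate near -x',(280,225),(365,505),6),('plate near+x',(215,205),(20,405),6),('plate far -x',(280,225),(495,310),6),
 ('keeper front bottom l',(215,205),(100,415),6),('keeper bottom r',(215,205),(185,440),6),('farplate',(215,205),(510,155),6),('flare low far -x',(280,225),(420,250),28),('stub bottom',(215,205),(343,335),6)]:
    p=onz(s,(off[0]+uv[0]/10,off[1]+uv[1]/10),z)[:2]-O
    print(nm,(p@ex).round(1),(p@ey).round(1))
E
```

```text
rim far -x -82.1 -20.2
rim far -x outer -90.0 -12.1
rim near -x inner -82.4 36.2
rim near -x outer -88.2 37.6
floor far -x -71.9 -24.1
floor far +x 75.1 -22.5
rim far +x 74.1 -25.9
plate near -x -88.4 38.0
plate near+x 125.7 38.0
plate far -x -89.8 -29.2
keeper front bottom l 109.5 33.8
keeper bottom r 89.8 33.6
farplate 81.3 -91.9
flare low far -x -78.9 -12.1
stub bottom 79.8 -13.1
```

```bash
python3 - <<'E'
from h import *
s=cam('side'); save('r5',crop(s,290,130,400,220,7))
plan(491.5,-282,130,1.299)
plan(491.5,-282,28.5,1.299)
E
```

```text
dx 6.11 dy -13.96 dz 1.19 spin 0.214 (alt -2.928) | tcp [ 487.4 -141.8  190.8] jaw 1.513 j6 -1.95 t 19.5 w 46.6 F [ 0.1  0.4 -1. ]
dx 16.26 dy -13.94 dz 1.14 spin 0.214 (alt -2.928) | tcp [ 487.4 -141.8  190.8] jaw 1.513 j6 -1.95 t 19.5 w 46.6 F [ 0.1  0.4 -1. ]
```

View pics/r5.png

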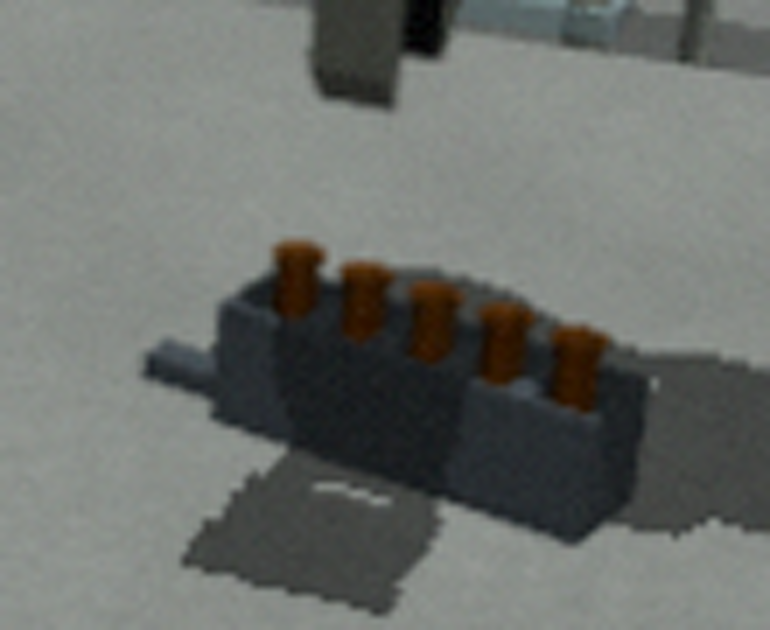

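```bash
python3 -m crank '[{"dx":0,"dy":-4,"dz":0.3,"spin":0.1},{"dx":1,"dy":-8,"dz":0.6,"spin":0.214},{"dx":3,"dy":-12,"dz":1,"spin":0.214},{"dx":4,"dy":-14,"dz":1.2,"spin":0.214},{"dx":6,"dy":-14,"dz":1.2,"spin":0.214},{"dx":6,"dy":-14,"dz":1.2,"spin":0.214},{"dx":6,"dy":-14,"dz":1.2,"spin":0.214},{"dx":6,"dy":-14,"dz":1.2,"spin":0.214},{"dx":6,"dy":-14,"dz":1.2,"spin":0.214},{"dx":6,"dy":-14,"dz":1.2,"spin":0.214}]' 70; python3 - <<'E'
from h import *
s=cam('side'); save('r6',crop(s,290,100,400,220,6))
plan(491.5,-282,28.5,1.299)
E
```

```text
time: 20.32
tool_pos: [490.6, -281.2, 99.2]
tcp_rot: [-0.313, 1.569, -0.583]
contact_force: [0.9, -0.0, -0.1]
grip_width: 64.4
dx 10.09 dy -0.04 dz 0.10 spin 0.001 (alt -3.140) | tcp [ 490.5 -281.3  129.4] jaw 1.300 j6 -1.96 t 20.4 w 64.5 F [0.2 1.2 0.4]
```

View pics/r6.png

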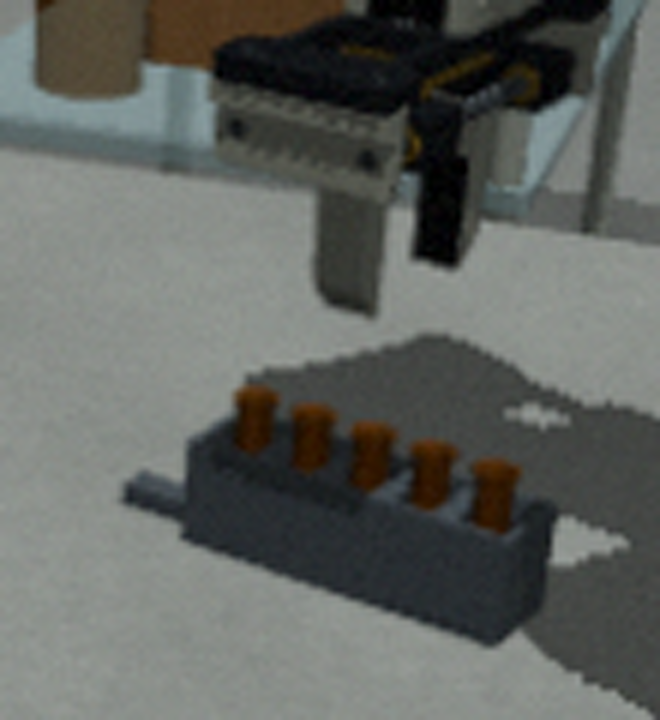

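```bash
python3 -m crank '[{"dx":2,"dy":-0.1,"dz":0.1,"spin":0},{"dx":4,"dy":-0.1,"dz":0.1,"spin":0},{"dx":6,"dy":-0.1,"dz":0.1,"spin":0},{"dx":7,"dy":-0.1,"dz":0.1,"spin":0},{"dx":8,"dy":-0.1,"dz":0.1,"spin":0},{"dx":9,"dy":-0.1,"dz":0.1,"spin":0},{"dx":10,"dy":-0.1,"dz":0.1,"spin":0},{"dx":10,"dy":-0.1,"dz":0.1,"spin":0},{"dx":10,"dy":-0.1,"dz":0.1,"spin":0},{"dx":10,"dy":-0.1,"dz":0.1,"spin":0},{"dx":10,"dy":-0.1,"dz":0.1,"spin":0}]'; python3 -m crank '[{"dx":0,"dy":0,"dz":0,"spin":0},{"dx":0,"dy":0,"dz":0,"spin":0},{"dx":0,"dy":0,"dz":0,"spin":0},{"dx":0,"dy":0,"dz":0,"spin":0},{"dx":0,"dy":0,"dz":0,"spin":0},{"dx":0,"dy":0,"dz":0,"spin":0}]' 0
```

```text
time: 21.28
tool_pos: [491.1, -283.2, -1.2]
tcp_rot: [-0.33, 1.569, -0.602]
contact_force: [0.2, 0.0, 0.0]
grip_width: 64.2
time: 21.78
tool_pos: [490.8, -282.7, -1.6]
tcp_rot: [0.846, 1.57, 0.575]
contact_force: [-0.4, 2.2, 2.4]
grip_width: 44.0
```

```bash
python3 - <<'E'
from h import *
plan(491.5,-282,28.5,1.299)
s=cam('side'); save('r7',crop(s,290,100,400,220,6))
E
```

```text
dx 0.02 dy 0.08 dz 0.05 spin 0.000 (alt -3.142) | tcp [ 490.8 -282.7   28.7] jaw 1.299 j6 -1.96 t 21.8 w 44.0 F [-0.4  2.2  2.4]
```

View pics/r7.png

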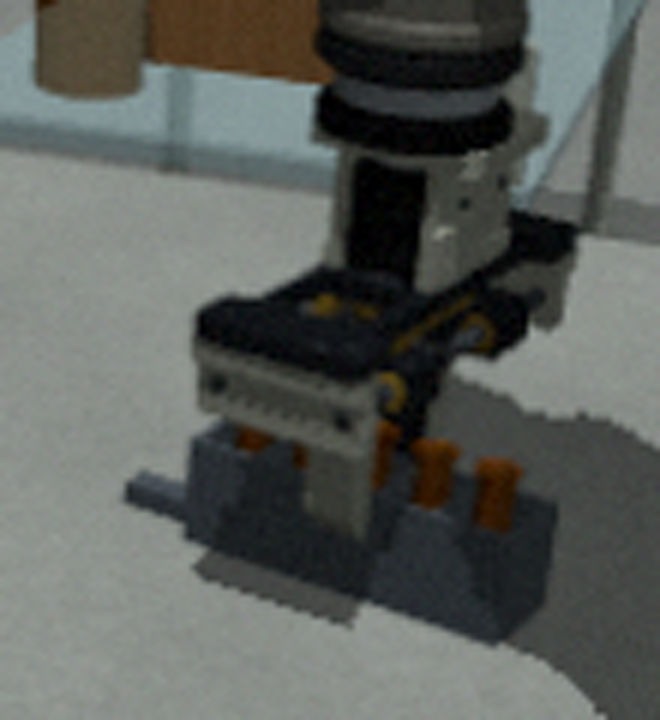

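```bash
python3 -m crank '[{"dx":-1,"dy":0,"dz":0,"spin":0},{"dx":-3,"dy":0,"dz":0,"spin":0},{"dx":-5,"dy":0,"dz":0,"spin":0},{"dx":-7,"dy":0,"dz":0,"spin":0},{"dx":-9,"dy":0,"dz":0,"spin":0},{"dx":-11,"dy":0,"dz":0,"spin":0},{"dx":-11,"dy":0,"dz":0,"spin":0},{"dx":-11,"dy":0,"dz":0,"spin":0},{"dx":-11,"dy":0,"dz":0,"spin":0},{"dx":-11,"dy":0,"dz":0,"spin":0},{"dx":-11,"dy":0,"dz":0,"spin":0}]'; python3 - <<'E'
from h import *
plan(557,20.8,139,1.512)
s=cam('side'); save('r8',crop(s,290,60,400,200,5))
E
```

```text
time: 22.75
tool_pos: [489.9, -282.3, 106.5]
tcp_rot: [2.745, 1.568, 2.473]
contact_force: [-0.3, 0.0, -3.6]
grip_width: 44.0
dx -0.18 dy 31.00 dz -1.67 spin -0.213 (alt 2.929) | tcp [ 489.9 -282.3  136.8] jaw 1.299 j6 -1.96 t 22.8 w 44.0 F [-0.3  0.  -3.6]
```

View pics/r8.png

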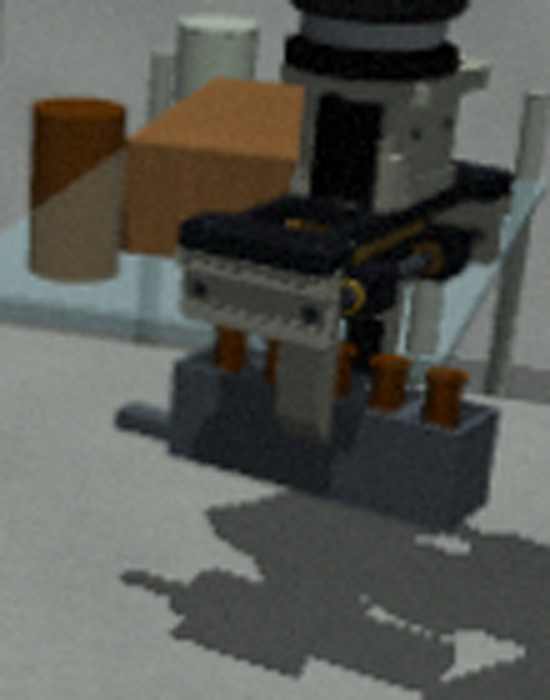

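```bash
python3 -m crank '[{"dx":0,"dy":1,"dz":0,"spin":0},{"dx":0,"dy":3,"dz":-0.1,"spin":-0.02},{"dx":0,"dy":6,"dz":-0.3,"spin":-0.04},{"dx":0,"dy":9,"dz":-0.5,"spin":-0.06},{"dx":0,"dy":12,"dz":-0.7,"spin":-0.08},{"dx":0,"dy":15,"dz":-0.9,"spin":-0.1},{"dx":0,"dy":18,"dz":-1,"spin":-0.12},{"dx":0,"dy":21,"dz":-1.1,"spin":-0.14},{"dx":0,"dy":24,"dz":-1.3,"spin":-0.16},{"dx":0,"dy":27,"dz":-1.5,"spin":-0.18},{"dx":0,"dy":29,"dz":-1.6,"spin":-0.2},{"dx":0,"dy":30.3,"dz":-1.65,"spin":-0.213},{"dx":0,"dy":31,"dz":-1.7,"spin":-0.213},{"dx":0,"dy":31,"dz":-1.7,"spin":-0.213},{"dx":0,"dy":31,"dz":-1.7,"spin":-0.213},{"dx":0,"dy":31,"dz":-1.7,"spin":-0.213},{"dx":0,"dy":31,"dz":-1.7,"spin":-0.213},{"dx":0,"dy":31,"dz":-1.7,"spin":-0.213},{"dx":0,"dy":31,"dz":-1.7,"spin":-0.213},{"dx":0,"dy":31,"dz":-1.7,"spin":-0.213}]'; python3 - <<'E'
from h import *
plan(557,20.8,139,1.512)
s=cam('side'); t=cam('top'); save('r9',crop(s,190,100,350,290,4)[:600]); save('r9t',t['frame'])
E
```

```text
time: 24.47
tool_pos: [557.5, 19.8, 108.1]
tcp_rot: [0.462, 1.571, 0.402]
contact_force: [0.3, 0.3, -4.0]
grip_width: 43.9
dx -0.06 dy 0.10 dz -0.05 spin -0.001 (alt 3.141) | tcp [557.5  19.8 138.4] jaw 1.511 j6 -1.61 t 24.5 w 43.9 F [ 0.3  0.3 -4. ]
```

View pics/r9.png

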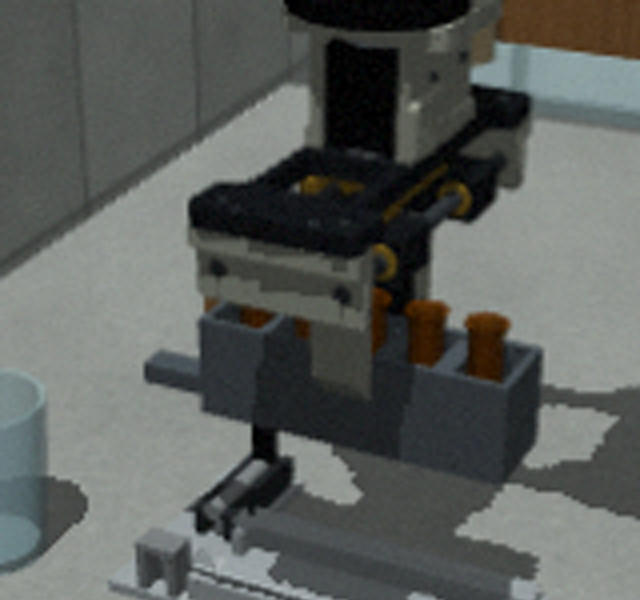

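View pics/r9t.png

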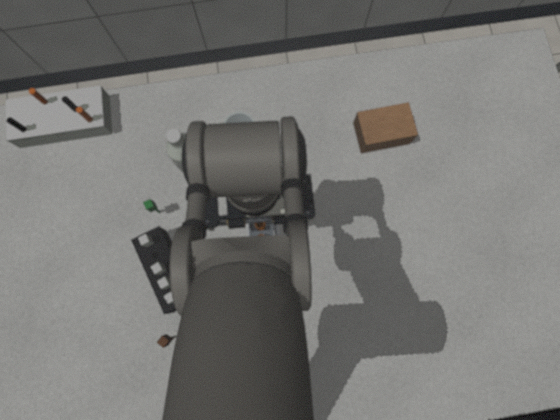

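```bash
python3 - <<'E'
from h import *
s=cam('side'); p,M,o=pose(); 
c=crop(s,230,170,340,240,7); save('ra',np.clip(c.astype(float)*1.7,0,255).astype(np.uint8))
th=-.06;ex=np.array([np.cos(th),np.sin(th)]);ey=np.array([-ex[1],ex[0]])
for uv in((203,410),(503,480)):
    q=onz(s,(190+uv[0]/4,100+uv[1]/4),110)[:2]-p[:2]; print(q@ex,q@ey)
E
```

```text
73.43754435949859 22.943848103718484
-74.4446434979448 18.650361007080008
```

View pics/ra.png

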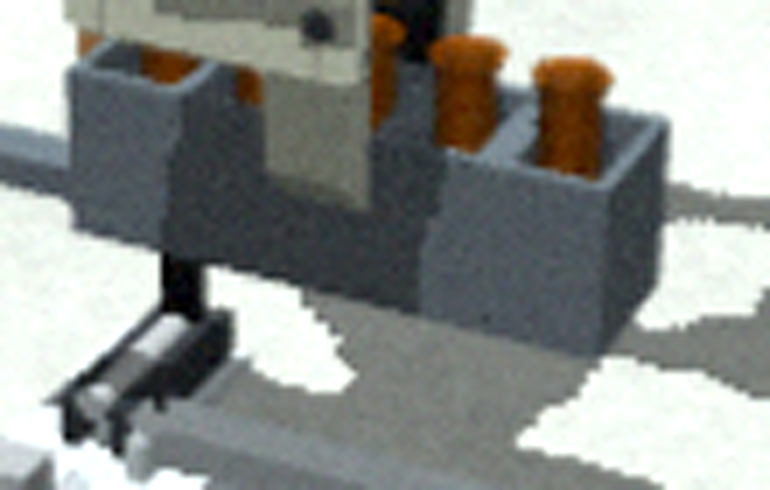

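```bash
python3 -m crank '[{"dx":1,"dy":0.1,"dz":0,"spin":0},{"dx":2.5,"dy":0.1,"dz":0,"spin":0},{"dx":4,"dy":0.1,"dz":0,"spin":0},{"dx":5.5,"dy":0.1,"dz":0,"spin":0},{"dx":7,"dy":0.1,"dz":0,"spin":0},{"dx":7.8,"dy":0.1,"dz":0,"spin":0},{"dx":7.8,"dy":0.1,"dz":0,"spin":0},{"dx":7.8,"dy":0.1,"dz":0,"spin":0},{"dx":7.8,"dy":0.1,"dz":0,"spin":0},{"dx":7.8,"dy":0.1,"dz":0,"spin":0},{"dx":7.8,"dy":0.1,"dz":0,"spin":0}]'; python3 - <<'E'
from h import *
plan(557,20.8,34.5,1.512)
s=cam('side'); save('rb',np.clip(crop(s,210,150,340,280,5).astype(float)*1.7,0,255).astype(np.uint8)[:,:])
E
```

```text
time: 25.53
tool_pos: [558.2, 21.3, 31.0]
tcp_rot: [0.015, 1.569, -0.044]
contact_force: [-0.1, 0.0, -3.8]
grip_width: 44.0
dx 2.68 dy -0.06 dz -0.12 spin 0.000 (alt -3.142) | tcp [558.2  21.3  61.3] jaw 1.512 j6 -1.61 t 25.5 w 44.0 F [-0.1  0.  -3.8]
```

View pics/rb.png

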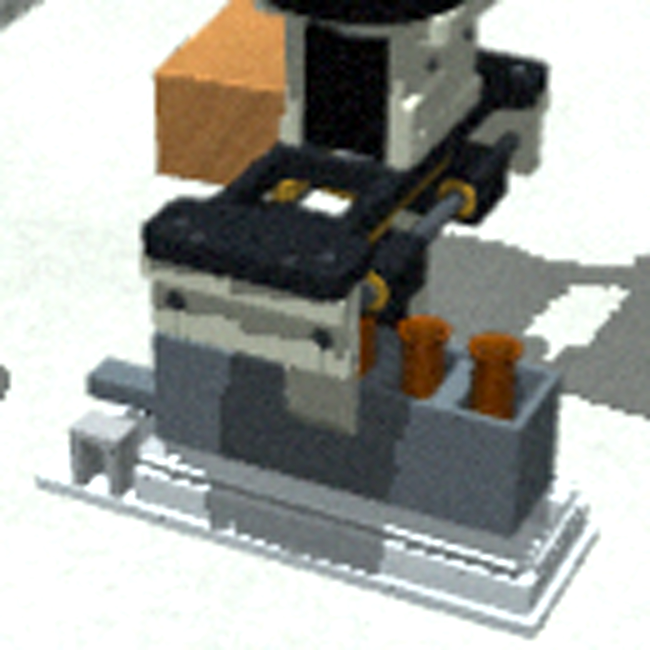

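```bash
python3 -m crank '[{"dx":0.4,"dy":0,"dz":0,"spin":0},{"dx":0.9,"dy":0,"dz":0,"spin":0},{"dx":0.9,"dy":0,"dz":0,"spin":0},{"dx":0.9,"dy":0,"dz":0,"spin":0},{"dx":0.9,"dy":0,"dz":0,"spin":0},{"dx":0.9,"dy":0,"dz":0,"spin":0}]'; python3 -m crank '[{"dx":0.4,"dy":0,"dz":0,"spin":0},{"dx":0.8,"dy":0,"dz":0,"spin":0},{"dx":0.8,"dy":0,"dz":0,"spin":0},{"dx":0.8,"dy":0,"dz":0,"spin":0},{"dx":0.8,"dy":0,"dz":0,"spin":0},{"dx":0.8,"dy":0,"dz":0,"spin":0}]'
```

```text
time: 26.08
tool_pos: [557.6, 21.3, 21.1]
tcp_rot: [0.482, 1.571, 0.424]
contact_force: [-0.1, -0.3, -2.9]
grip_width: 43.9
time: 26.58
tool_pos: [556.4, 21.5, 12.5]
tcp_rot: [3.061, 1.568, 3.002]
contact_force: [-4.7, 1.8, -4.4]
grip_width: 43.9
```

```bash
python3 -m crank '[{"dx":0.2,"dy":0,"dz":-0.2,"spin":0},{"dx":0.4,"dy":0,"dz":-0.2,"spin":0},{"dx":0.5,"dy":0,"dz":-0.2,"spin":0},{"dx":0.5,"dy":0,"dz":-0.2,"spin":0},{"dx":0.5,"dy":0,"dz":-0.2,"spin":0},{"dx":0.5,"dy":0,"dz":-0.2,"spin":0}]'; python3 -m crank '[{"dx":0.2,"dy":0,"dz":0,"spin":0},{"dx":0.3,"dy":0,"dz":0,"spin":0},{"dx":0.3,"dy":0,"dz":0,"spin":0},{"dx":0.3,"dy":0,"dz":0,"spin":0},{"dx":0.3,"dy":0,"dz":0,"spin":0},{"dx":0.3,"dy":0,"dz":0,"spin":0}]'
```

```text
time: 27.08
tool_pos: [556.5, 21.3, 8.6]
tcp_rot: [0.004, 1.569, -0.054]
contact_force: [1.8, 0.7, -0.7]
grip_width: 43.8
time: 27.58
tool_pos: [556.3, 21.3, 5.5]
tcp_rot: [-0.007, 1.569, -0.065]
contact_force: [4.8, -0.3, 3.0]
grip_width: 44.0
```

```bash
python3 -m crank '[{"dx":0.1,"dy":0,"dz":0.1,"spin":0},{"dx":0.1,"dy":0,"dz":0.1,"spin":0},{"dx":0.1,"dy":0,"dz":0.1,"spin":0},{"dx":0.1,"dy":0,"dz":0.1,"spin":0}]';python3 - <<'E'
from h import *
s=cam('side'); save('rc',np.clip(crop(s,210,150,340,280,5).astype(float)*1.7,0,255).astype(np.uint8)[:,:])
E
```

```text
time: 27.92
tool_pos: [556.8, 21.3, 4.2]
tcp_rot: [0.102, 1.57, 0.043]
contact_force: [4.5, -1.4, 3.0]
grip_width: 43.8
```

View pics/rc.png

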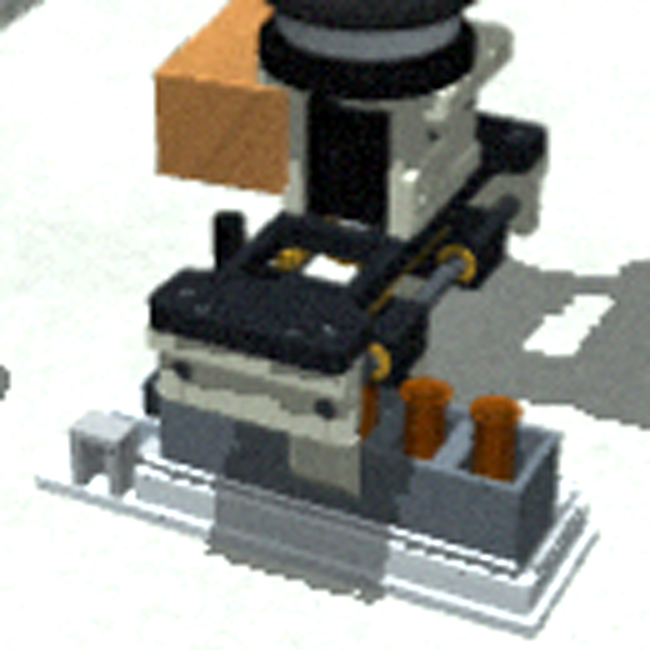

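```bash
python3 -m crank '[{"dx":0,"dy":0,"dz":0,"spin":0},{"dx":0,"dy":0,"dz":0,"spin":0},{"dx":0,"dy":0,"dz":0,"spin":0},{"dx":0,"dy":0,"dz":0,"spin":0},{"dx":0,"dy":0,"dz":0,"spin":0}]' 70; python3 -m crank '[{"dx":-2,"dy":0,"dz":0,"spin":0},{"dx":-5,"dy":0,"dz":0,"spin":0},{"dx":-8,"dy":0,"dz":0,"spin":0},{"dx":-11,"dy":0,"dz":0,"spin":0},{"dx":-14,"dy":0,"dz":0,"spin":0},{"dx":-16,"dy":-2,"dz":0,"spin":0},{"dx":-16,"dy":-6,"dz":0,"spin":0},{"dx":-16,"dy":-10,"dz":0,"spin":0},{"dx":-16,"dy":-14,"dz":0,"spin":0},{"dx":-16,"dy":-18,"dz":0,"spin":0},{"dx":-16,"dy":-20,"dz":0,"spin":0},{"dx":-16,"dy":-20,"dz":0,"spin":0}]';python3 - <<'E'
from h import *
s=cam('side'); save('rd',np.clip(crop(s,210,170,340,280,6).astype(float)*1.7,0,255).astype(np.uint8)[:,:])
t=cam('top'); save('rdt',np.clip(crop(t,220,140,350,290,4).astype(float)*1.7,0,255).astype(np.uint8)[:,:])
import pickle; pickle.dump(s,open('side2.pkl','wb'));pickle.dump(t,open('top2.pkl','wb'))
E
```

```text
time: 28.38
tool_pos: [555.8, 21.5, 3.7]
tcp_rot: [3.049, 1.569, 2.991]
contact_force: [0.3, 0.3, 0.1]
grip_width: 64.1
time: 29.38
tool_pos: [544.0, -182.7, 163.7]
tcp_rot: [-2.037, 1.57, -2.101]
contact_force: [-0.9, 0.3, -0.1]
grip_width: 64.1
```

View pics/rd.png

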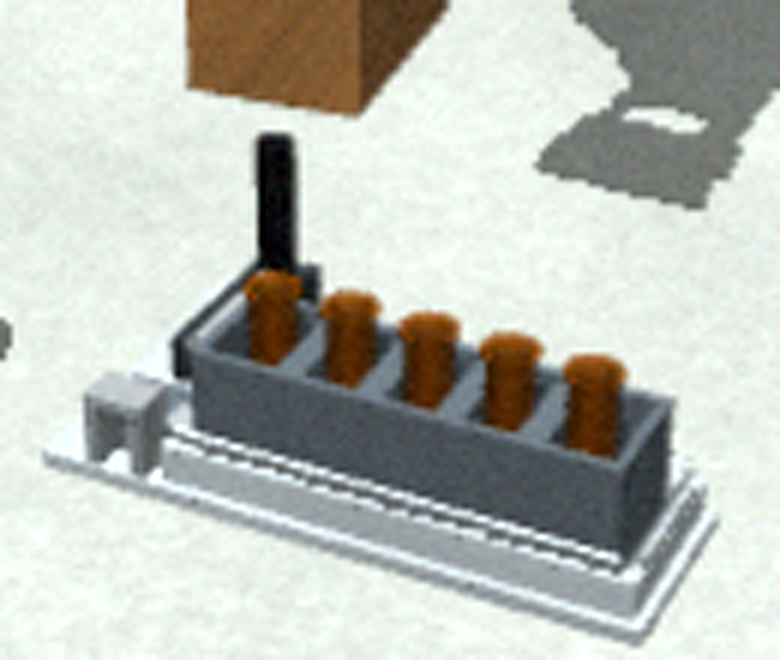

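View pics/rdt.png

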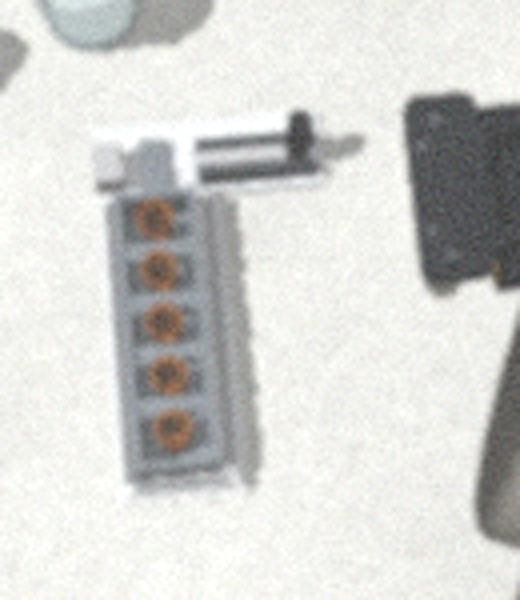

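```bash
python3 - <<'E'
from h import *
import pickle
s=pickle.load(open('side2.pkl','rb'));t=pickle.load(open('top2.pkl','rb'))
T=[(155,217),(159,270),(163,322),(168,374),(173,428)]; S=[(273,279),(350,299),(430,321),(511,342),(595,363)]
P=[]
for a,b in zip(T,S):
    a=(220+a[0]/4,140+a[1]/4); b=(210+b[0]/6,170+b[1]/6)
    x,e=tri(t,a,s,b); print(x.round(1),round(e,1),onz(t,a,72).round(1),onz(s,b,72).round(1)); P.append(x)
P=np.array(P); d=P[0]-P[-1]; print(P.mean(0),np.arctan2(d[1],d[0]),np.linalg.norm(d))
plan(651.5,-66,43,1.512)
E
```

```text
[612.2  17.5  72.6] 0.6 [612.1  17.4  72. ] [612.9  16.6  72. ]
[583.9  19.5  72.9] 1.1 [583.6  19.4  72. ] [585.1  18.2  72. ]
[556.1  21.3  72.6] 0.5 [556.   21.3  72. ] [556.7  20.5  72. ]
[528.7  22.6  72.4] 0.2 [528.6  22.6  72. ] [529.  22.  72.]
[500.7  24.1  72.6] 0.3 [500.6  24.1  72. ] [501.1  23.2  72. ]
[556.31396009  21.02990058  72.61366702] -0.05935992844761174 111.69599367584547
dx 15.10 dy 11.87 dz 10.03 spin -0.002 (alt 3.140) | tcp [ 544.3 -178.5  194. ] jaw 1.510 j6 -1.96 t 29.5 w 64.3 F [ 1.3  0.5 -0.5]
```

```bash
python3 -m crank '[{"dx":0,"dy":3,"dz":3,"spin":0},{"dx":0,"dy":6,"dz":6,"spin":0},{"dx":0,"dy":9,"dz":9,"spin":0},{"dx":2,"dy":11.9,"dz":10,"spin":0},{"dx":4,"dy":11.9,"dz":10,"spin":0},{"dx":6,"dy":11.9,"dz":10,"spin":0},{"dx":8,"dy":11.9,"dz":10,"spin":0},{"dx":8,"dy":11.9,"dz":10,"spin":0},{"dx":8,"dy":11.9,"dz":10,"spin":0},{"dx":8,"dy":11.9,"dz":10,"spin":0},{"dx":8,"dy":11.9,"dz":10,"spin":0}]' 50; python3 - <<'E'
from h import *
plan(651.4,-65,43,1.512)
E
```

```text
time: 30.4
tool_pos: [652.6, -65.1, 86.0]
tcp_rot: [-0.099, 1.568, -0.157]
contact_force: [0.6, 0.0, 0.3]
grip_width: 45.7
dx 7.33 dy 0.01 dz -0.14 spin 0.000 (alt -3.141) | tcp [652.6 -65.1 116.3] jaw 1.512 j6 -1.73 t 30.4 w 45.7 F [0.6 0.  0.3]
```

```bash
python3 -m crank '[{"dx":2,"dy":0,"dz":-0.1,"spin":0},{"dx":4,"dy":0,"dz":-0.1,"spin":0},{"dx":6,"dy":0,"dz":-0.1,"spin":0},{"dx":7.2,"dy":0,"dz":-0.1,"spin":0},{"dx":7.2,"dy":0,"dz":-0.1,"spin":0},{"dx":7.2,"dy":0,"dz":-0.1,"spin":0},{"dx":7.2,"dy":0,"dz":-0.1,"spin":0},{"dx":7.2,"dy":0,"dz":-0.1,"spin":0}]'; python3 -m crank '[{"dx":0,"dy":0,"dz":0,"spin":0},{"dx":0,"dy":0,"dz":0,"spin":0},{"dx":0,"dy":0,"dz":0,"spin":0},{"dx":0,"dy":0,"dz":0,"spin":0},{"dx":0,"dy":0,"dz":0,"spin":0},{"dx":0,"dy":0,"dz":0,"spin":0},{"dx":0,"dy":0,"dz":0,"spin":0}]' 0
```

```text
time: 31.07
tool_pos: [651.8, -65.6, 13.9]
tcp_rot: [-0.127, 1.568, -0.186]
contact_force: [0.6, -0.3, -0.0]
grip_width: 46.0
time: 31.65
tool_pos: [650.6, -65.3, 12.2]
tcp_rot: [-0.29, 1.571, -0.349]
contact_force: [0.3, 0.6, 1.4]
grip_width: 13.7
```

```bash
python3 -m crank '[{"dx":0,"dy":0.5,"dz":0,"spin":0},{"dx":0,"dy":1,"dz":0,"spin":0},{"dx":0,"dy":1.5,"dz":0,"spin":0},{"dx":0,"dy":2,"dz":0,"spin":0},{"dx":0,"dy":2.5,"dz":0,"spin":0},{"dx":0,"dy":3,"dz":0,"spin":0},{"dx":0,"dy":3.5,"dz":0,"spin":0},{"dx":0,"dy":4,"dz":0,"spin":0},{"dx":0,"dy":4.5,"dz":0,"spin":0},{"dx":0,"dy":5,"dz":0,"spin":0},{"dx":0,"dy":5.3,"dz":0,"spin":0},{"dx":0,"dy":5.3,"dz":0,"spin":0},{"dx":0,"dy":5.3,"dz":0,"spin":0},{"dx":0,"dy":5.3,"dz":0,"spin":0},{"dx":0,"dy":5.3,"dz":0,"spin":0}]'; python3 -m crank '[{"dx":0,"dy":0.2,"dz":0,"spin":0},{"dx":0,"dy":0.3,"dz":0,"spin":0},{"dx":0,"dy":0.3,"dz":0,"spin":0},{"dx":0,"dy":0.3,"dz":0,"spin":0},{"dx":0,"dy":0.3,"dz":0,"spin":0},{"dx":0,"dy":0.3,"dz":0,"spin":0}]'
```

```text
time: 32.9
tool_pos: [654.0, -11.8, 12.2]
tcp_rot: [1.01, 1.57, 0.951]
contact_force: [3.5, 1.9, -0.3]
grip_width: 13.4
time: 33.4
tool_pos: [654.0, -10.5, 12.2]
tcp_rot: [-1.259, 1.57, -1.318]
contact_force: [2.4, -5.3, -0.9]
grip_width: 13.3
```

```bash
python3 -m crank '[{"dx":0,"dy":0,"dz":0,"spin":0},{"dx":0,"dy":0,"dz":0,"spin":0},{"dx":0,"dy":0,"dz":0,"spin":0},{"dx":0,"dy":0,"dz":0,"spin":0},{"dx":0,"dy":0,"dz":0,"spin":0}]' 45; python3 -m crank '[{"dx":-2,"dy":0,"dz":0,"spin":0},{"dx":-5,"dy":0,"dz":0,"spin":0},{"dx":-8,"dy":0,"dz":0,"spin":0},{"dx":-11,"dy":0,"dz":0,"spin":0},{"dx":-14,"dy":0,"dz":0,"spin":0},{"dx":-16,"dy":-2,"dz":-3,"spin":0},{"dx":-16,"dy":-6,"dz":-6,"spin":0},{"dx":-16,"dy":-10,"dz":-9,"spin":0},{"dx":-16,"dy":-14,"dz":-12,"spin":0},{"dx":-16,"dy":-17,"dz":-15,"spin":0},{"dx":-16,"dy":-18,"dz":-16,"spin":0},{"dx":-16,"dy":-18,"dz":-16,"spin":0},{"dx":-16,"dy":-18,"dz":-16,"spin":0}]';python3 - <<'E'
from h import *
s=cam('side'); t=cam('top')
import pickle; pickle.dump(s,open('side3.pkl','wb'));pickle.dump(t,open('top3.pkl','wb'))
g=lambda im: np.clip(im.astype(float)*1.6,0,255).astype(np.uint8)
save('e1',g(crop(s,200,170,340,290,5))); save('e2',g(crop(t,110,130,310,320,4))[:, :800][:600])
save('e3',g(crop(s,160,270,390,380,3.4)))
E
```

```text
time: 33.82
tool_pos: [653.6, -9.0, 11.9]
tcp_rot: [2.71, 1.57, 2.652]
contact_force: [-1.3, -0.3, -0.6]
grip_width: 39.8
time: 34.9
tool_pos: [482.5, -180.9, 172.5]
tcp_rot: [0.421, 1.57, 0.359]
contact_force: [0.2, 0.9, 0.1]
grip_width: 41.2
```

View pics/e1.png

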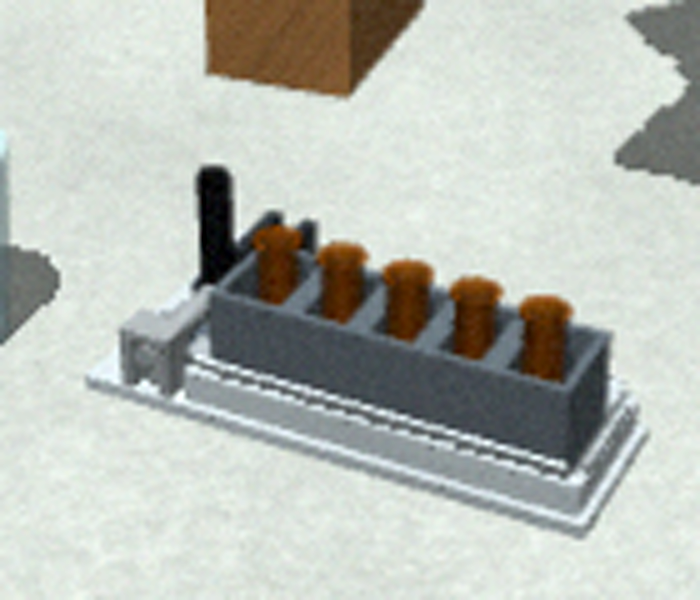

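View pics/e2.png

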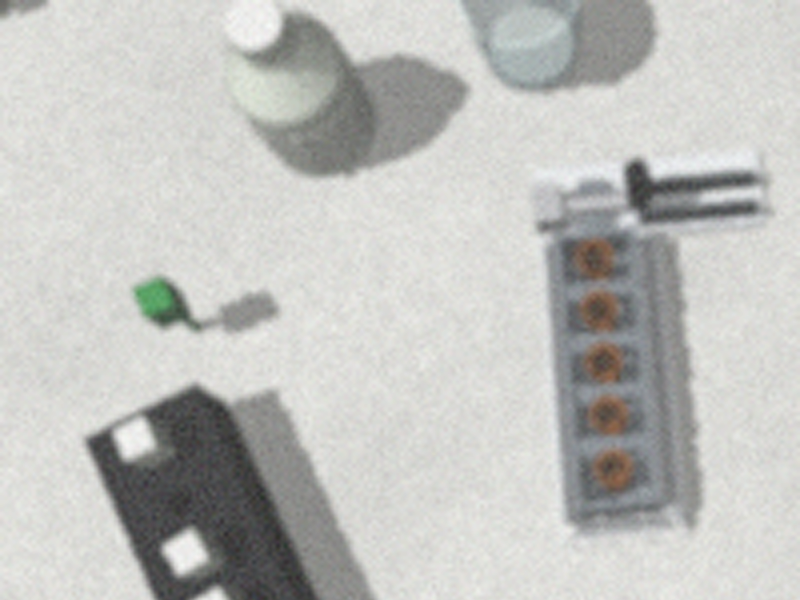

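View pics/e3.png

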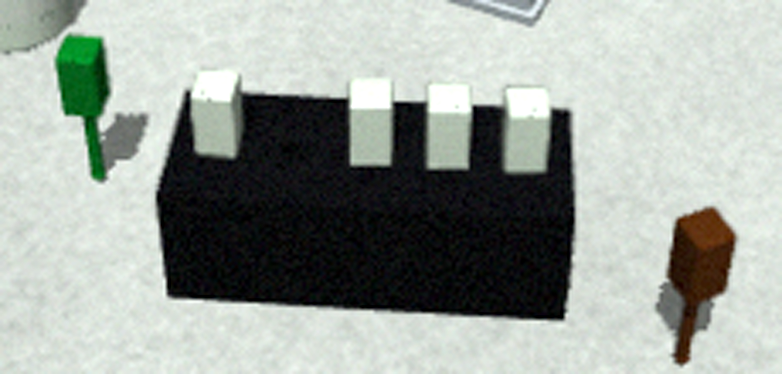

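```bash
cat > caps.py <<'E'
from h import *
def caps(c,box,z=96,thr=150,show=None):
    u0,v0,u1,v1=box; k=6
    im=cv2.cvtColor(cv2.resize(c['frame'][v0:v1,u0:u1],None,fx=k,fy=k,interpolation=cv2.INTER_CUBIC),cv2.COLOR_BGR2GRAY)
    out=[]
    m=(im>thr).astype(np.uint8); m=cv2.morphologyEx(m,cv2.MORPH_OPEN,np.ones((9,9),np.uint8))
    cs,_=cv2.findContours(m,cv2.RETR_EXTERNAL,cv2.CHAIN_APPROX_NONE)
    for q in cs:
        if cv2.contourArea(q)<600 or cv2.contourArea(q)>5000: continue
        mm=cv2.moments(q); ce=np.array([mm['m10'],mm['m01']])/mm['m00']
        px=(ce+.5)/k-.5+[u0,v0]
        r=cv2.minAreaRect(q); bx=cv2.boxPoints(r)
        w=[onz(c,(b+.5)/k-.5+[u0,v0],z)[:2] for b in bx]
        e=w[1]-w[0]; f=w[2]-w[1]
        out.append((px,onz(c,px,z),np.arctan2(e[1],e[0])%(np.pi/2),np.linalg.norm(e),np.linalg.norm(f)))
    out.sort(key=lambda a:-a[1][0]); return out
E
python3 - <<'E'
from caps import *
import pickle
t=pickle.load(open('top3.pkl','rb'));s=pickle.load(open('side3.pkl','rb'))
print(t['frame'][230:310,130:200].max(), np.percentile(t['frame'][230:310,130:200],[50,90,95,99]))
o=caps(t,(130,225,200,312))
for a in o: print(a[0].round(1),a[1].round(1),[round(float(x),2) for x in a[2:]])
P=np.array([a[1][:2] for a in o]); d=P[0]-P[-1]; print(np.arctan2(d[1],d[0]),np.linalg.norm(np.diff(P,axis=0),axis=1))
S=[(217,82),(371,89),(449,93),(527,98)]
for b,a in zip(S,o):
    b=(160+b[0]/3.4,270+b[1]/3.4); x,e=tri(t,a[0],s,b); print(x.round(1),e.round(1),onz(s,b,96).round(1))
E
```

```text
154 [ 85. 138. 141. 148.]Traceback (most recent call last):
  File "<stdin>", line 7, in <module>
IndexError: index 0 is out of bounds for axis 0 with size 0
```

```bash
python3 - <<'E'
from h import *
import pickle
t=pickle.load(open('top3.pkl','rb'))
g=cv2.cvtColor(t['frame'],cv2.COLOR_BGR2GRAY)
print(g[236:246,136:156]); print(g[262:274,148:164])
E
```

```text
[[114 100  94 102 113 126 137 144 148 146 128  95  65  57  48  50  46  38
   41  48]
 [ 84  73 102 122 139 146 144 147 151 147 132 107  74  64  59  56  53  41
   45  34]
 [ 56  67 106 136 146 149 147 148 146 145 142 122  85  62  59  57  47  37
   44  49]
 [ 46  57  98 134 150 152 150 148 150 148 147 133 101  69  64  61  52  46
   44  40]
 [ 45  52  81 117 144 151 149 147 148 150 149 137 115  79  63  55  54  44
   45  40]
 [ 53  49  66 103 132 150 150 148 144 147 144 133 115  81  69  63  59  51
   40  41]
 [ 42  44  50  88 126 142 148 143 142 137 121 116 100  84  73  68  70  62
   48  46]
 [ 44  48  50  75 113 139 142 132 124 115  97  89  82  72  67  67  71  59
   42  45]
 [ 43  53  46  57  93 115 117 111  96  85  75  75  71  76  68  65  54  54
   39  36]
 [ 43  45  48  51  66  83  85  80  75  72  72  70  65  68  57  54  48  44
   50  43]]
[[ 42  48  39  52  42  43  51  70  93 101  92  66  49  47  53  46]
 [ 48  56  41  44  47  62  82 102 121 131 114  90  65  53  52  53]
 [ 48  48  47  56  73  97 119 132 142 146 134 108  76  55  59  48]
 [ 41  52  65  87 112 131 139 150 148 148 143 127  96  64  54  52]
 [ 52  49  83 120 134 144 149 146 147 147 148 133 109  81  56  51]
 [ 49  56  88 128 145 148 147 146 147 147 146 147 131  93  67  65]
 [ 43  46  82 116 136 149 149 147 145 148 149 147 140 116  79  61]
 [ 44  48  60  90 121 141 150 150 145 148 148 149 139 120  83  65]
 [ 43  44  49  68 101 131 147 148 147 148 142 132 124 105  85  70]
 [ 50  43  44  44  78 120 140 153 145 141 130 109  96  81  74  69]
 [ 51  47  44  45  61  99 133 139 130 117 100  83  73  71  64  63]
 [ 44  50  44  46  55  81 106 114 101  89  80  75  70  69  56  54]]
```

```bash
python3 - <<'E'
from caps import *
import pickle
t=pickle.load(open('top3.pkl','rb'));s=pickle.load(open('side3.pkl','rb'))
for thr in(110,120):
  o=caps(t,(130,225,200,312),thr=thr)
  for a in o: print(a[0].round(1),a[1].round(1),[round(float(x),2) for x in a[2:]])
P=np.array([a[1][:2] for a in o]); d=P[0]-P[-1]; print(np.arctan2(d[1],d[0]),np.linalg.norm(np.diff(P,axis=0),axis=1))
S=[(217,82),(371,89),(449,93),(527,98)]
for b,a in zip(S,o):
    b=(160+b[0]/3.4,270+b[1]/3.4); x,e=tri(t,a[0],s,b); print(x.round(1),e.round(1),onz(s,b,96).round(1))
E
```

```text
[143.1 239.2] [549.8 258.8  96. ] [0.29, 17.48, 18.27]
[155.9 267.7] [489.3 238.7  96. ] [0.4, 17.36, 18.01]
[162.5 282.4] [458.9 228.6  96. ] [0.34, 17.48, 18.09]
[169.2 297.1] [428.7 218.3  96. ] [0.35, 17.41, 17.91]
[192.1 307.9] [401.7 176.5  96. ] [1.42, 43.74, 20.47]
[143.1 239.2] [549.8 258.8  96. ] [0.25, 16.24, 17.09]
[155.9 267.7] [489.2 238.7  96. ] [0.39, 16.45, 16.76]
[162.5 282.4] [458.9 228.6  96. ] [0.34, 16.48, 17.03]
[169.2 297.1] [428.7 218.4  96. ] [0.36, 16.53, 16.79]
[192.6 308. ] [401.3 175.6  96. ] [1.47, 19.54, 37.25]
0.5106791362764829 [63.76329502 31.95949571 31.92663433 50.80872723]
[549.2 258.9  94.8] 1.5 [547.7 260.   96. ]
[488.9 238.7  95.4] 0.8 [488.2 239.3  96. ]
[458.7 228.7  95.4] 0.6 [458.2 229.3  96. ]
[428.5 218.7  94.7] 0.4 [428. 220.  96.]
```

```bash
python3 - <<'E'
from h import *
plan(428.7,218.4,140,0.35+1.571)
E
```

```text
dx 6.27 dy 39.38 dz -7.88 spin -0.409 (alt 2.732) | tcp [ 484.1 -179.4  202.6] jaw 1.512 j6 -2.02 t 35.0 w 41.5 F [0.6 1.1 0.2]
```

```bash
python3 -m crank '[{"dx":0,"dy":4,"dz":-1,"spin":-0.05},{"dx":0,"dy":8,"dz":-1.5,"spin":-0.1},{"dx":0,"dy":12,"dz":-2.4,"spin":-0.15},{"dx":0,"dy":16,"dz":-3.2,"spin":-0.2},{"dx":0,"dy":20,"dz":-4,"spin":-0.25},{"dx":0,"dy":24,"dz":-4.8,"spin":-0.3},{"dx":0,"dy":28,"dz":-5.6,"spin":-0.35},{"dx":0,"dy":32,"dz":-6.4,"spin":-0.409},{"dx":1,"dy":36,"dz":-7.2,"spin":-0.409},{"dx":3,"dy":39.4,"dz":-7.9,"spin":-0.409},{"dx":6.2,"dy":39.4,"dz":-7.9,"spin":-0.409},{"dx":6.2,"dy":39.4,"dz":-7.9,"spin":-0.409},{"dx":6.2,"dy":39.4,"dz":-7.9,"spin":-0.409},{"dx":6.2,"dy":39.4,"dz":-7.9,"spin":-0.409},{"dx":6.2,"dy":39.4,"dz":-7.9,"spin":-0.409},{"dx":6.2,"dy":39.4,"dz":-7.9,"spin":-0.409},{"dx":6.2,"dy":39.4,"dz":-7.9,"spin":-0.409}]' 45; python3 - <<'E'
from h import *
plan(428.7,218.4,67,0.35+1.571)
s=cam('side'); save('f1',np.clip(crop(s,190,190,350,370,4).astype(float)*1.6,0,255).astype(np.uint8)[:600])
E
```

```text
time: 36.42
tool_pos: [428.8, 217.8, 111.3]
tcp_rot: [-0.017, 1.569, 0.331]
contact_force: [0.4, 0.5, -0.9]
grip_width: 41.2
dx 7.46 dy 0.06 dz -0.01 spin -0.001 (alt 3.140) | tcp [428.8 217.8 141.6] jaw 1.920 j6 -1.61 t 36.4 w 41.2 F [ 0.4  0.5 -0.9]
```

View pics/f1.png

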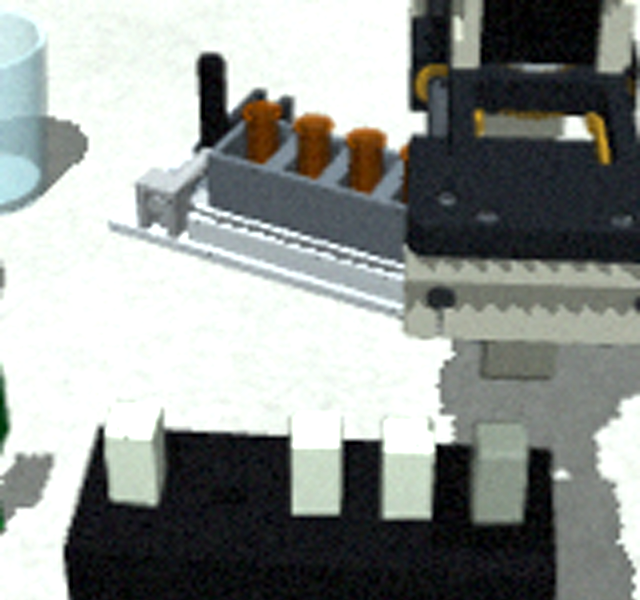

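```bash
python3 -m crank '[{"dx":2,"dy":0.05,"dz":0,"spin":0},{"dx":4,"dy":0.05,"dz":0,"spin":0},{"dx":5.5,"dy":0.05,"dz":0,"spin":0},{"dx":6.5,"dy":0.05,"dz":0,"spin":0},{"dx":7.3,"dy":0.05,"dz":0,"spin":0},{"dx":7.3,"dy":0.05,"dz":0,"spin":0},{"dx":7.3,"dy":0.05,"dz":0,"spin":0},{"dx":7.3,"dy":0.05,"dz":0,"spin":0},{"dx":7.3,"dy":0.05,"dz":0,"spin":0},{"dx":7.3,"dy":0.05,"dz":0,"spin":0}]'; python3 -m crank '[{"dx":0,"dy":0,"dz":0,"spin":0},{"dx":0,"dy":0,"dz":0,"spin":0},{"dx":0,"dy":0,"dz":0,"spin":0},{"dx":0,"dy":0,"dz":0,"spin":0},{"dx":0,"dy":0,"dz":0,"spin":0},{"dx":0,"dy":0,"dz":0,"spin":0},{"dx":0,"dy":0,"dz":0,"spin":0}]' 0
```

```text
time: 37.3
tool_pos: [428.2, 218.9, 37.8]
tcp_rot: [0.013, 1.569, 0.364]
contact_force: [-0.8, -0.2, 0.3]
grip_width: 41.4
time: 37.88
tool_pos: [427.8, 218.8, 37.2]
tcp_rot: [0.444, 1.571, 0.795]
contact_force: [0.1, -0.3, 1.2]
grip_width: 17.9
```

```bash
python3 -m crank '[{"dx":-1,"dy":0,"dz":0,"spin":0},{"dx":-3,"dy":0,"dz":0,"spin":0},{"dx":-5,"dy":0,"dz":0,"spin":0},{"dx":-7,"dy":0,"dz":0,"spin":0},{"dx":-9,"dy":0,"dz":0,"spin":0},{"dx":-9,"dy":0,"dz":0,"spin":0},{"dx":-9,"dy":0,"dz":0,"spin":0},{"dx":-9,"dy":0,"dz":0,"spin":0},{"dx":-9,"dy":0,"dz":0,"spin":0},{"dx":-9,"dy":0,"dz":0,"spin":0}]'; python3 - <<'E'
from h import *
plan(500.5,24.3,140,1.512)
s=cam('side'); save('f2',np.clip(crop(s,190,170,350,370,4).astype(float)*1.6,0,255).astype(np.uint8)[:600])
E
```

```text
time: 38.72
tool_pos: [427.0, 218.5, 126.0]
tcp_rot: [3.08, 1.569, -2.853]
contact_force: [-0.5, -0.4, 0.2]
grip_width: 18.1
dx 1.63 dy -20.76 dz 0.24 spin 0.409 (alt -2.733) | tcp [427.  218.5 156.3] jaw 1.921 j6 -1.61 t 38.7 w 18.1 F [-0.5 -0.4  0.2]
```

View pics/f2.png

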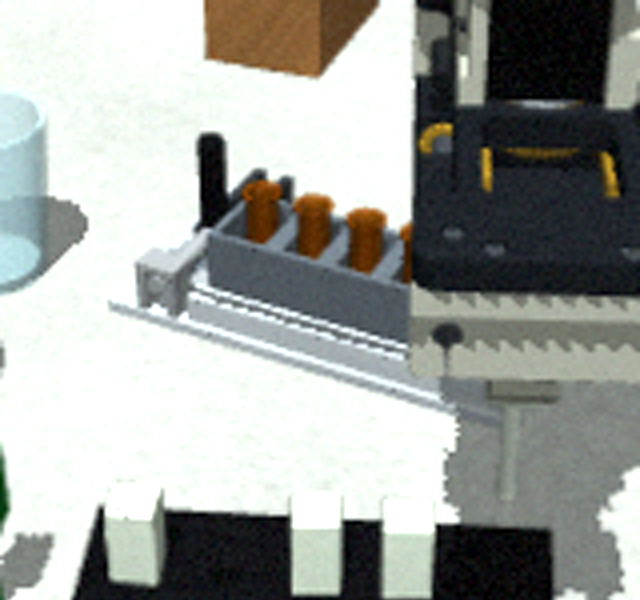

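```bash
python3 -m crank '[{"dx":0,"dy":-1,"dz":0,"spin":0.03},{"dx":0,"dy":-3,"dz":0,"spin":0.07},{"dx":0,"dy":-6,"dz":0.1,"spin":0.12},{"dx":0,"dy":-9,"dz":0.1,"spin":0.18},{"dx":0,"dy":-12,"dz":0.1,"spin":0.24},{"dx":0,"dy":-15,"dz":0.2,"spin":0.3},{"dx":0,"dy":-18,"dz":0.2,"spin":0.36},{"dx":0,"dy":-20,"dz":0.2,"spin":0.409},{"dx":0,"dy":-20.8,"dz":0.2,"spin":0.409},{"dx":0,"dy":-20.8,"dz":0.2,"spin":0.409},{"dx":0,"dy":-20.8,"dz":0.2,"spin":0.409},{"dx":0,"dy":-20.8,"dz":0.2,"spin":0.409},{"dx":0,"dy":-20.8,"dz":0.2,"spin":0.409},{"dx":0,"dy":-20.8,"dz":0.2,"spin":0.409},{"dx":0,"dy":-20.8,"dz":0.2,"spin":0.409},{"dx":0,"dy":-20.8,"dz":0.2,"spin":0.409}]'; python3 - <<'E'
from h import *
plan(500.5,24.3,120,1.512)
plan(500.5,24.3,77.5,1.512)
s=cam('side'); save('f3',np.clip(crop(s,230,130,350,290,5).astype(float)*1.6,0,255).astype(np.uint8)[150:750])
for z in (157,105,72): print(z,(proj(s,[500.5,24.3,z])-[230,130])*5-[0,150])
E
```

```text
time: 40.1
tool_pos: [500.9, 24.6, 127.2]
tcp_rot: [0.78, 1.571, 0.722]
contact_force: [-0.1, -0.2, 0.4]
grip_width: 17.5
dx 3.75 dy -0.03 dz -0.04 spin 0.001 (alt -3.141) | tcp [500.9  24.6 157.5] jaw 1.513 j6 -1.62 t 40.1 w 17.5 F [-0.1 -0.2  0.4]
dx 8.00 dy -0.04 dz -0.04 spin 0.001 (alt -3.141) | tcp [500.9  24.6 157.5] jaw 1.513 j6 -1.62 t 40.1 w 17.5 F [-0.1 -0.2  0.4]
157 [[408.60387783 148.36840891]]
105 [[401.00553365 277.30445461]]
72 [[396.41127667 354.38927677]]
```

View pics/f3.png

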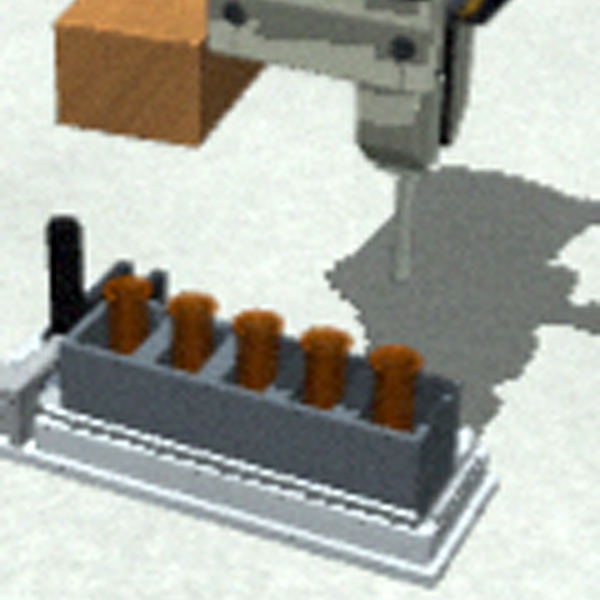

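```bash
python3 -m crank '[{"dx":1,"dy":0,"dz":0,"spin":0},{"dx":2.5,"dy":0,"dz":0,"spin":0},{"dx":3.5,"dy":0,"dz":0,"spin":0},{"dx":4.2,"dy":0,"dz":0,"spin":0},{"dx":4.2,"dy":0,"dz":0,"spin":0},{"dx":4.2,"dy":0,"dz":0,"spin":0},{"dx":4.2,"dy":0,"dz":0,"spin":0},{"dx":4.2,"dy":0,"dz":0,"spin":0},{"dx":4.2,"dy":0,"dz":0,"spin":0}]'; python3 -m crank '[{"dx":1,"dy":0,"dz":0,"spin":0},{"dx":2,"dy":0,"dz":0,"spin":0},{"dx":3,"dy":0,"dz":0,"spin":0},{"dx":3.4,"dy":0,"dz":0,"spin":0},{"dx":3.6,"dy":0,"dz":0,"spin":0},{"dx":3.6,"dy":0,"dz":0,"spin":0},{"dx":3.6,"dy":0,"dz":0,"spin":0},{"dx":3.6,"dy":0,"dz":0,"spin":0},{"dx":3.6,"dy":0,"dz":0,"spin":0}]'
```

```text
time: 40.9
tool_pos: [501.4, 24.0, 85.7]
tcp_rot: [0.01, 1.57, -0.049]
contact_force: [-0.6, 0.4, 0.0]
grip_width: 18.0
time: 41.65
tool_pos: [501.3, 24.0, 49.5]
tcp_rot: [0.059, 1.57, 0.001]
contact_force: [0.4, 0.6, 0.2]
grip_width: 17.6
```

```bash
python3 -m crank '[{"dx":0.1,"dy":0,"dz":0,"spin":0},{"dx":0.2,"dy":0,"dz":0,"spin":0},{"dx":0.3,"dy":0,"dz":0,"spin":0},{"dx":0.3,"dy":0,"dz":0,"spin":0},{"dx":0.3,"dy":0,"dz":0,"spin":0},{"dx":0.3,"dy":0,"dz":0,"spin":0}]'; python3 - <<'E'
from h import *
s=cam('side'); save('f4',np.clip(crop(s,230,130,350,290,5).astype(float)*1.6,0,255).astype(np.uint8)[150:750])
E
```

```text
time: 42.15
tool_pos: [501.2, 24.0, 47.1]
tcp_rot: [0.002, 1.57, -0.057]
contact_force: [-2.9, -0.3, 9.0]
grip_width: 17.8
```

View pics/f4.png

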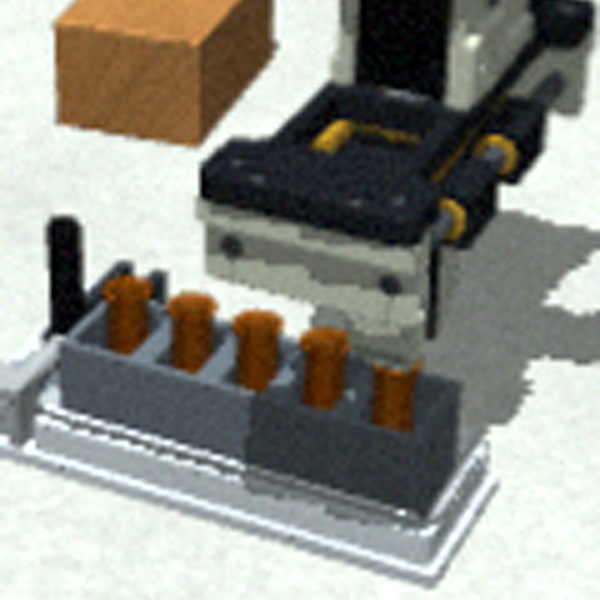

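```bash
python3 -m crank '[{"dx":0,"dy":0,"dz":0,"spin":0},{"dx":0,"dy":0,"dz":0,"spin":0},{"dx":0,"dy":0,"dz":0,"spin":0},{"dx":0,"dy":0,"dz":0,"spin":0},{"dx":0,"dy":0,"dz":0,"spin":0}]' 45; python3 -m crank '[{"dx":-2,"dy":0,"dz":0,"spin":0},{"dx":-4,"dy":0,"dz":0,"spin":0},{"dx":-7,"dy":0,"dz":0,"spin":0},{"dx":-9,"dy":0,"dz":0,"spin":0},{"dx":-9,"dy":0,"dz":0,"spin":0},{"dx":-9,"dy":0,"dz":0,"spin":0},{"dx":-9,"dy":0,"dz":0,"spin":0},{"dx":-9,"dy":0,"dz":0,"spin":0}]'; cat >> h.py <<'E'
def chk(name,exp):
    s=cam('side'); save(name,np.clip(crop(s,190,180,350,330,4).astype(float)*1.6,0,255).astype(np.uint8)[:600])
    return s
E
python3 - <<'E'
from h import *
s=chk('g1',0); plan(458.9,228.6,140,1.911)
E
```

```text
time: 42.62
tool_pos: [500.9, 24.1, 45.9]
tcp_rot: [2.766, 1.57, 2.707]
contact_force: [0.3, 0.4, -0.3]
grip_width: 40.8
time: 43.28
tool_pos: [500.0, 24.2, 134.8]
tcp_rot: [3.06, 1.568, 3.001]
contact_force: [-0.2, -0.0, -0.7]
grip_width: 41.4
dx 2.53 dy 20.17 dz -5.31 spin -0.399 (alt 2.743) | tcp [500.1  24.2 165.1] jaw 1.512 j6 -1.62 t 43.3 w 41.1 F [ 0.4 -0.1 -0.8]
```

View pics/g1.png

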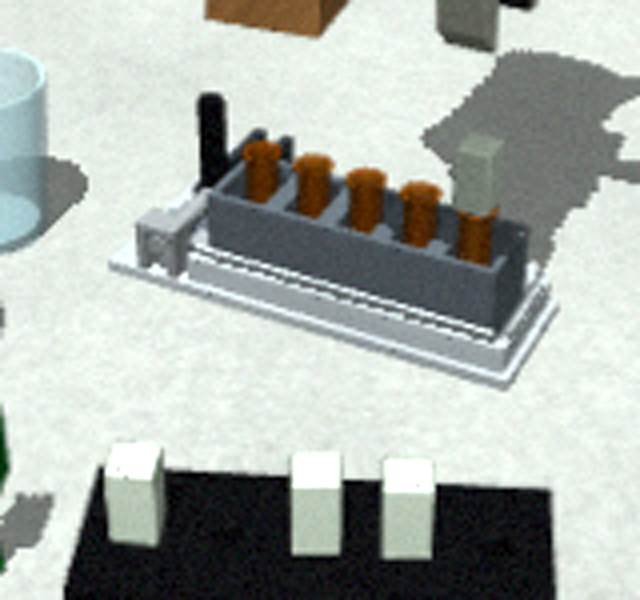

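```bash
python3 -m crank '[{"dx":0,"dy":3,"dz":-0.8,"spin":-0.06},{"dx":0,"dy":6,"dz":-1.6,"spin":-0.12},{"dx":0,"dy":9,"dz":-2.4,"spin":-0.18},{"dx":0,"dy":12,"dz":-3.2,"spin":-0.24},{"dx":0,"dy":15,"dz":-4,"spin":-0.3},{"dx":0,"dy":18,"dz":-4.8,"spin":-0.36},{"dx":0,"dy":20.2,"dz":-5.3,"spin":-0.399},{"dx":2.5,"dy":20.2,"dz":-5.3,"spin":-0.399},{"dx":2.5,"dy":20.2,"dz":-5.3,"spin":-0.399},{"dx":2.5,"dy":20.2,"dz":-5.3,"spin":-0.399},{"dx":2.5,"dy":20.2,"dz":-5.3,"spin":-0.399},{"dx":2.5,"dy":20.2,"dz":-5.3,"spin":-0.399},{"dx":2.5,"dy":20.2,"dz":-5.3,"spin":-0.399},{"dx":2.5,"dy":20.2,"dz":-5.3,"spin":-0.399}]'; python3 - <<'E'
from h import *
chk('g2',0); plan(458.9,228.6,67.5,1.911)
E
```

```text
time: 44.5
tool_pos: [460.5, 228.4, 111.8]
tcp_rot: [0.017, 1.57, 0.356]
contact_force: [-0.3, 0.4, 0.5]
grip_width: 41.1
dx 7.45 dy 0.06 dz -0.14 spin -0.001 (alt 3.141) | tcp [460.4 228.5 142. ] jaw 1.910 j6 -1.60 t 44.5 w 41.2 F [-0.3  0.3  0.1]
```

View pics/g2.png

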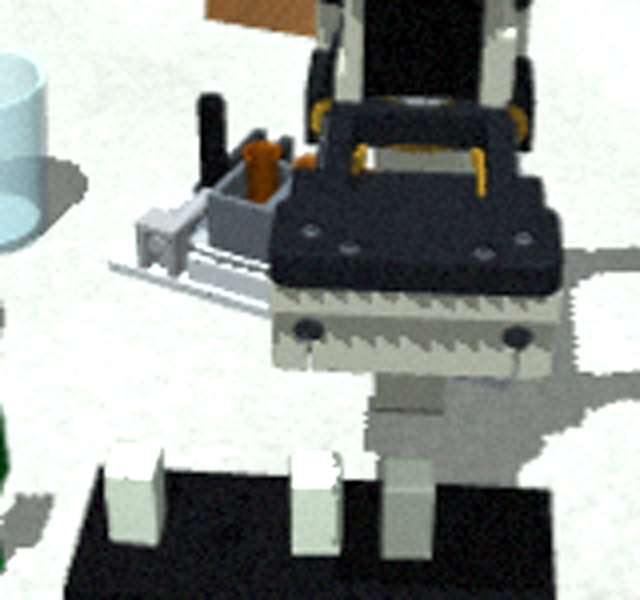

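```bash
python3 -m crank '[{"dx":2,"dy":0.05,"dz":-0.1,"spin":0},{"dx":4,"dy":0.05,"dz":-0.1,"spin":0},{"dx":5.5,"dy":0.05,"dz":-0.1,"spin":0},{"dx":6.5,"dy":0.05,"dz":-0.1,"spin":0},{"dx":7.3,"dy":0.05,"dz":-0.1,"spin":0},{"dx":7.3,"dy":0.05,"dz":-0.1,"spin":0},{"dx":7.3,"dy":0.05,"dz":-0.1,"spin":0},{"dx":7.3,"dy":0.05,"dz":-0.1,"spin":0},{"dx":7.3,"dy":0.05,"dz":-0.1,"spin":0},{"dx":7.3,"dy":0.05,"dz":-0.1,"spin":0}]'; python3 -m crank '[{"dx":0,"dy":0,"dz":0,"spin":0},{"dx":0,"dy":0,"dz":0,"spin":0},{"dx":0,"dy":0,"dz":0,"spin":0},{"dx":0,"dy":0,"dz":0,"spin":0},{"dx":0,"dy":0,"dz":0,"spin":0},{"dx":0,"dy":0,"dz":0,"spin":0},{"dx":0,"dy":0,"dz":0,"spin":0}]' 0
python3 -m crank '[{"dx":-1,"dy":0,"dz":0,"spin":0},{"dx":-3,"dy":0,"dz":0,"spin":0},{"dx":-5,"dy":0,"dz":0,"spin":0},{"dx":-7,"dy":0,"dz":0,"spin":0},{"dx":-9,"dy":0,"dz":0,"spin":0},{"dx":-9,"dy":0,"dz":0,"spin":0},{"dx":-9,"dy":0,"dz":0,"spin":0},{"dx":-9,"dy":0,"dz":0,"spin":0},{"dx":-9,"dy":0,"dz":0,"spin":0},{"dx":-9,"dy":0,"dz":0,"spin":0}]'; python3 - <<'E'
from h import *
plan(528.4,22.6,157,1.512)
chk('g3',0)
E
```

```text
time: 45.38
tool_pos: [459.3, 229.1, 38.9]
tcp_rot: [-0.002, 1.569, 0.338]
contact_force: [-0.1, 0.3, 0.9]
grip_width: 41.3
time: 45.97
tool_pos: [458.8, 229.0, 38.2]
tcp_rot: [0.634, 1.571, 0.974]
contact_force: [-0.7, -0.7, 1.1]
grip_width: 17.4
time: 46.8
tool_pos: [458.1, 228.7, 127.1]
tcp_rot: [3.087, 1.569, -2.856]
contact_force: [-0.5, 0.4, 0.0]
grip_width: 17.8
dx 0.04 dy -21.78 dz -0.25 spin 0.399 (alt -2.743) | tcp [458.1 228.7 157.4] jaw 1.911 j6 -1.60 t 46.8 w 17.8 F [-0.5  0.4  0. ]
```

View pics/g3.png

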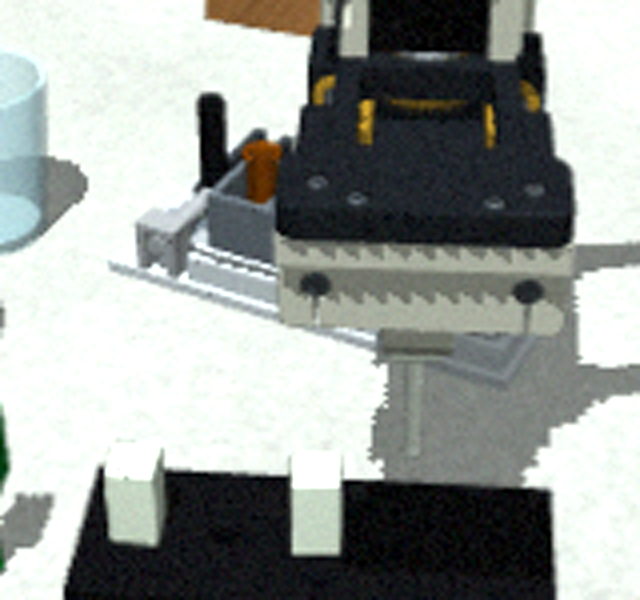

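```bash
python3 -m crank '[{"dx":-1,"dy":-1,"dz":0,"spin":0.03},{"dx":-1,"dy":-3,"dz":0,"spin":0.07},{"dx":-1,"dy":-6,"dz":-0.1,"spin":0.12},{"dx":-1,"dy":-9,"dz":-0.1,"spin":0.18},{"dx":-1,"dy":-12,"dz":-0.2,"spin":0.24},{"dx":-1,"dy":-15,"dz":-0.2,"spin":0.3},{"dx":-1,"dy":-18,"dz":-0.3,"spin":0.36},{"dx":-1,"dy":-21,"dz":-0.3,"spin":0.399},{"dx":-1,"dy":-21.8,"dz":-0.3,"spin":0.399},{"dx":-1,"dy":-21.8,"dz":-0.3,"spin":0.399},{"dx":-1,"dy":-21.8,"dz":-0.3,"spin":0.399},{"dx":-1,"dy":-21.8,"dz":-0.3,"spin":0.399},{"dx":-1,"dy":-21.8,"dz":-0.3,"spin":0.399},{"dx":-1,"dy":-21.8,"dz":-0.3,"spin":0.399},{"dx":-1,"dy":-21.8,"dz":-0.3,"spin":0.399},{"dx":-1,"dy":-21.8,"dz":-0.3,"spin":0.399}]'; python3 - <<'E'
from h import *
plan(528.4,22.6,78.5,1.512)
s=cam('side'); save('f5',np.clip(crop(s,230,130,350,290,5).astype(float)*1.6,0,255).astype(np.uint8)[150:750])
E
```

```text
time: 48.18
tool_pos: [528.6, 23.1, 138.2]
tcp_rot: [0.916, 1.571, 0.858]
contact_force: [0.2, -0.3, -0.6]
grip_width: 17.8
dx 9.00 dy -0.05 dz -0.02 spin 0.001 (alt -3.141) | tcp [528.6  23.1 168.5] jaw 1.513 j6 -1.61 t 48.2 w 17.8 F [ 0.2 -0.3 -0.6]
```

View pics/f5.png

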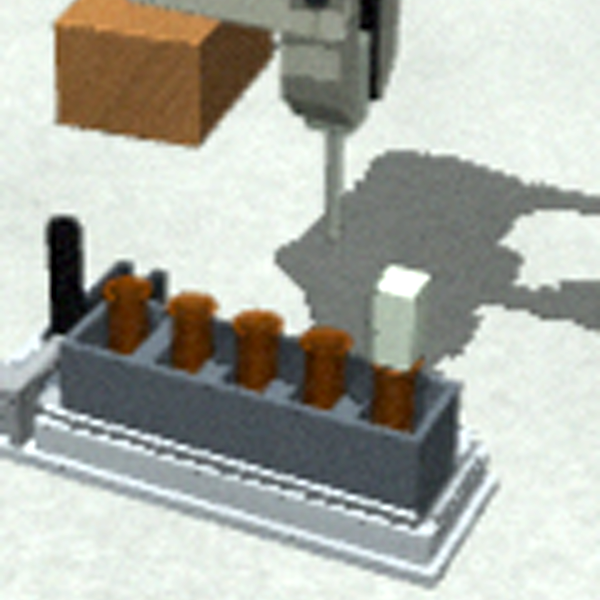

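```bash
python3 -m crank '[{"dx":1,"dy":-0.05,"dz":0,"spin":0},{"dx":2.5,"dy":-0.05,"dz":0,"spin":0},{"dx":4,"dy":-0.05,"dz":0,"spin":0},{"dx":5.2,"dy":-0.05,"dz":0,"spin":0},{"dx":5.2,"dy":-0.05,"dz":0,"spin":0},{"dx":5.2,"dy":-0.05,"dz":0,"spin":0},{"dx":5.2,"dy":-0.05,"dz":0,"spin":0},{"dx":5.2,"dy":-0.05,"dz":0,"spin":0}]'; python3 -m crank '[{"dx":1,"dy":0,"dz":0,"spin":0},{"dx":2,"dy":0,"dz":0,"spin":0},{"dx":3,"dy":0,"dz":0,"spin":0},{"dx":3.4,"dy":0,"dz":0,"spin":0},{"dx":3.7,"dy":0,"dz":0,"spin":0},{"dx":3.9,"dy":0,"dz":0,"spin":0},{"dx":3.9,"dy":0,"dz":0,"spin":0},{"dx":3.9,"dy":0,"dz":0,"spin":0},{"dx":3.9,"dy":0,"dz":0,"spin":0},{"dx":3.9,"dy":0,"dz":0,"spin":0}]'
```

```text
time: 48.9
tool_pos: [529.0, 21.9, 86.7]
tcp_rot: [-0.053, 1.57, -0.112]
contact_force: [-0.1, 0.6, 0.0]
grip_width: 17.7
time: 49.73
tool_pos: [528.4, 21.9, 48.1]
tcp_rot: [-2.806, 1.57, -2.865]
contact_force: [-5.2, -0.2, 10.4]
grip_width: 17.9
```

Seated with 10 N. Release, rise, look.

```bash
python3 -m crank '[{"dx":0,"dy":0,"dz":0,"spin":0},{"dx":0,"dy":0,"dz":0,"spin":0},{"dx":0,"dy":0,"dz":0,"spin":0},{"dx":0,"dy":0,"dz":0,"spin":0},{"dx":0,"dy":0,"dz":0,"spin":0}]' 45; python3 -m crank '[{"dx":-2,"dy":0,"dz":0,"spin":0},{"dx":-4,"dy":0,"dz":0,"spin":0},{"dx":-7,"dy":0,"dz":0,"spin":0},{"dx":-9,"dy":0,"dz":0,"spin":0},{"dx":-9,"dy":0,"dz":0,"spin":0},{"dx":-9,"dy":0,"dz":0,"spin":0},{"dx":-9,"dy":0,"dz":0,"spin":0},{"dx":-9,"dy":0,"dz":0,"spin":0}]'; 
python3 - <<'E'
from h import *
s=chk('g4',0); plan(489.3,238.7,140,0.37+1.571)
E
```

```text
time: 50.15
tool_pos: [528.7, 22.0, 46.9]
tcp_rot: [2.469, 1.571, 2.41]
contact_force: [-0.2, -0.2, 0.3]
grip_width: 40.9
time: 50.82
tool_pos: [527.8, 22.0, 135.7]
tcp_rot: [3.066, 1.568, 3.007]
contact_force: [0.5, 0.5, -0.1]
grip_width: 41.3
dx 2.62 dy 21.40 dz -5.11 spin -0.429 (alt 2.713) | tcp [527.9  22.  166. ] jaw 1.512 j6 -1.62 t 50.9 w 41.3 F [-0.1 -0.3 -0.1]
```

View pics/g4.png

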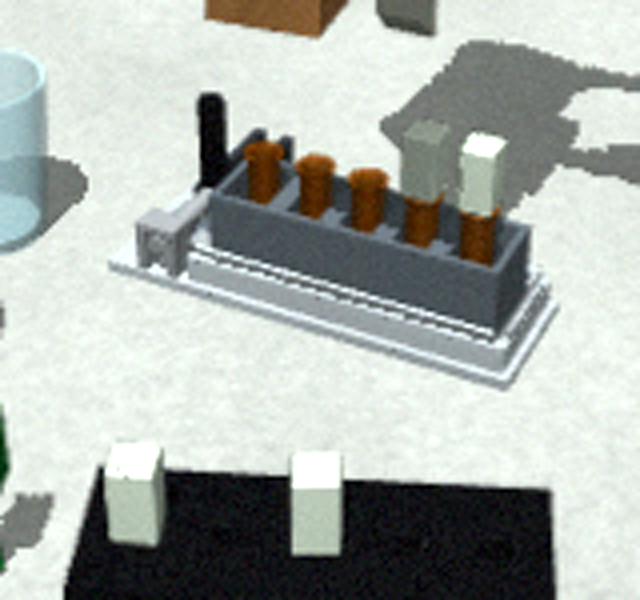

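```bash
python3 -m crank '[{"dx":0,"dy":3,"dz":-0.7,"spin":-0.06},{"dx":0,"dy":6,"dz":-1.4,"spin":-0.12},{"dx":0,"dy":9,"dz":-2.1,"spin":-0.18},{"dx":0,"dy":12,"dz":-2.8,"spin":-0.24},{"dx":0,"dy":15,"dz":-3.5,"spin":-0.3},{"dx":0,"dy":18,"dz":-4.3,"spin":-0.36},{"dx":0,"dy":21.4,"dz":-5.1,"spin":-0.439},{"dx":2.5,"dy":21.4,"dz":-5.1,"spin":-0.439},{"dx":2.5,"dy":21.4,"dz":-5.1,"spin":-0.439},{"dx":2.5,"dy":21.4,"dz":-5.1,"spin":-0.439},{"dx":2.5,"dy":21.4,"dz":-5.1,"spin":-0.439},{"dx":2.5,"dy":21.4,"dz":-5.1,"spin":-0.439},{"dx":2.5,"dy":21.4,"dz":-5.1,"spin":-0.439},{"dx":2.5,"dy":21.4,"dz":-5.1,"spin":-0.439},{"dx":2.5,"dy":21.4,"dz":-5.1,"spin":-0.439}]'; python3 - <<'E'
from h import *
chk('g5',0); plan(489.3,238.7,67.5,1.951)
E
```

```text
time: 52.12
tool_pos: [490.8, 238.2, 112.7]
tcp_rot: [0.021, 1.57, 0.4]
contact_force: [-0.5, -0.3, 0.0]
grip_width: 41.0
dx 7.53 dy 0.09 dz -0.12 spin -0.001 (alt 3.141) | tcp [490.7 238.3 142.8] jaw 1.950 j6 -1.64 t 52.2 w 41.5 F [-0.  -0.4 -0.1]
```

View pics/g5.png

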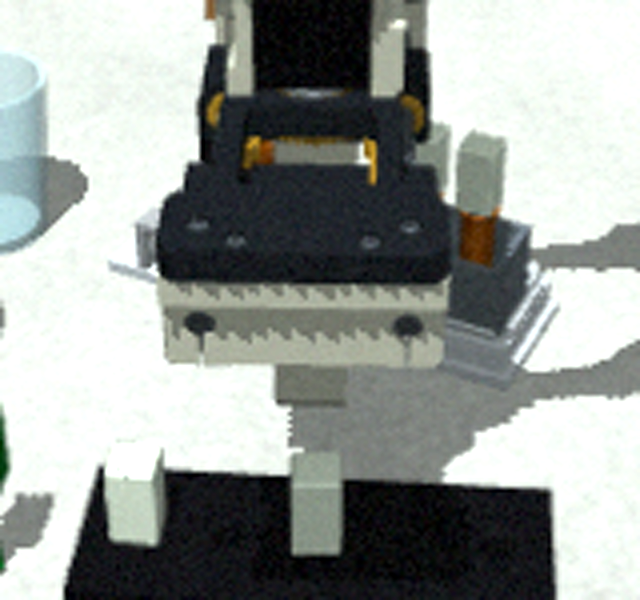

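```bash
python3 -m crank '[{"dx":2,"dy":0.05,"dz":-0.1,"spin":0},{"dx":4,"dy":0.05,"dz":-0.1,"spin":0},{"dx":5.5,"dy":0.05,"dz":-0.1,"spin":0},{"dx":6.5,"dy":0.05,"dz":-0.1,"spin":0},{"dx":7.4,"dy":0.05,"dz":-0.1,"spin":0},{"dx":7.4,"dy":0.05,"dz":-0.1,"spin":0},{"dx":7.4,"dy":0.05,"dz":-0.1,"spin":0},{"dx":7.4,"dy":0.05,"dz":-0.1,"spin":0},{"dx":7.4,"dy":0.05,"dz":-0.1,"spin":0},{"dx":7.4,"dy":0.05,"dz":-0.1,"spin":0}]'; python3 -m crank '[{"dx":0,"dy":0,"dz":0,"spin":0},{"dx":0,"dy":0,"dz":0,"spin":0},{"dx":0,"dy":0,"dz":0,"spin":0},{"dx":0,"dy":0,"dz":0,"spin":0},{"dx":0,"dy":0,"dz":0,"spin":0},{"dx":0,"dy":0,"dz":0,"spin":0},{"dx":0,"dy":0,"dz":0,"spin":0}]' 0
python3 -m crank '[{"dx":-1,"dy":0,"dz":0,"spin":0},{"dx":-3,"dy":0,"dz":0,"spin":0},{"dx":-5,"dy":0,"dz":0,"spin":0},{"dx":-7,"dy":0,"dz":0,"spin":0},{"dx":-9,"dy":0,"dz":0,"spin":0},{"dx":-10,"dy":0,"dz":0,"spin":0},{"dx":-10,"dy":0,"dz":0,"spin":0},{"dx":-10,"dy":0,"dz":0,"spin":0},{"dx":-10,"dy":0,"dz":0,"spin":0},{"dx":-10,"dy":0,"dz":0,"spin":0}]'; python3 - <<'E'
from h import *
plan(556.3,21,167,1.512)
chk('g6',0)
E
```

```text
time: 53.0
tool_pos: [489.8, 238.9, 38.9]
tcp_rot: [-0.044, 1.569, 0.336]
contact_force: [-0.3, 0.4, -0.0]
grip_width: 41.4
time: 53.58
tool_pos: [489.3, 238.7, 38.2]
tcp_rot: [0.461, 1.571, 0.841]
contact_force: [-0.1, 0.1, 1.2]
grip_width: 17.9
time: 54.42
tool_pos: [488.5, 238.4, 136.8]
tcp_rot: [3.056, 1.568, -2.847]
contact_force: [-1.5, -0.5, -0.4]
grip_width: 17.6
dx 0.01 dy -22.70 dz -1.77 spin 0.439 (alt -2.703) | tcp [488.5 238.4 167.1] jaw 1.951 j6 -1.64 t 54.4 w 17.6 F [-1.5 -0.5 -0.4]
```

View pics/g6.png

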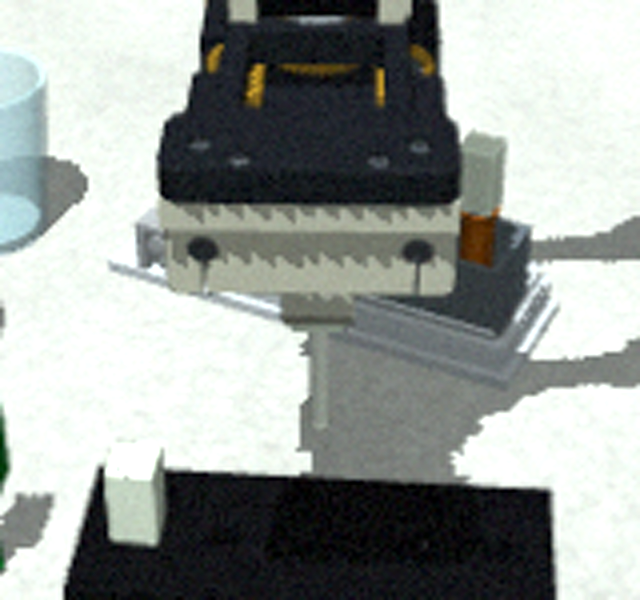

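```bash
python3 -m crank '[{"dx":0,"dy":-1,"dz":-0.1,"spin":0.03},{"dx":0,"dy":-3,"dz":-0.3,"spin":0.07},{"dx":0,"dy":-6,"dz":-0.5,"spin":0.12},{"dx":0,"dy":-9,"dz":-0.7,"spin":0.18},{"dx":0,"dy":-12,"dz":-0.9,"spin":0.24},{"dx":0,"dy":-15,"dz":-1.2,"spin":0.3},{"dx":0,"dy":-18,"dz":-1.5,"spin":0.36},{"dx":0,"dy":-21,"dz":-1.7,"spin":0.42},{"dx":0,"dy":-22.7,"dz":-1.8,"spin":0.439},{"dx":0,"dy":-22.7,"dz":-1.8,"spin":0.439},{"dx":0,"dy":-22.7,"dz":-1.8,"spin":0.439},{"dx":0,"dy":-22.7,"dz":-1.8,"spin":0.439},{"dx":0,"dy":-22.7,"dz":-1.8,"spin":0.439},{"dx":0,"dy":-22.7,"dz":-1.8,"spin":0.439},{"dx":0,"dy":-22.7,"dz":-1.8,"spin":0.439},{"dx":0,"dy":-22.7,"dz":-1.8,"spin":0.439}]'; python3 - <<'E'
from h import *
plan(556.3,21,78.5,1.512)
s=cam('side'); save('f6',np.clip(crop(s,230,130,350,290,5).astype(float)*1.6,0,255).astype(np.uint8)[150:750])
E
```

```text
time: 55.8
tool_pos: [556.7, 21.9, 138.2]
tcp_rot: [0.606, 1.571, 0.548]
contact_force: [0.4, 0.9, -0.3]
grip_width: 17.8
dx 9.00 dy -0.09 dz -0.03 spin 0.001 (alt -3.140) | tcp [556.7  21.9 168.5] jaw 1.513 j6 -1.61 t 55.8 w 17.8 F [ 0.4  0.9 -0.3]
```

View pics/f6.png

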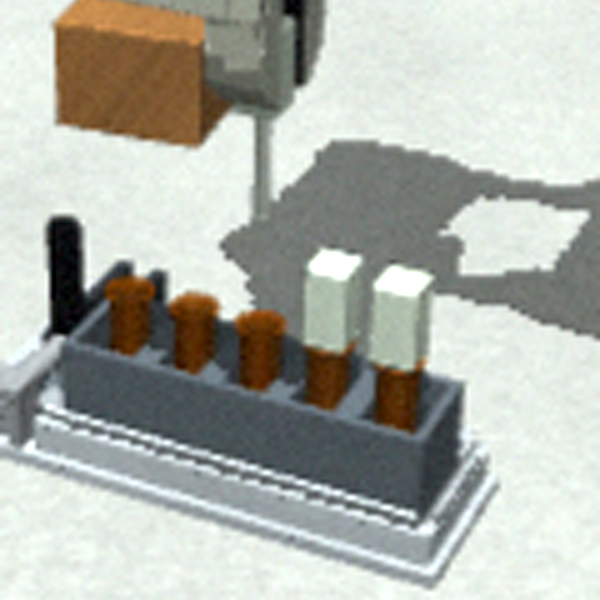

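```bash
python3 -m crank '[{"dx":1,"dy":-0.05,"dz":0,"spin":0},{"dx":2.5,"dy":-0.05,"dz":0,"spin":0},{"dx":4,"dy":-0.05,"dz":0,"spin":0},{"dx":5.2,"dy":-0.05,"dz":0,"spin":0},{"dx":5.2,"dy":-0.05,"dz":0,"spin":0},{"dx":5.2,"dy":-0.05,"dz":0,"spin":0},{"dx":5.2,"dy":-0.05,"dz":0,"spin":0},{"dx":5.2,"dy":-0.05,"dz":0,"spin":0}]'; python3 -m crank '[{"dx":1,"dy":0,"dz":0,"spin":0},{"dx":2,"dy":0,"dz":0,"spin":0},{"dx":3,"dy":0,"dz":0,"spin":0},{"dx":3.4,"dy":0,"dz":0,"spin":0},{"dx":3.7,"dy":0,"dz":0,"spin":0},{"dx":3.9,"dy":0,"dz":0,"spin":0},{"dx":3.9,"dy":0,"dz":0,"spin":0},{"dx":3.9,"dy":0,"dz":0,"spin":0},{"dx":3.9,"dy":0,"dz":0,"spin":0},{"dx":3.9,"dy":0,"dz":0,"spin":0}]'
```

```text
time: 56.52
tool_pos: [557.1, 20.7, 86.8]
tcp_rot: [-0.002, 1.57, -0.06]
contact_force: [-0.3, 0.3, -0.2]
grip_width: 17.5
time: 57.35
tool_pos: [556.6, 20.7, 48.1]
tcp_rot: [-1.04, 1.571, -1.099]
contact_force: [-4.3, -0.3, 8.1]
grip_width: 18.2
```

```bash
python3 -m crank '[{"dx":0,"dy":0,"dz":0,"spin":0},{"dx":0,"dy":0,"dz":0,"spin":0},{"dx":0,"dy":0,"dz":0,"spin":0},{"dx":0,"dy":0,"dz":0,"spin":0},{"dx":0,"dy":0,"dz":0,"spin":0}]' 45; python3 -m crank '[{"dx":-2,"dy":0,"dz":0,"spin":0},{"dx":-4,"dy":0,"dz":0,"spin":0},{"dx":-7,"dy":0,"dz":0,"spin":0},{"dx":-9,"dy":0,"dz":0,"spin":0},{"dx":-9,"dy":0,"dz":0,"spin":0},{"dx":-9,"dy":0,"dz":0,"spin":0},{"dx":-9,"dy":0,"dz":0,"spin":0},{"dx":-9,"dy":0,"dz":0,"spin":0}]'; 
python3 - <<'E'
from h import *
s=chk('g7',0); plan(549.8,258.8,140,0.28+1.571)
E
```

```text
time: 57.77
tool_pos: [556.8, 20.7, 47.0]
tcp_rot: [2.18, 1.571, 2.121]
contact_force: [0.1, -0.0, -0.5]
grip_width: 40.3
time: 58.43
tool_pos: [555.9, 20.8, 135.7]
tcp_rot: [3.07, 1.568, 3.011]
contact_force: [0.5, 0.2, 0.2]
grip_width: 41.6
dx 2.61 dy 23.73 dz -2.01 spin -0.339 (alt 2.803) | tcp [555.9  20.7 166. ] jaw 1.512 j6 -1.61 t 58.5 w 41.4 F [-0.6  0.7 -0.1]
```

View pics/g7.png

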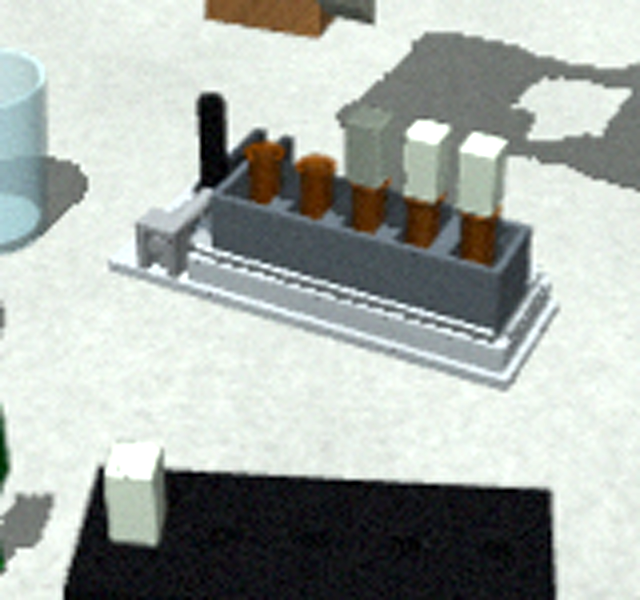

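```bash
python3 - <<'E'
from h import *
import pickle
t=pickle.load(open('top3.pkl','rb'));s=pickle.load(open('side3.pkl','rb'))
print('bottle cap',tri(t,(173.5,136),s,(153,203))[0], 'green',tri(t,(149.5,204),s,(185,285))[0])
E
```

```text
bottle cap [731.95472927 163.85716052 151.76695886] green [624.51500813 245.33455488  75.37570819]
```

```bash
python3 -m crank '[{"dx":0,"dy":3,"dz":-0.2,"spin":-0.05},{"dx":0,"dy":6,"dz":-0.5,"spin":-0.1},{"dx":0,"dy":9,"dz":-0.7,"spin":-0.15},{"dx":0,"dy":12,"dz":-1,"spin":-0.2},{"dx":0,"dy":15,"dz":-1.3,"spin":-0.25},{"dx":0,"dy":18,"dz":-1.5,"spin":-0.3},{"dx":0,"dy":21,"dz":-1.8,"spin":-0.339},{"dx":1,"dy":23.7,"dz":-2.1,"spin":-0.339},{"dx":2.5,"dy":23.7,"dz":-2.1,"spin":-0.339},{"dx":2.5,"dy":23.7,"dz":-2.1,"spin":-0.339},{"dx":2.5,"dy":23.7,"dz":-2.1,"spin":-0.339},{"dx":2.5,"dy":23.7,"dz":-2.1,"spin":-0.339},{"dx":2.5,"dy":23.7,"dz":-2.1,"spin":-0.339},{"dx":2.5,"dy":23.7,"dz":-2.1,"spin":-0.339},{"dx":2.5,"dy":23.7,"dz":-2.1,"spin":-0.339},{"dx":2.5,"dy":23.7,"dz":-2.1,"spin":-0.339}]'; python3 - <<'E'
from h import *
chk('g8',0); plan(549.8,258.8,67.5,1.851)
E
```

```text
time: 59.82
tool_pos: [550.1, 258.1, 112.7]
tcp_rot: [0.082, 1.57, 0.361]
contact_force: [0.3, -0.1, 0.3]
grip_width: 41.7
dx 7.53 dy 0.06 dz -0.00 spin -0.001 (alt 3.141) | tcp [549.9 258.2 142.8] jaw 1.850 j6 -1.54 t 59.9 w 41.2 F [ 1.3 -0.3  0.2]
```

View pics/g8.png

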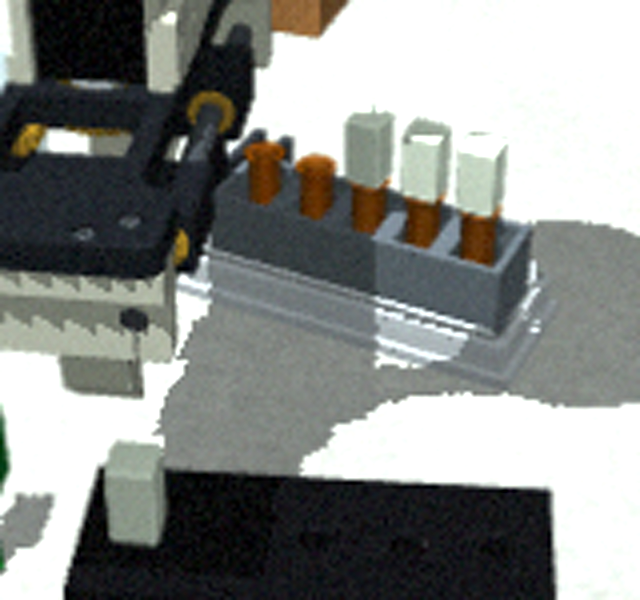

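```bash
python3 - <<'E'
from h import *
s=cam('side'); p,M,o=pose(); p=p+[0,0,30.3]
for q in (p,p+M[:,1]*30,[549.8,258.8,96],[549.8,258.8,62]): print(np.round(q,1),(proj(s,q)[0]-[190,180])*4)
E
```

```text
[549.9 258.3 142.7] [123.25808985 345.55615462]
[541.6 287.2 142.7] [101.9494042  403.50442858]
[549.8 258.8  96. ] [131.6296763  452.82332429]
[549.8 258.8  62. ] [137.68813125 524.26820212]
```

Consistent with the projection (visible near finger predicted at (102,403)). Descend and grip.

```bash
python3 -m crank '[{"dx":2,"dy":0.05,"dz":0,"spin":0},{"dx":4,"dy":0.05,"dz":0,"spin":0},{"dx":5.5,"dy":0.05,"dz":0,"spin":0},{"dx":6.5,"dy":0.05,"dz":0,"spin":0},{"dx":7.4,"dy":0.05,"dz":0,"spin":0},{"dx":7.4,"dy":0.05,"dz":0,"spin":0},{"dx":7.4,"dy":0.05,"dz":0,"spin":0},{"dx":7.4,"dy":0.05,"dz":0,"spin":0},{"dx":7.4,"dy":0.05,"dz":0,"spin":0},{"dx":7.4,"dy":0.05,"dz":0,"spin":0}]'; python3 -m crank '[{"dx":0,"dy":0,"dz":0,"spin":0},{"dx":0,"dy":0,"dz":0,"spin":0},{"dx":0,"dy":0,"dz":0,"spin":0},{"dx":0,"dy":0,"dz":0,"spin":0},{"dx":0,"dy":0,"dz":0,"spin":0},{"dx":0,"dy":0,"dz":0,"spin":0},{"dx":0,"dy":0,"dz":0,"spin":0}]' 0
python3 -m crank '[{"dx":-1,"dy":0,"dz":0,"spin":0},{"dx":-3,"dy":0,"dz":0,"spin":0},{"dx":-5,"dy":0,"dz":0,"spin":0},{"dx":-7,"dy":0,"dz":0,"spin":0},{"dx":-9,"dy":0,"dz":0,"spin":0},{"dx":-10,"dy":0,"dz":0,"spin":0},{"dx":-10,"dy":0,"dz":0,"spin":0},{"dx":-10,"dy":0,"dz":0,"spin":0},{"dx":-10,"dy":0,"dz":0,"spin":0},{"dx":-10,"dy":0,"dz":0,"spin":0}]'; python3 - <<'E'
from h import *
plan(584.3,19.3,167,1.512)
chk('g9',0)
E
```

```text
time: 60.75
tool_pos: [550.1, 259.2, 39.0]
tcp_rot: [0.075, 1.569, 0.355]
contact_force: [0.3, 0.5, 0.3]
grip_width: 41.4
time: 61.33
tool_pos: [549.6, 259.0, 38.2]
tcp_rot: [0.937, 1.571, 1.217]
contact_force: [-0.2, -0.6, 0.4]
grip_width: 17.9
time: 62.17
tool_pos: [548.8, 258.7, 136.6]
tcp_rot: [-3.125, 1.568, -2.845]
contact_force: [-0.1, 0.0, 0.1]
grip_width: 17.4
dx -0.00 dy -23.99 dz -3.21 spin 0.339 (alt -2.803) | tcp [548.8 258.7 166.9] jaw 1.851 j6 -1.54 t 62.2 w 17.4 F [-0.1  0.   0.1]
```

View pics/g9.png

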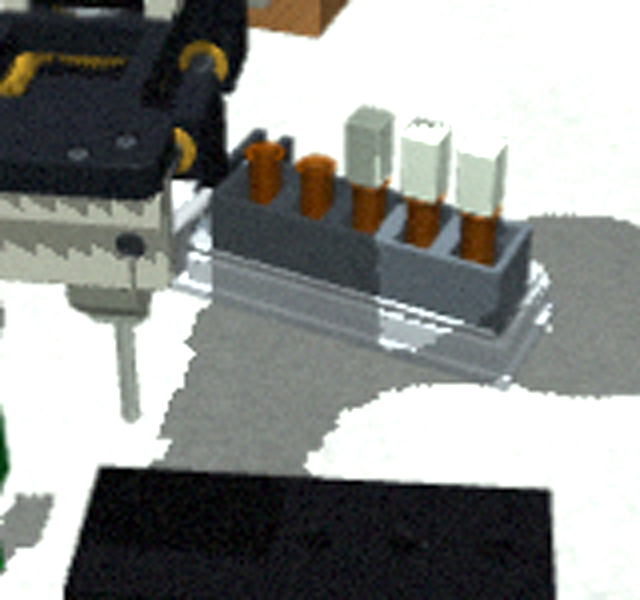

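```bash
python3 -m crank '[{"dx":0,"dy":-1,"dz":-0.1,"spin":0.03},{"dx":0,"dy":-3,"dz":-0.4,"spin":0.07},{"dx":0,"dy":-6,"dz":-0.8,"spin":0.12},{"dx":0,"dy":-9,"dz":-1.2,"spin":0.17},{"dx":0,"dy":-12,"dz":-1.6,"spin":0.22},{"dx":0,"dy":-15,"dz":-2,"spin":0.27},{"dx":0,"dy":-18,"dz":-2.4,"spin":0.31},{"dx":0,"dy":-21,"dz":-2.8,"spin":0.339},{"dx":0,"dy":-24,"dz":-3.2,"spin":0.339},{"dx":0,"dy":-24,"dz":-3.2,"spin":0.339},{"dx":0,"dy":-24,"dz":-3.2,"spin":0.339},{"dx":0,"dy":-24,"dz":-3.2,"spin":0.339},{"dx":0,"dy":-24,"dz":-3.2,"spin":0.339},{"dx":0,"dy":-24,"dz":-3.2,"spin":0.339},{"dx":0,"dy":-24,"dz":-3.2,"spin":0.339},{"dx":0,"dy":-24,"dz":-3.2,"spin":0.339}]'; python3 - <<'E'
from h import *
plan(584.3,19.3,78.5,1.512)
s=cam('side'); save('f7',np.clip(crop(s,230,130,350,290,5).astype(float)*1.6,0,255).astype(np.uint8)[100:700])
E
```

```text
time: 63.55
tool_pos: [585.1, 20.4, 138.2]
tcp_rot: [0.745, 1.571, 0.688]
contact_force: [0.1, -0.4, -0.1]
grip_width: 18.0
dx 9.00 dy -0.11 dz -0.08 spin 0.001 (alt -3.140) | tcp [585.1  20.4 168.5] jaw 1.513 j6 -1.61 t 63.5 w 18.0 F [ 0.1 -0.4 -0.1]
```

View pics/f7.png

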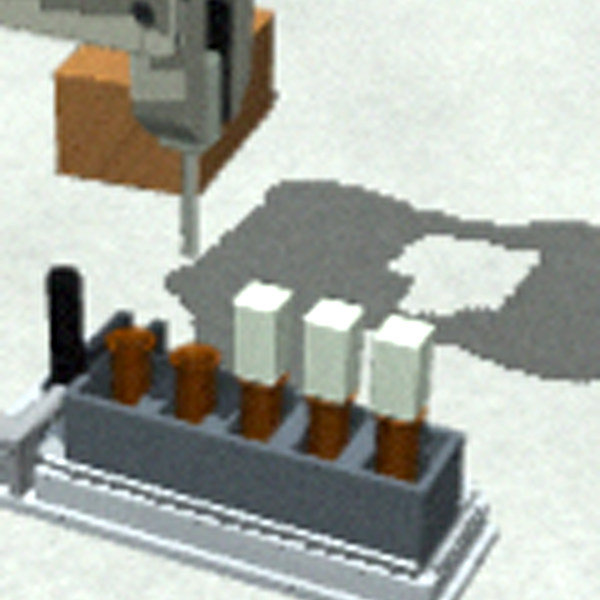

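```bash
python3 -m crank '[{"dx":1,"dy":-0.05,"dz":-0.05,"spin":0},{"dx":2.5,"dy":-0.05,"dz":-0.05,"spin":0},{"dx":4,"dy":-0.05,"dz":-0.05,"spin":0},{"dx":5.2,"dy":-0.05,"dz":-0.05,"spin":0},{"dx":5.2,"dy":-0.05,"dz":-0.05,"spin":0},{"dx":5.2,"dy":-0.05,"dz":-0.05,"spin":0},{"dx":5.2,"dy":-0.05,"dz":-0.05,"spin":0},{"dx":5.2,"dy":-0.05,"dz":-0.05,"spin":0}]'; python3 -m crank '[{"dx":1,"dy":0,"dz":0,"spin":0},{"dx":2,"dy":0,"dz":0,"spin":0},{"dx":3,"dy":0,"dz":0,"spin":0},{"dx":3.4,"dy":0,"dz":0,"spin":0},{"dx":3.7,"dy":0,"dz":0,"spin":0},{"dx":3.9,"dy":0,"dz":0,"spin":0},{"dx":3.9,"dy":0,"dz":0,"spin":0},{"dx":3.9,"dy":0,"dz":0,"spin":0},{"dx":3.9,"dy":0,"dz":0,"spin":0},{"dx":3.9,"dy":0,"dz":0,"spin":0}]'
```

```text
time: 64.27
tool_pos: [584.8, 19.1, 86.8]
tcp_rot: [0.153, 1.57, 0.095]
contact_force: [-0.4, -0.2, -1.4]
grip_width: 17.9
time: 65.1
tool_pos: [584.7, 19.0, 48.1]
tcp_rot: [-0.23, 1.57, -0.289]
contact_force: [-4.4, 0.1, 7.4]
grip_width: 17.6
```

Seated; release, rise straight up, retreat well clear, and check everything.

```bash
python3 -m crank '[{"dx":0,"dy":0,"dz":0,"spin":0},{"dx":0,"dy":0,"dz":0,"spin":0},{"dx":0,"dy":0,"dz":0,"spin":0},{"dx":0,"dy":0,"dz":0,"spin":0},{"dx":0,"dy":0,"dz":0,"spin":0}]' 45; python3 -m crank '[{"dx":-2,"dy":0,"dz":0,"spin":0},{"dx":-4,"dy":0,"dz":0,"spin":0},{"dx":-7,"dy":0,"dz":0,"spin":0},{"dx":-10,"dy":0,"dz":0,"spin":0},{"dx":-12,"dy":-2,"dz":-2,"spin":0},{"dx":-12,"dy":-5,"dz":-4,"spin":0},{"dx":-12,"dy":-9,"dz":-6,"spin":0},{"dx":-12,"dy":-13,"dz":-8,"spin":0},{"dx":-12,"dy":-17,"dz":-10,"spin":0},{"dx":-12,"dy":-20,"dz":-12,"spin":0},{"dx":-12,"dy":-22,"dz":-12,"spin":0},{"dx":-12,"dy":-22,"dz":-12,"spin":0},{"dx":-12,"dy":-22,"dz":-12,"spin":0},{"dx":-12,"dy":-22,"dz":-12,"spin":0},{"dx":-12,"dy":-22,"dz":-12,"spin":0},{"dx":-12,"dy":-22,"dz":-12,"spin":0},{"dx":-12,"dy":-22,"dz":-12,"spin":0}]'; 
python3 - <<'E'
from h import *
import pickle
s=cam('side'); t=cam('top'); pickle.dump((s,t),open('fin.pkl','wb'))
g=lambda im: np.clip(im.astype(float)*1.6,0,255).astype(np.uint8)
save('y1',g(crop(s,200,160,340,280,5))); save('y2',g(crop(t,220,140,330,280,4))); save('y3',g(s['frame'])); save('y4',t['frame'])
E
```

```text
time: 65.52
tool_pos: [584.8, 19.0, 47.0]
tcp_rot: [0.629, 1.571, 0.571]
contact_force: [0.2, 1.2, -0.2]
grip_width: 40.6
time: 66.93
tool_pos: [452.3, -192.6, 167.0]
tcp_rot: [1.88, 1.571, 1.823]
contact_force: [0.6, -0.9, 0.3]
grip_width: 41.1
```

View pics/y1.png

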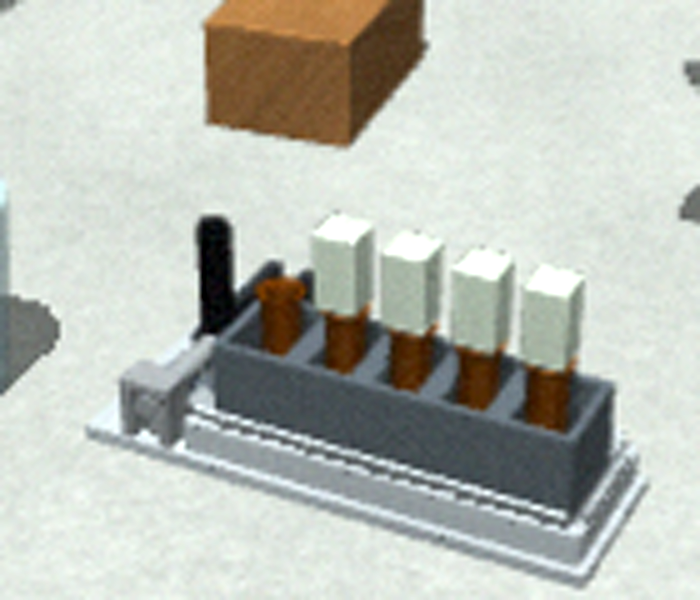

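View pics/y2.png

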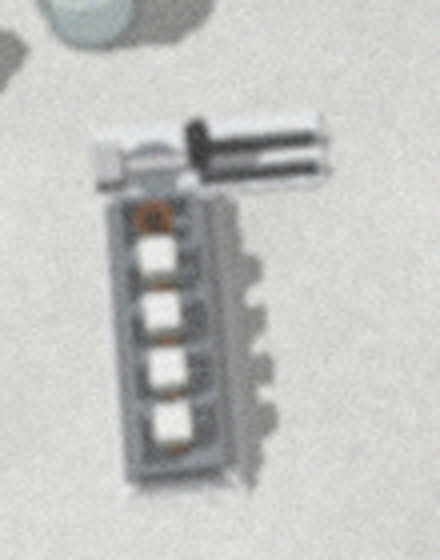

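View pics/y4.png

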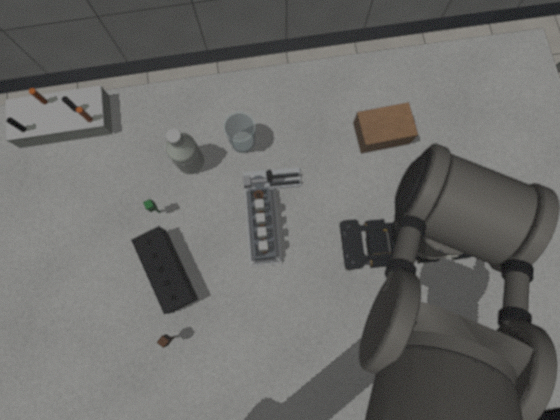

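```bash
python3 - <<'E'
from caps import *
import pickle
s,t=pickle.load(open('fin.pkl','rb'))
o=caps(t,(248,195,276,254),z=106,thr=118)
S=[(343,222),(413,241),(484,260),(555,278)]
for a,b in zip(o,S):
    b=(200+b[0]/5,160+b[1]/5); x,e=tri(t,a[0],s,b); print(a[0].round(1),a[1].round(1),[round(float(q),2) for q in a[2:]],x.round(1),e.round(1))
for i in (3,2,1,0): print('vial',i,556.3+(i-2)*27.95,21-(i-2)*1.66)
k=tri(t,(220+199/4,140+128/4),s,(200+215/5,160+222/5)); print(k)
d=np.array(k[0][:2])-[556.3,21]; th=-.0594; print('nest',d@[np.cos(th),np.sin(th)],d@[-np.sin(th),np.cos(th)])
E
```

```text
[258.8 203.1] [585.3  19.4 106. ] [1.47, 17.53, 16.31] [584.6  19.2 106.6] 1.0
[259.8 217. ] [556.7  21.3 106. ] [1.47, 17.04, 16.71] [556.   21.1 106. ] 1.5
[261.3 231.2] [528.1  22.6 106. ] [1.42, 16.84, 16.99] [527.5  22.5 105.2] 1.4
[248.5 243. ] [508.6  50.8 106. ] [1.42, 4.96, 53.55] [499.4  48.5 120.2] 14.7
vial 3 584.25 19.34
vial 2 556.3 21.0
vial 1 528.3499999999999 22.66
vial 0 500.4 24.32
(array([655.15642645, -12.72329133,  74.63648242]), np.float64(1.3793414678152616))
nest 100.68406292431222 -27.795195659822554
```

```bash
python3 - <<'E'
from caps import *
import pickle
s,t=pickle.load(open('fin.pkl','rb'))
for a in caps(t,(256,237,272,252),z=106,thr=118): x,e=tri(t,a[0],s,(200+555/5,160+278/5)); print(a[1].round(1),x.round(1),e.round(1))
print(bot.close_job()); print(sensors.get_obs()['time'])
E
```

```text
[500.8  23.9 106. ] [500.1  23.7 104.7] 1.8
the job is handed in; nothing more can be done
None
the job is handed in; nothing more can be done
```

I drew the bolt back to its stop, set the rack in the cradle with its tongue towards the bolt, and slid the bolt home. I then pushed the four white swabs into vials 0 to 3, one each. The job was handed in at about 67 s on the robot's clock; it gave no verdict.

- **Rack:** checked after seating and before bolting, the vial mouths measured about 72.6 mm above the bench against 72 expected, with the tongue towards the bolt. The last pictures still show it flat in the cradle.
- **Bolt:** it met its end stop after about 54.9 mm of travel. The last camera reading put the knob at nest y = -27.8 mm, where -25 is home. The same method was about 2 mm off in the same direction when the bolt was drawn.
- **Swabs:** each cap met its rim at 7–10 N. The final cap tops measured 104.7 to 106.6 mm above the bench against 106 expected, and each is within about 1 mm of its vial centre sideways. Vial 4 is empty because only four swabs were present.
- **Surroundings:** the bottle, beaker, carton and the green and brown look-alikes look unmoved. I saw no knock to the rack or stand. The arm is clear of everything.

**Checks that disagreed:**
- The reported tool height was about 30 mm below the true fingertips. The pictures showed this, and I confirmed it by touching the bench, then corrected for it. Because of this, the first bolt pull held only the top few millimetres of the knob, with the fingers reading 11 mm instead of 14, but it worked.
- My first automatic check of the vial 0 cap picked up the wrong outline. A tighter crop put the cap where it should be.

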